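# Keyed hub test run under a covered start button

### The job

Stack every hub whose keyway fits the key of the test shaft on that shaft, all the way down. With them loaded, slide the dust cover of the control box fully aside, press the button all the way down and keep it down for two seconds, and slide the cover fully back; then take the hubs off the shaft and lay them flat on the tray floor side by side. Leave the hubs that do not fit (no keyway, or too narrow a one) and the hammer, tin and mug where they are.

Things in the scene. Friction and masses are not known exactly. Their poses are not given: they have to be found in the camera images.
- hub1_centre (a point): steel hub, a thick ring 56 mm outside diameter and 26 mm high with a 26 mm bore through it, about 0.35 kg, lying flat; it has one wide keyway, 11 mm wide, cut full height out to 20 mm from the axis: it fits the shaft's key. The point is its centre, 13 mm above its underside; z is its axis, +x points from the axis to the keyway. May be absent
- hub2_centre (a point): steel hub, a thick ring 56 mm outside diameter and 26 mm high with a 26 mm bore through it, about 0.35 kg, lying flat; it has one wide keyway, 11 mm wide, cut full height out to 20 mm from the axis: it fits the shaft's key. The point is its centre, 13 mm above its underside; z is its axis, +x points from the axis to the keyway. May be absent
- hub3_centre (a point): steel hub, a thick ring 56 mm outside diameter and 26 mm high with a 26 mm bore through it, about 0.35 kg, lying flat; it has one wide keyway, 11 mm wide, cut full height out to 20 mm from the axis: it fits the shaft's key. The point is its centre, 13 mm above its underside; z is its axis, +x points from the axis to the keyway. May be absent
- plain_centre (a point): steel hub, a thick ring 56 mm outside diameter and 26 mm high with a 26 mm bore through it, about 0.35 kg, lying flat; plain round bore, no keyway: does not fit, leave it. The point is its centre, 13 mm above its underside. May be absent
- narrow_centre (a point): steel hub, a thick ring 56 mm outside diameter and 26 mm high with a 26 mm bore through it, about 0.35 kg, lying flat; one narrow keyway only 5 mm wide: does not fit, leave it. The point is its centre, 13 mm above its underside. May be absent
- stand: fixed test stand: green plate 130 x 130 x 18 mm (origin under its middle, same axes as shaft_seat) with a dark steel shaft, 22 mm diameter, standing upright in its middle and a brass key along the shaft's +x side. Up to three hubs (26 mm high each) stack on it, in any order
- shaft_seat (a point): point on the shaft's axis at the plate's top, where the lowest hub sits; +x points from the axis to the key, z up. The shaft is cylindrical to 82 mm above this point and tapers to a 10 mm tip at 96 mm. The key is 7 mm wide, reaches 16.5 mm from the axis and runs from the plate up to 76 mm, with a 4 mm wide lead-in on top to 82 mm
- control_box: fixed grey box, 200 mm along x, 110 mm along y, 55 mm high, origin under its middle, with two aluminium guide rails 29 mm high along its long (x) edges, 70 mm free between them. Button and dust cover are on top, midway between the rails
- cover_tab (a point): centre of the upright aluminium tab (12 mm thick along x, 40 mm wide along y, 30 mm high) on the middle of the aluminium dust cover, a plate 80 x 74 x 4 mm whose underside is 29 mm above the box top. The tab's top is 15 mm above the point. The cover opens towards the point's -x and closes towards +x. The tab can be pinched or pushed
- cover (a joint): how far the dust cover has slid open, in m: 0 fully closed over the button, 0.085 fully open (end stop); stays where it is left, friction about 4 N
- button_top (a point): centre of the top of the round black push button, 28 mm diameter, in a grey collar of 44 mm diameter on the box; pressed straight down. It stands 22 mm above the box top; the closed cover hides it, and it lies right under the tab then
- button (a joint): how far the button is pressed, in m: 0 released, 0.006 fully down; springs back; 5 N presses it fully
- tray_in (a point): middle of the inner floor of the fixed dark steel tray: floor 250 mm along the tray's x and 130 mm along its y, walls 6 mm thick standing 14 mm above the floor
- hub1: the body of the hub of hub1_centre; its origin is the middle of its underside, same axes
- hub2: the body of the hub of hub2_centre; its origin is the middle of its underside, same axes
- hub3: the body of the hub of hub3_centre; its origin is the middle of its underside, same axes
- hammer: hammer 260 mm long lying on the bench, a bystander: leave alone
- tin: closed steel tin, 54 mm diameter, 65 mm tall, a bystander: leave alone
- mug: white mug, 80 mm diameter, 90 mm tall, a bystander: leave alone
There are look-alikes about, which are no part of the job. What is shaped like the hub2 but purple or red is not meant.

How it is judged:
By the outcome, as a careful person would: the job done as asked, in the order asked, and still so for the second after the job is handed in, with the robot touching nothing.
Of hub1, hub2, hub3 only 2 to 3 are there at a start; the rules pass over those that are not, and their reading is None.
Of plain, narrow only 1 to 2 are there at a start; the rules pass over those that are not, and their reading is None.
At some moment in a run one of hub1, hub2, hub3 may be knocked a few centimetres aside while the robot is not near it.
Once in a run the grip may slacken for a moment while it holds something.
It also fails if it takes over 210 s, if anything falls off the work surface, if the arm or the gripper's body presses on something with over 40 N, if the wrist force passes 120 N, or if a joint passes its speed limit or range.

### The arm

A 6-joint arm with a two-finger parallel gripper is mounted at the origin on the work surface. World frame = base frame: x ahead of the robot, y to its left, z up, the work surface at z = 0. Lengths are in mm, angles in degrees, forces in N, time in s.
With the tool pointing down it reaches from about 325 to 900 mm from the base axis. Payload 6.1 kg.
Tool frame: the origin (TCP) lies where the fingers leave the gripper's body, on its centre line; the fingertips stand env.tip_extent ahead of it and the grasp point (between the pads) lies 51 mm ahead of it (env.tip_extent is the distance from the TCP to the fingertips, in mm); x points along the fingers, y is the direction in which the jaws open and shut, and the axes are right-handed (so a half turn about x gives the same grasp; the last joint's range is limited). The gripper opens to 87 mm and grips with 3 to 60 N. Pads are 19 mm wide; open, the fingers measure 117 mm over their backs; the gripper's body (75 mm by 190 mm) begins 51 mm behind the grasp point.
Start: joints at [-73.745, 12.628, 87.462, -0, 79.91, -7.225], TCP at [249.009, -573.246, 292.238] pointing down, gripper open.
Joint ranges: [-170.65, 170.65], [-52.31, 119.04], [5.05, 147.46], [-71.25, 251.25], [11.57, 151.72], [-153.62, 153.62]. Speed limits (degrees/s): [147.25, 147.25, 172.46, 180, 180, 180].

### API

Orientations are given as a 3x3 rotation matrix whose columns are the frame's x, y, z axes.
In Python, from rig import env gives the robot as it stands.
- The arm moves only by the tool step_arm, never from a script. Its argument "moves" is a list of rows, each an object with "translation": the shift along the tool's x, y, z in units of 25 mm (1.0 is 25 mm), a list of three; "dr": the turn, a rotation vector about the tool's x, y, z in units of 8 degrees (1.0 is 8 degrees), a list of three. A call has 1 to 10 rows; each row shifts and turns the commanded pose from where the row before left it, along the tool's axes as they then stand; what a row does not reach is not made up. A row lasts 1/10 s, in which the tool goes at most 50 mm and 8.59 degrees, less where a joint would pass 70% of its speed; a pose out of reach is approached as far as the arm can. A call is refused whole if a number of a shift passes 1 or a number of a turn 1, either way. A call with a gripper value outside its range is refused whole. "gripper" is the opening, from 0 (shut) to 1 (fully open), set as the call begins (left out, the last holds). The fingers move at their own pace and stop on an object; "force" is the grip in N (left out, the last holds). Time passes only in rows, so rows that do not move let the fingers close. It gives the time, the measured TCP pose, the force and the opening at its end, in the units of the state.
- env.state(): the state, without advancing time (a new reading comes with each control period).
- env.camera(name): name is "side" or "top"; returns the picture (384x512x3 uint8, red, green, blue); there is no depth.
- env.camera_model(name): a dict with "fx", "fy", "cx", "cy" (pixels), "view" (4x4, takes a point from world to camera coordinates). Camera axes: x right, y down, z forward; pixel columns grow to the right and rows downward; lengths in mm; the calibration is good to about 2 mm. A picture is of the moment at which its call begins. camera_model takes no time and is no camera call.
- env.hand_in(): hands the job in, once; it reports no verdict.
Trained networks look in the newest picture that a camera, given by its name, has taken for a name from the list of things; names that differ only in an ending like _2 or _b are one class to them, and where a whole thing is asked for, a point or a joint stands for the part that bears it (a point fixed in the world has none). Each returns a list of dicts, best first, with "p" (0 to 1); they miss things now and then, are a little off and sometimes report something else, mostly with a low value. They report only what shows in the picture. A call takes as long as a camera call. They do not tell look-alikes from the thing itself.
- env.search_frame(camera, thing): "xy" ([column, row] in pixels, amid what is visible of it).
The state is a dict: "time_s": time; "joint_pos": joint angles; "qd": joint speeds; "joint_efforts": joint torques, N m; "eef_pos": TCP position; "tcp_rot": TCP orientation; "contact_force": force on the tool from outside, world axes, zero at the start; "wrist_torque": the same for the moment, N m; "opening": opening from 0.0 (shut) to 1.0 (fully open).
Only numpy, scipy, OpenCV 4.12 (cv2) and the standard library are available. Lean on these libraries where they do the work, as an engineer would, in place of code of your own. Each camera call takes 0.05 s, during which the arm holds its last target.

## Working session

There is one attempt and no reset: what is moved stays moved. The work goes in short steps, Python scripts to look and compute and a tool call to move; the robot and the scene stay as the last step left them, time stands still between calls to the robot, and variables do not carry over. Pictures are saved under pics/ and viewed, and the job is handed in when it is done.

Besides the shell and the picture viewer there is one more tool, called by a JSON object that holds its "name" and its "arguments". step_arm: Moves the arm, as the interface text tells. Its arguments: {"type":"object","properties":{"moves":{"type":"array"},"gripper":{"type":"number"},"force":{"type":"number"}},"required":["moves"]}

```bash
ls; mkdir -p pics; python3 - <<'E'
from rig import env
import cv2,numpy as np
np.set_printoptions(suppress=True,precision=3)
for n in ["side","top"]:
    im=env.camera(n); cv2.imwrite(f"pics/{n}0.png",cv2.resize(im[:,:,::-1],(800,600),interpolation=cv2.INTER_CUBIC)); np.save(f"pics/{n}0.npy",im)
    m=env.camera_model(n); print(n,m)
print(env.state(), env.tip_extent)
E
```

```text
pics
side {'fx': 472.96636690931126, 'fy': 472.96636690931126, 'cx': 253.5546659199899, 'cy': 192.79033510899163, 'view': array([[  -0.979,   -0.205,    0.002,  624.042],
       [  -0.16 ,    0.754,   -0.637,  158.43 ],
       [   0.129,   -0.624,   -0.77 , 1351.778],
       [   0.   ,    0.   ,    0.   ,    1.   ]])}
top {'fx': 498.5293245866951, 'fy': 498.5293245866951, 'cx': 246.05815662354027, 'cy': 193.46882087024366, 'view': array([[  -0.03 ,   -1.   ,    0.011,   23.419],
       [  -0.996,    0.028,   -0.086,  616.33 ],
       [   0.086,   -0.014,   -0.996, 1776.898],
       [   0.   ,    0.   ,    0.   ,    1.   ]])}
{'time_s': 0.1, 'joint_pos': array([-73.746,  12.671,  87.52 ,  -0.001,  79.912,  -7.225]), 'qd': array([ 0.068, -0.122, -0.15 , -0.064, -0.035,  0.018]), 'joint_efforts': array([  0.001, -49.594, -38.852,   0.07 ,   0.052,  -0.   ]), 'eef_pos': array([ 248.874, -572.818,  291.233]), 'tcp_rot': array([[-0.001,  0.398, -0.917],
       [ 0.002, -0.917, -0.398],
       [-1.   , -0.002, -0.   ]]), 'contact_force': array([-0.459, -0.802,  0.564]), 'wrist_torque': array([-0.014, -0.014,  0.01 ]), 'opening': 1.0012826683115486} 69.7
```

View pics/side0.png

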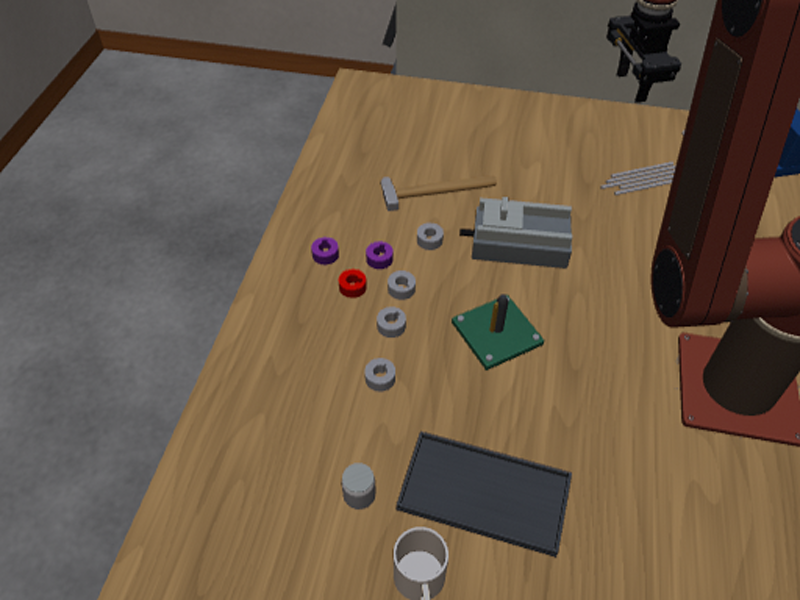

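View pics/top0.png

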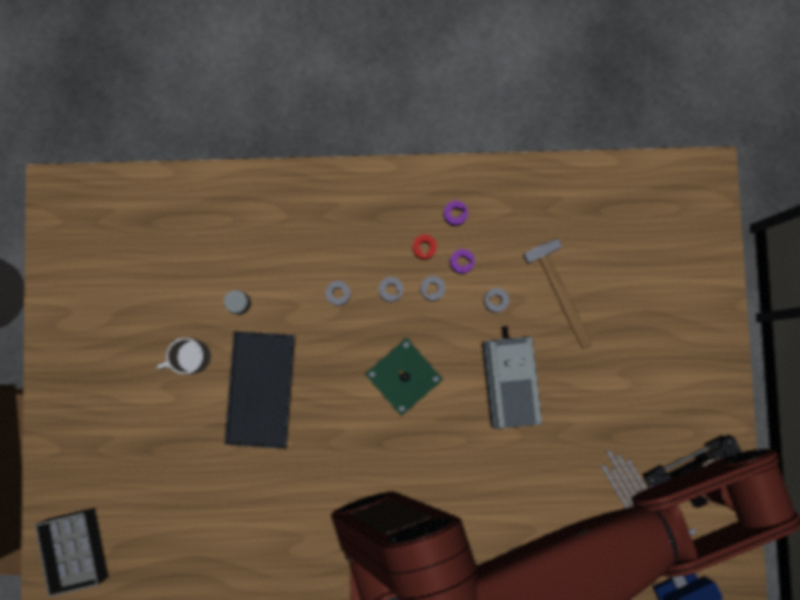

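```bash
python3 - <<'E'
from rig import env
for c in ["top","side"]:
  for t in ["hub1_centre","plain_centre","narrow_centre","shaft_seat","cover_tab","tray_in","control_box"]:
    print(c,t,[(round(d['p'],2),[round(float(v),1) for v in d['xy']]) for d in env.search_frame(c,t)])
E
```

```text
top hub1_centre [(0.52, [252.3, 185.2]), (0.3, [278.4, 180.3])]
top plain_centre [(0.31, [326.7, 231.3])]
top narrow_centre [(0.72, [215.5, 187.8])]
top shaft_seat [(0.55, [258.5, 241.1])]
top cover_tab [(0.73, [325.9, 229.2]), (0.67, [258.2, 240.0])]
top tray_in [(0.84, [165.0, 249.8])]
top control_box [(0.94, [325.2, 244.2])]
side hub1_centre [(0.87, [253.6, 204.2])]
side plain_centre [(0.41, [274.0, 119.3])]
side narrow_centre [(0.66, [243.1, 235.9])]
side shaft_seat [(0.8, [320.7, 211.0])]
side cover_tab [(0.94, [325.5, 139.2])]
side tray_in [(0.58, [309.8, 315.2])]
side control_box [(0.62, [333.9, 150.7]), (0.29, [318.8, 213.6])]
```

```bash
python3 - <<'E'
import cv2,numpy as np
s=np.load("pics/side0.npy")[:,:,::-1]; t=np.load("pics/top0.npy")[:,:,::-1]
P=[]
for (u,v) in [(275,151),(257,182),(250.5,206),(243,239)]:
    u=int(u);v=int(v); P.append(cv2.resize(s[v-16:v+16,u-16:u+16],(200,200),interpolation=cv2.INTER_LANCZOS4))
Q=[]
for (u,v) in [(318,192),(277,184),(250,185),(216,187)]:
    Q.append(cv2.resize(t[v-16:v+16,u-16:u+16],(200,200),interpolation=cv2.INTER_LANCZOS4))
cv2.imwrite("pics/hubs0.png",np.vstack([np.hstack(P),np.hstack(Q)]))
a=cv2.resize(t[200:280,200:360],(800,400),interpolation=cv2.INTER_LANCZOS4)
cv2.imwrite("pics/ctop0.png",a)
b=cv2.resize(s[120:240,280:380],(500,600),interpolation=cv2.INTER_LANCZOS4)
cv2.imwrite("pics/cside0.png",b)
E
```

```text
(no output)
```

View pics/hubs0.png

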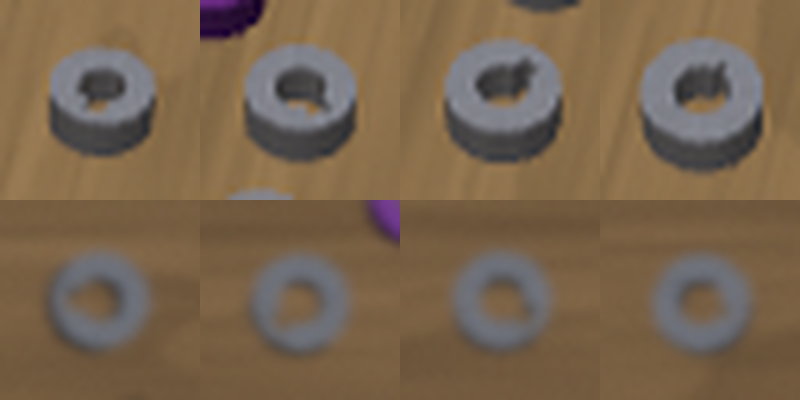

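View pics/ctop0.png

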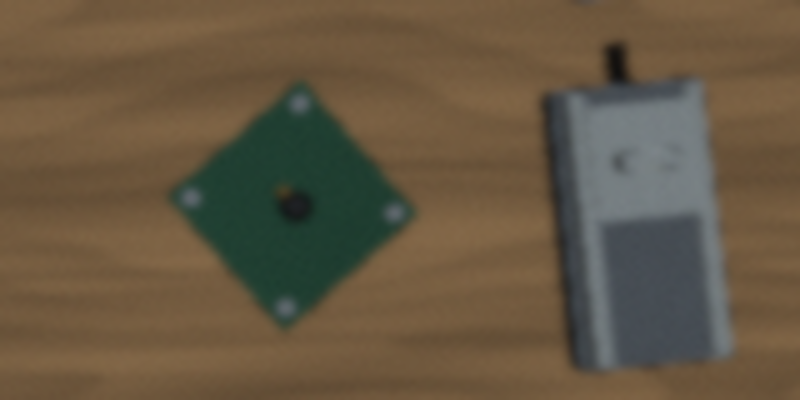

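View pics/cside0.png

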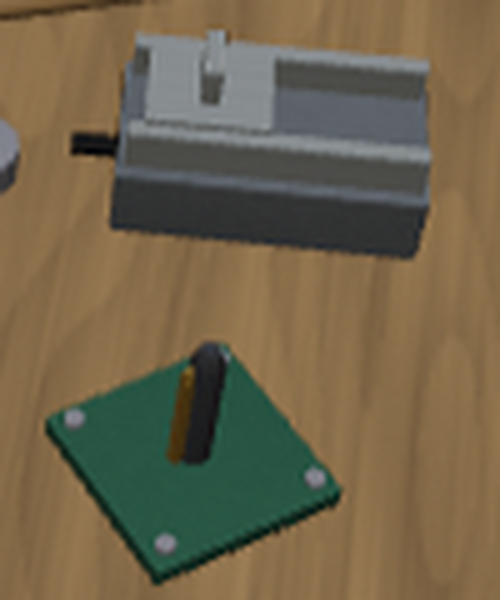

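```bash
cat > hp.py <<'E'
import numpy as np,cv2
from scipy.optimize import minimize,least_squares
from scipy.ndimage import gaussian_filter
np.set_printoptions(suppress=True,precision=2)
from rig import env
def proj(n,P):
    m=env.camera_model(n);P=np.atleast_2d(P).astype(float);c=P@m['view'][:3,:3].T+m['view'][:3,3]
    return np.c_[m['fx']*c[:,0]/c[:,2]+m['cx'],m['fy']*c[:,1]/c[:,2]+m['cy']]
def back(n,uv,z):
    m=env.camera_model(n);R=m['view'][:3,:3];t=m['view'][:3,3];uv=np.atleast_2d(uv)
    d=np.c_[(uv[:,0]-m['cx'])/m['fx'],(uv[:,1]-m['cy'])/m['fy'],np.ones(len(uv))]@R
    C=-R.T@t;s=(z-C[2])/d[:,2]
    return C[:2]+s[:,None]*d[:,:2]
def fithub(n,im,uv,z=26.,half=17,w=None,ch=2,blur=None,yaw0=None):
    """fit top face annulus w keyway. returns x,y,yaw,width,resid per (n). z = top height"""
    if blur is None: blur=0.6 if n=='side' else 1.3
    u0,v0=int(round(uv[0])),int(round(uv[1]))
    I=im[v0-half:v0+half+1,u0-half:u0+half+1,ch].astype(float)
    S=5;us=np.arange((2*half+1)*S)/S+u0-half-0.5+0.5/S;vs=np.arange((2*half+1)*S)/S+v0-half-0.5+0.5/S
    U,V=np.meshgrid(us,vs);Q=np.c_[U.ravel(),V.ravel()]
    XT=back(n,Q,z);XB=back(n,Q,z-26.)
    sh=U.shape
    def inh(X,x,y,a,wd,o):
        dx,dy=X[:,0]-x,X[:,1]-y
        c,s=np.cos(a),np.sin(a);k=dx*c+dy*s;l=-dx*s+dy*c
        r=np.hypot(dx,dy)
        hole=(r<13)|((k>0)&(k<20)&(abs(l)<wd/2))
        return r,hole
    def layers(p,wd):
        x,y,a=p[:3]
        r,hole=inh(XT,x,y,a,wd,0);top=(r<28)&~hole
        rb,hb=inh(XB,x,y,a,wd,0)
        # silhouette of outer wall: intermediate heights
        sil=np.zeros(len(Q),bool)
        for f in np.linspace(0,1,7):
            Xf=XT+(XB-XT)*f; sil|=(np.hypot(Xf[:,0]-x,Xf[:,1]-y)<28)
        wall=sil&~top&~(hole&(r<28))
        inner=hole&~hb           # see inner wall
        floor=hole&hb
        L=[top,wall,inner,floor,~sil]
        out=[]
        for l in L:
            g=l.reshape(sh).astype(float).reshape(sh[0]//S,S,sh[1]//S,S).mean((1,3))
            out.append(gaussian_filter(g,blur).ravel())
        return np.array(out).T
    def cost(p,wd):
        A=layers(p,wd);b=I.ravel()
        q=np.linalg.lstsq(A,b,rcond=None)[0]
        return ((A@q-b)**2).mean()
    c0=back(n,[uv],z)[0]
    res={}
    p0=np.array([c0[0],c0[1],0.]);p0=minimize(cost,p0,args=(0.01,),method='Nelder-Mead',options=dict(initial_simplex=p0+np.array([[0,0,0],[6,0,0],[0,6,0],[0,0,.1]]),maxiter=60)).x
    for wd in ([0.01,5,11] if w is None else [w]):
        if wd<1: res[wd]=(cost(p0,wd),p0);continue
        A=np.radians(np.arange(0,360,15)) if yaw0 is None else [yaw0]
        cs=[cost(np.r_[p0[:2],a],wd) for a in A]
        best=None
        for i in np.argsort(cs)[:2]:
            q=np.r_[p0[:2],A[i]]
            r=minimize(cost,q,args=(wd,),method='Nelder-Mead',options=dict(initial_simplex=q+np.array([[0,0,0],[2,0,0],[0,2,0],[0,0,.15]]),maxiter=90))
            if best is None or r.fun<best[0]: best=(r.fun,r.x)
        res[wd]=best
    return res
E
python3 - <<'E'
from hp import *
s=np.load("pics/side0.npy");t=np.load("pics/top0.npy")
for a,b in zip([(275,150),(257,181),(250.5,205),(243,238)],[(318,192),(277,184),(250,185),(216,187)]):
    for n,im,uv in (("side",s,a),("top",t,b)):
        for w,(c,p) in fithub(n,im,uv).items(): print(n,uv,w,round(c,1),p[:2],round(np.degrees(p[2])%360))
E
```

```text
side (275, 150) 0.01 23.6 [ 618.73 -253.22] 3
side (275, 150) 5 19.0 [ 618.79 -253.41] 85
side (275, 150) 11 17.7 [ 618.71 -253.6 ] 87
top (318, 192) 0.01 18.6 [ 616.94 -253.15] 1
top (318, 192) 5 15.5 [ 616.89 -253.26] 86
top (318, 192) 11 14.6 [ 616.99 -253.31] 88
side (257, 181) 0.01 205.2 [ 650.13 -105.87] 2
side (257, 181) 5 196.3 [ 650.13 -105.87] 135
side (257, 181) 11 192.5 [ 650.14 -105.98] 132
top (277, 184) 0.01 125.7 [ 648.12 -106.09] 3
top (277, 184) 5 122.7 [ 648.13 -106.05] 133
top (277, 184) 11 121.7 [ 648.14 -106.15] 133
side (250.5, 205) 0.01 39.9 [650.42  -9.24] 2
side (250.5, 205) 5 27.1 [650.43  -8.95] 237
side (250.5, 205) 11 24.4 [650.6   -8.83] 235
top (250, 185) 0.01 13.8 [648.87  -9.34] 1
top (250, 185) 5 8.1 [648.49  -9.09] 234
top (250, 185) 11 7.0 [648.62  -8.93] 232
side (243, 238) 0.01 28.9 [644.96 114.47] 7
side (243, 238) 5 26.7 [645.03 114.52] 246
side (243, 238) 11 36.5 [645.14 114.8 ] 244
top (216, 187) 0.01 7.5 [642.91 114.04] 2
top (216, 187) 5 7.3 [642.98 114.21] 247
top (216, 187) 11 9.2 [643.24 114.34] 241
```

```bash
python3 - <<'E'
from hp import *
s=np.load("pics/side0.npy");t=np.load("pics/top0.npy")
# hub1 free width
for n,im,uv in (("side",s,(275,150)),("top",t,(318,192))):
    print(n,[(w,round(list(fithub(n,im,uv,w=w,yaw0=1.5).values())[0][0],1)) for w in (3,5,7,9,11,13)])
for n,im,box in (("side",s,(280,180,360,240)),("top",t,(228,208,290,272))):
    x0,y0,x1,y1=box
    c=im[y0:y1,x0:x1].astype(int); g=((c[...,1]>c[...,0]+12)&(c[...,1]>c[...,2]+0)).astype(np.uint8)
    g=cv2.morphologyEx(g,cv2.MORPH_CLOSE,np.ones((5,5)))
    print(n,g.sum())
    # fit: square at z=18 with side walls also green -> use silhouette of both z=0 and 18
    S=4;h,w=g.shape
    U,V=np.meshgrid(np.arange(w*S)/S+x0-.5+.5/S,np.arange(h*S)/S+y0-.5+.5/S);Q=np.c_[U.ravel(),V.ravel()]
    X=[back(n,Q,z) for z in (18,12,6,0)]
    def cost(p):
        m=np.zeros(len(Q),bool)
        for A in X:
            dx,dy=A[:,0]-p[0],A[:,1]-p[1];c_,s_=np.cos(p[2]),np.sin(p[2])
            m|=(abs(dx*c_+dy*s_)<65)&(abs(-dx*s_+dy*c_)<65)
        m=m.reshape(h,S,w,S).mean((1,3))
        return ((gaussian_filter(m,.5)-g)**2).sum()
    c0=back(n,[(321,211) if n=='side' else (258,241)],18)[0]
    p0=np.r_[c0,.8];r=minimize(cost,p0,method='Nelder-Mead',options=dict(initial_simplex=p0+np.array([[0,0,0],[6,0,0],[0,6,0],[0,0,.1]])))
    print(n,r.x[:2],np.degrees(r.x[2]),r.fun)
    o=r.x
    for z in (18,114): print(z,proj(n,[o[0],o[1],z]))
E
```

```text
side [(3, np.float64(19.0)), (5, np.float64(19.1)), (7, np.float64(18.4)), (9, np.float64(17.7)), (11, np.float64(17.8)), (13, np.float64(18.5))]
top [(3, np.float64(16.3)), (5, np.float64(15.4)), (7, np.float64(14.8)), (9, np.float64(14.6)), (11, np.float64(14.5)), (13, np.float64(14.7))]
side 1396
side [447.27 -34.39] 39.190910463580195 270.2361957073856
18 [[318.11 209.35]]
114 [[321.74 188.71]]
top 1197
top [445.73 -32.57] 39.15925918357311 70.64347147203955
18 [[257.98 240.6 ]]
114 [[258.97 240.82]]
```

```bash
python3 - <<'E'
from hp import *
s=np.load("pics/side0.npy");t=np.load("pics/top0.npy")
# corner markers(screws) & edges: fit plate top by colour layer model, with shaft/key masked out
for n,im,box,p0 in (("side",s,(284,184,354,240),(447,-34,.684)),("top",t,(228,208,290,272),(445.7,-32.6,.684))):
    x0,y0,x1,y1=box;h,w=y1-y0,x1-x0
    I=im[y0:y1,x0:x1].astype(float);D=I[...,0]-I[...,1]  # wood>0, green<0
    S=4
    U,V=np.meshgrid(np.arange(w*S)/S+x0-.5+.5/S,np.arange(h*S)/S+y0-.5+.5/S);Q=np.c_[U.ravel(),V.ravel()]
    X=[back(n,Q,z) for z in (18,12,6,0)]
    def lay(p):
        L=[]
        for A in X:
            dx,dy=A[:,0]-p[0],A[:,1]-p[1];c_,s_=np.cos(p[2]),np.sin(p[2])
            L.append((abs(dx*c_+dy*s_)<65)&(abs(-dx*s_+dy*c_)<65))
        top=L[0];sil=L[0]|L[1]|L[2]|L[3]
        return [gaussian_filter(m.reshape(h,S,w,S).mean((1,3)).astype(float),.7 if n=='side' else 1.2) for m in (top,sil&~top,~sil)]
    W=np.ones((h,w))
    pts=proj(n,[[p0[0],p0[1],z] for z in np.linspace(14,116,40)])
    vv,uu=np.mgrid[y0:y1,x0:x1]
    for a in pts: W[np.hypot(uu-a[0],vv-a[1])<7]=0
    # screws
    def cost(p):
        A=np.array([l.ravel()*W.ravel() for l in lay(p)]).T;b=(D*W).ravel()
        q=np.linalg.lstsq(A,b,rcond=None)[0];return np.minimum((A@q-b)**2,200).sum()
    p0=np.array(p0);r=minimize(cost,p0,method='Nelder-Mead',options=dict(initial_simplex=p0+np.array([[0,0,0],[4,0,0],[0,4,0],[0,0,.05]])))
    print(n,r.x[:2],np.degrees(r.x[2]),r.fun/W.sum())
    o=r.x;print(proj(n,[[o[0],o[1],18],[o[0],o[1],114]]))
    # overlay
    k=8;cr=cv2.resize(im[y0:y1,x0:x1,::-1],None,fx=k,fy=k,interpolation=cv2.INTER_CUBIC)
    def d(P,c):
        q=((proj(n,P)-[x0-.5,y0-.5])*k).astype(int);cv2.polylines(cr,[q],True,c,1)
    c_,s_=np.cos(o[2]),np.sin(o[2]);R=np.array([[c_,-s_],[s_,c_]])
    sq=np.array([[65,65],[-65,65],[-65,-65],[65,-65]])@R.T+o[:2];d(np.c_[sq,[18]*4],(0,0,255))
    th=np.linspace(0,6.28,40)
    for z,rr in((18,11),(100,11),(114,5)): d(np.c_[o[0]+rr*np.cos(th),o[1]+rr*np.sin(th),0*th+z],(255,255,0))
    kk=np.array([[11,3.5],[16.5,3.5],[16.5,-3.5],[11,-3.5]])@R.T+o[:2]
    d(np.c_[kk,[94]*4],(255,0,255));d(np.c_[kk,[18]*4],(255,0,255))
    cv2.imwrite(f"pics/stand_{n}.png",cr)
E
```

```text
side [447.32 -26.42] 39.367873602935546 15.437463542856396
[[317.77 211.42]
 [321.39 190.82]]
top [446.04 -32.6 ] 39.43942658124044 7.305687814992962
[[257.99 240.51]
 [258.97 240.73]]
```

View pics/stand_side.png

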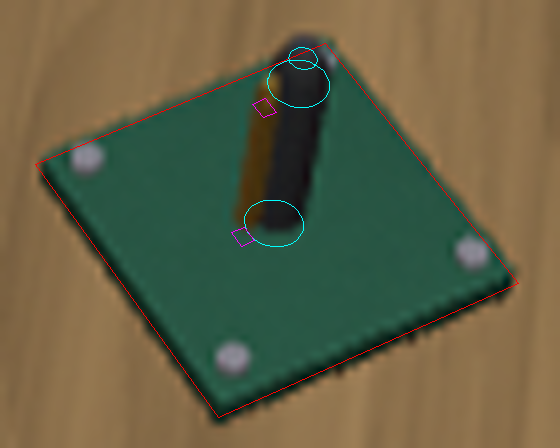

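View pics/stand_top.png

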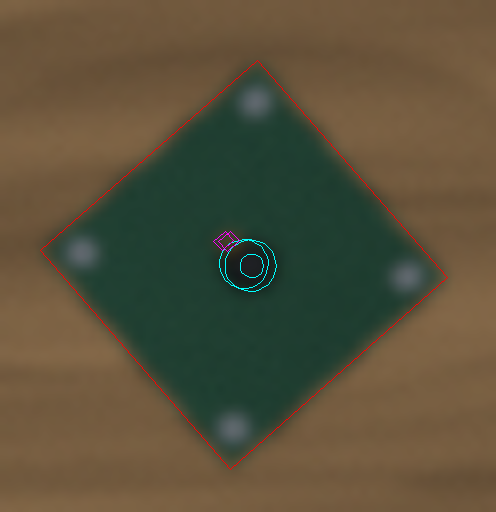

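```bash
python3 - <<'E'
from hp import *
s=np.load("pics/side0.npy");n="side";im=s
x0,y0,x1,y1=(284,184,354,240);k=8
outs=[]
for o in [(447.3,-32.6,.688),(447.3,-34,.688)]:
    cr=cv2.resize(im[y0:y1,x0:x1,::-1],None,fx=k,fy=k,interpolation=cv2.INTER_CUBIC)[:,:]
    def d(P,c):
        q=((proj(n,P)-[x0-.5,y0-.5])*k).astype(int);cv2.polylines(cr,[q],True,c,1)
    c_,s_=np.cos(o[2]),np.sin(o[2]);R=np.array([[c_,-s_],[s_,c_]])
    sq=np.array([[65,65],[-65,65],[-65,-65],[65,-65]])@R.T+o[:2];d(np.c_[sq,[18]*4],(0,0,255));d(np.c_[sq,[0]*4],(0,160,255))
    th=np.linspace(0,6.28,40)
    for z,rr in((18,11),(100,11),(114,5)): d(np.c_[o[0]+rr*np.cos(th),o[1]+rr*np.sin(th),0*th+z],(255,255,0))
    kk=np.array([[11,3.5],[16.5,3.5],[16.5,-3.5],[11,-3.5]])@R.T+o[:2]
    d(np.c_[kk,[94]*4],(255,0,255));d(np.c_[kk,[18]*4],(255,0,255))
    outs.append(cr[:,0:400])
cv2.imwrite(f"pics/stand_side2.png",np.hstack(outs))
# control box top view enlarged
t=np.load("pics/top0.npy");cv2.imwrite("pics/box_top.png",cv2.resize(t[205:280,295:360,::-1],None,fx=8,fy=8,interpolation=cv2.INTER_CUBIC))
cv2.imwrite("pics/box_side.png",cv2.resize(s[115:180,285:375,::-1],None,fx=8,fy=8,interpolation=cv2.INTER_CUBIC))
E
```

```text
(no output)
```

View pics/stand_side2.png

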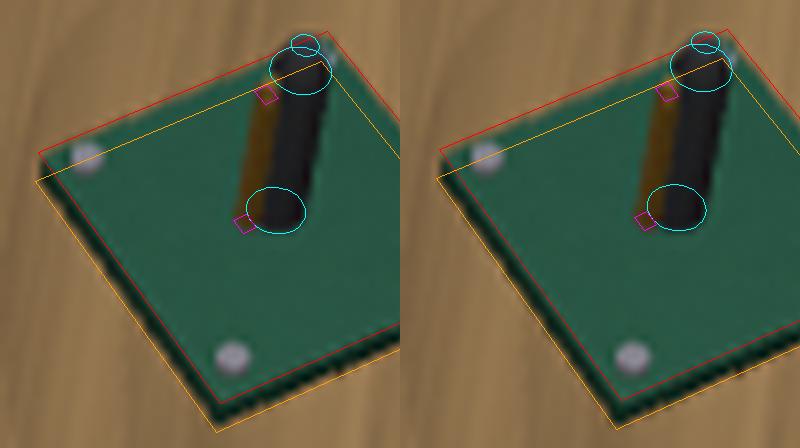

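View pics/box_top.png

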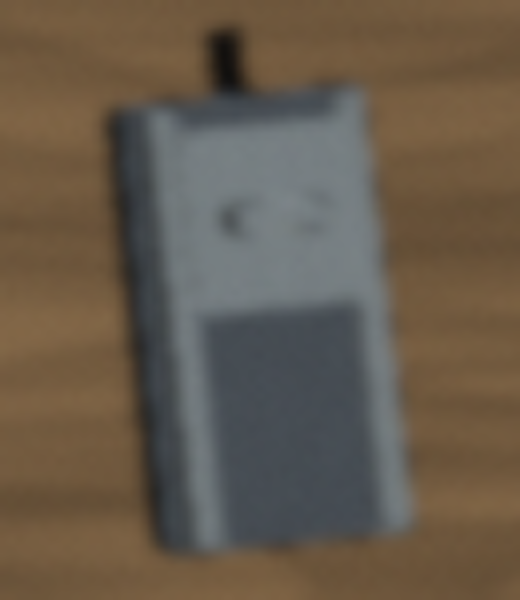

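View pics/box_side.png

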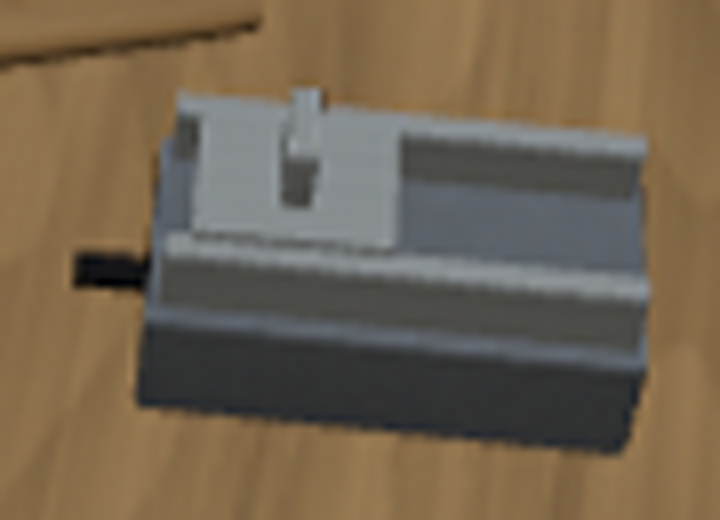

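```bash
cat > boxfit.py <<'E'
from hp import *
obs=[("side",(150,318),(100,55,55)),("side",(645,365),(-100,55,55)),("side",(138,405),(100,55,0)),("side",(625,450),(-100,55,0)),
("side",(163,240),(100,'r',84)),("side",(648,285),(-100,'r',84)),
("top",(145,112),(100,'r',84)),("top",(365,88),(100,'-r',84)),("top",(197,548),(-100,'r',84)),("top",(412,530),(-100,'-r',84))]
org={"side":(285,115),"top":(295,205)}
def mod(p,L):
    x,y,a,w=p[:4];lx,ly,z=L
    ly={'r':w,'-r':-w}.get(ly,ly);c,s=np.cos(a),np.sin(a)
    return [x+c*lx-s*ly,y+s*lx+c*ly,z]
if __name__=="__main__":
    def res(p):
        r=[]
        for n,q,L in obs:
            uv=(np.array(q)+.5)/8-.5+org[n]
            r+=list(proj(n,mod(p,L))[0]-uv + (0 if n=='top' else np.array(p[4:6])))
        return r
    r=least_squares(res,[440,-250,0,50,0,0]);print(r.x,np.degrees(r.x[2]));print(np.array(r.fun).reshape(-1,2))
    p=r.x
    for n in("side","top"):
        im=np.load(f"pics/{n}0.npy");x0,y0=org[n];W,H=(90,65) if n=="side" else (65,75)
        cr=cv2.resize(im[y0:y0+H,x0:x0+W,::-1],None,fx=8,fy=8,interpolation=cv2.INTER_CUBIC)
        for loc,z0 in (([(100,55),(-100,55),(-100,-55),(100,-55)],55),([(100,'r'),(-100,'r'),(-100,'-r'),(100,'-r')],84),([(100,35),(-100,35),(-100,-35),(100,-35)],55)):
            P=np.array([mod(p,(a,b,z0)) for a,b in loc]);q=((proj(n,P)-[x0-.5,y0-.5])*8).astype(int);cv2.polylines(cr,[q],True,(0,0,255),1)
        for bx in (20,30,40,50,60):
            q=((proj(n,mod(p,(bx,0,88)))[0]-[x0-.5,y0-.5])*8).astype(int);cv2.circle(cr,tuple(q),2,(0,255,0),-1)
            q=((proj(n,mod(p,(bx,0,118)))[0]-[x0-.5,y0-.5])*8).astype(int);cv2.circle(cr,tuple(q),2,(255,0,255),-1)
        cv2.imwrite(f"pics/bf_{n}.png",cr)
E
python3 boxfit.py
```

```text
[ 426.07 -278.84    0.07   46.55   -0.38   -0.89] 4.236218914961618
[[-0.7  -0.95]
 [ 0.67 -0.7 ]
 [-0.58 -0.11]
 [ 0.03  0.35]
 [-1.38  0.47]
 [ 1.97  0.95]
 [ 0.32 -1.48]
 [-0.77 -1.22]
 [ 0.45  1.56]
 [ 0.24  0.98]]
```

```bash
python3 -c "
import cv2,numpy as np
a=cv2.imread('pics/bf_side.png');b=cv2.imread('pics/bf_top.png')
c=np.zeros((1130,720,3),np.uint8);c[:520]=a;c[520:520+600,:520]=b
cv2.imwrite('pics/bf.png',cv2.resize(c,None,fx=.7,fy=.7)[:790]);cv2.imwrite('pics/bf_s.png',a)"
```

```text
(no output)
```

View pics/bf_side.png

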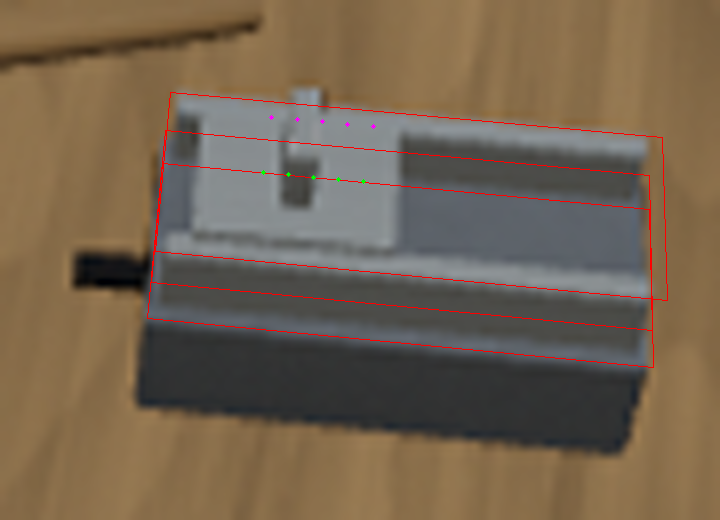

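View pics/bf_top.png

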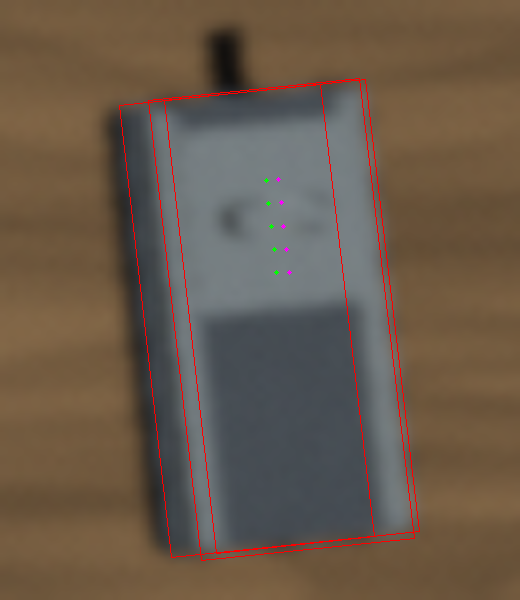

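```bash
python3 - <<'E'
from hp import *
obs=[("side",(150,318),(100,55,55)),("side",(645,365),(-100,55,55)),("side",(138,405),(100,55,0)),("side",(625,450),(-100,55,0)),
("side",(163,238),('l','r',84)),("side",(648,281),('-l','r',84)),("side",(177,93),('l','-r',84)),("side",(647,138),('-l','-r',84)),
("top",(145,110),('l','r',84)),("top",(363,88),('l','-r',84)),("top",(200,548),('-l','r',84)),("top",(410,530),('-l','-r',84)),
("side",(304,124),('t','v',118)),("top",(282,212),('t','v',118)),("side",(192,238),('t+','37',88)),("side",(397,250),('t-','37',88)),("top",(205,312),('t-','37',88)),("top",(360,300),('t-','-37',88))]
org={"side":(285,115),"top":(295,205)}
def mod(p,L):
    x,y,a,w,l,t,v=p[:7];d={'r':w,'-r':-w,'l':l,'-l':-l,'t':t,'v':v,'t+':t+40,'t-':t-40,'37':v+37,'-37':v-37}
    lx,ly,z=[d.get(k,k) for k in L];c,s=np.cos(a),np.sin(a)
    return [x+c*lx-s*ly,y+s*lx+c*ly,z]
def res(p):
    r=[]
    for n,q,L in obs:
        uv=(np.array(q)+.5)/8-.5+org[n]
        r+=list(proj(n,mod(p,L))[0]-uv + (0 if n=='top' else np.array(p[7:9])))
    return r
r=least_squares(res,[426,-279,.07,46,97,46,0,0,0],loss='soft_l1',f_scale=.6);print(r.x,np.degrees(r.x[2]));print(np.array(r.fun).reshape(-1,2))
print("tab",mod(r.x,('t','v',103)))
E
```

```text
[ 426.37 -279.8     0.07   45.11   95.36   45.03    2.2    -0.34   -0.2 ] 4.13911336305308
[[-0.73 -0.53]
 [ 0.6  -0.2 ]
 [-0.62  0.32]
 [-0.04  0.85]
 [ 0.08  0.97]
 [ 0.4   1.48]
 [ 0.11 -0.14]
 [ 0.07 -0.3 ]
 [ 1.19 -0.07]
 [-0.45  0.06]
 [ 0.56  0.05]
 [ 0.14 -0.4 ]
 [ 0.22 -0.45]
 [-0.35  0.2 ]
 [-0.05 -0.93]
 [-0.25  0.02]
 [-1.5   0.38]
 [ 0.26 -0.3 ]]
tab [np.float64(471.1236856183098), np.float64(-274.3497734632981), 103]
```

```bash
cat > plan.py <<'E'
from hp import *
import sys,json
def show(tag=""):
    s=env.state();R=s['tcp_rot'];print(tag,"t",round(s['time_s'],1),"tcp",s['eef_pos'],"psi",round(np.degrees(np.arctan2(R[1,1],R[0,1])),2),"xax",R[:,0],"F",s['contact_force'],"op",round(s['opening'],3),"j",s['joint_pos'].round(1));return s
def todo(p,psi=None,tilt=0.):
    """needed shift: turn first (about tool axes), then shift in the final tool frame"""
    s=show()
    from scipy.spatial.transform import Rotation as Ro
    R=s['tcp_rot']
    if psi is not None:
        a=np.radians(psi);y=np.array([np.cos(a),np.sin(a),0]);x=np.array([0,0,-1.]);z=np.cross(x,y)
        Rt=np.c_[x,y,z]@Ro.from_euler('y',tilt,degrees=True).as_matrix()
    else: Rt=R
    rv=np.degrees(Ro.from_matrix(R.T@Rt).as_rotvec())/8
    d=np.array(p)-s['eef_pos']
    print("turn units (tool xyz):",rv.round(3),"| shift units in FINAL tool frame:",(Rt.T@d/25).round(3),"| in current frame:",(R.T@d/25).round(3))
E
python3 -c "
from plan import *
todo((617.5,-253.3,230),0)"
```

```text
t 0.8 tcp [ 249.02 -573.25  292.26] psi -66.52 xax [ 0. -0. -1.] F [-1.1   0.94 -0.79] op 1.002 j [-73.7  12.6  87.5   0.   79.9  -7.2]
turn units (tool xyz): [-8.31  0.   -0.  ] | shift units in FINAL tool frame: [  2.49  14.74 -12.8 ] | in current frame: [  2.49  -5.87 -18.62]
```

{"name": "step_arm", "arguments": {"moves": [{"translation": [0.25,0,0],"dr": [-0.92,0,0]},{"translation": [0.25,0,0],"dr": [-0.92,0,0]},{"translation": [0.25,0,0],"dr": [-0.92,0,0]},{"translation": [0.25,0,0],"dr": [-0.92,0,0]},{"translation": [0.25,0,0],"dr": [-0.92,0,0]},{"translation": [0.25,0,0],"dr": [-0.92,0,0]},{"translation": [0.25,0,0],"dr": [-0.92,0,0]},{"translation": [0.25,0,0],"dr": [-0.92,0,0]},{"translation": [0.25,0,0],"dr": [-0.95,0,0]}], "gripper": 0.85, "force": 40}}

```text
time_s: 1.7
eef_pos: [249.0, -573.3, 235.8]
tcp_rot: [[-0.0, 1.0, 0.005], [-0.0, 0.005, -1.0], [-1.0, -0.0, 0.0]]
contact_force: [0.4, -0.7, -0.3]
opening: 0.85
```

{"name": "step_arm", "arguments": {"moves": [{"translation": [0,0.98,-0.85],"dr": [0,0,0]},{"translation": [0,0.98,-0.85],"dr": [0,0,0]},{"translation": [0,0.98,-0.85],"dr": [0,0,0]},{"translation": [0,0.98,-0.85],"dr": [0,0,0]},{"translation": [0,0.98,-0.85],"dr": [0,0,0]},{"translation": [0,0.98,-0.85],"dr": [0,0,0]},{"translation": [0,0.98,-0.85],"dr": [0,0,0]},{"translation": [0,0.98,-0.85],"dr": [0,0,0]},{"translation": [0,0.98,-0.85],"dr": [0,0,0]},{"translation": [0,0.98,-0.85],"dr": [0,0,0]}]}}

```text
time_s: 2.7
eef_pos: [495.1, -360.0, 236.2]
tcp_rot: [[0.0, 1.0, -0.001], [-0.0, -0.001, -1.0], [-1.0, 0.0, 0.0]]
contact_force: [0.3, -0.1, 0.9]
opening: 0.85
```

{"name": "step_arm", "arguments": {"moves": [{"translation": [0,0.98,-0.85],"dr": [0,0,0]},{"translation": [0,0.98,-0.85],"dr": [0,0,0]},{"translation": [0,0.98,-0.85],"dr": [0,0,0]},{"translation": [0,0.98,-0.85],"dr": [0,0,0]},{"translation": [0,0.98,-0.85],"dr": [0,0,0]},{"translation": [0,0,0],"dr": [0,0,0]},{"translation": [0,0,0],"dr": [0,0,0]}]}}

```text
time_s: 3.4
eef_pos: [617.0, -254.2, 235.8]
tcp_rot: [[-0.001, 1.0, 0.001], [-0.0, 0.001, -1.0], [-1.0, -0.001, 0.0]]
contact_force: [0.8, -0.3, 0.3]
opening: 0.847
```

```bash
python3 -c "
from plan import *
todo((617.5,-253.3,83.7),0)
im=env.camera('top');im2=env.camera('side')
np.save('pics/t1.npy',im)
a=cv2.resize(im[140:240,240:400,::-1],(640,400));b=cv2.resize(im2[90:215,200:360,::-1],(640,500))
cv2.imwrite('pics/p1.png',a);cv2.imwrite('pics/p1s.png',b)
s=env.state();
for e in (0,51,69.7):
  P=s['eef_pos']+e*s['tcp_rot'][:,0];print(proj('top',P),proj('side',P))"
```

```text
t 3.4 tcp [ 616.99 -254.18  235.76] psi 0.06 xax [-0. -0. -1.] F [ 0.78 -0.31  0.29] op 0.847 j [-29.1  20.7  83.8  -0.   75.6 -29.2]
turn units (tool xyz): [0.01 0.   0.  ] | shift units in FINAL tool frame: [ 6.08  0.02 -0.04] | in current frame: [ 6.08  0.02 -0.04]
[[328.09 185.69]] [[278.39  97.89]]
[[325.39 187.27]] [[277.69 111.08]]
[[324.45 187.83]] [[277.44 115.74]]
```

View pics/p1.png

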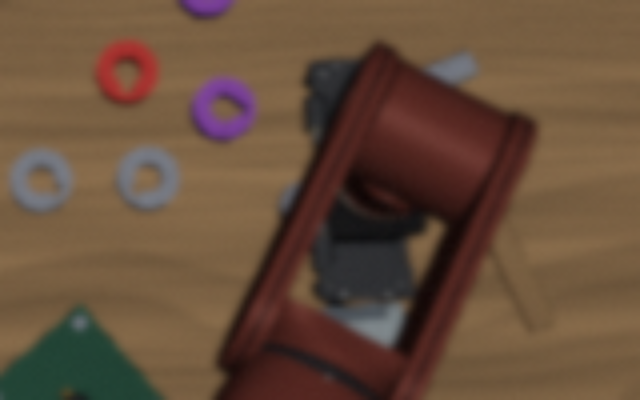

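View pics/p1s.png

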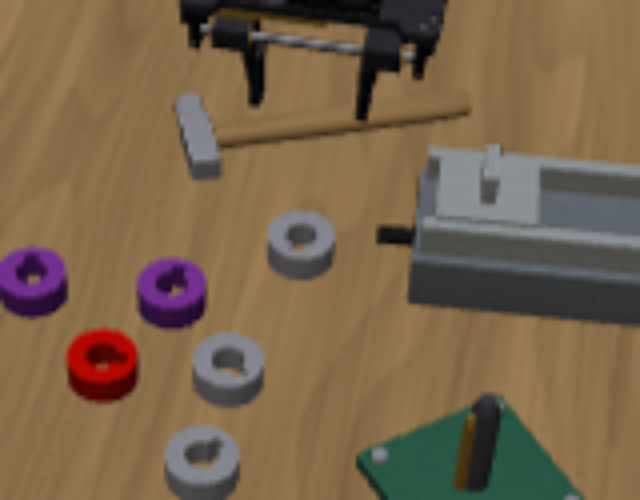

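{"name": "step_arm", "arguments": {"moves": [{"translation": [0.2,0,0],"dr": [-0.94,0,0]},{"translation": [0.2,0,0],"dr": [-0.94,0,0]},{"translation": [0.2,0,0],"dr": [-0.94,0,0]},{"translation": [0.2,0,0],"dr": [-0.94,0,0]},{"translation": [0.2,0,0],"dr": [-0.94,0,0]},{"translation": [0.2,0,0],"dr": [-0.94,0,0]},{"translation": [0.2,0,0],"dr": [-0.94,0,0]},{"translation": [0.2,0,0],"dr": [-0.94,0,0]},{"translation": [0.2,0,0],"dr": [-0.94,0,0]},{"translation": [0.2,0,0],"dr": [-0.94,0,0]}]}}

```text
time_s: 4.5
eef_pos: [615.8, -256.1, 185.9]
tcp_rot: [[-0.0, 0.253, 0.968], [-0.0, 0.968, -0.253], [-1.0, -0.0, -0.0]]
contact_force: [-0.1, 0.2, 0.1]
opening: 0.853
```

{"name": "step_arm", "arguments": {"moves": [{"translation": [0.5,0,0],"dr": [-0.92,0,0]},{"translation": [0.5,0,0],"dr": [-0.92,0,0]},{"translation": [0,0,0],"dr": [0,0,0]},{"translation": [0,0,0],"dr": [0,0,0]}]}}

```text
time_s: 4.9
eef_pos: [616.0, -255.6, 161.0]
tcp_rot: [[-0.001, 0.007, 1.0], [0.0, 1.0, -0.007], [-1.0, 0.0, -0.001]]
contact_force: [-0.4, -0.6, -0.3]
opening: 0.847
```

```bash
python3 -c "
from plan import *
todo((617.8,-253.3,83.7),90)"
```

```text
t 4.9 tcp [ 616.05 -255.56  161.05] psi 89.61 xax [-0.  0. -1.] F [-0.43 -0.59 -0.35] op 0.847 j [ -29.3   24.8   86.8   -0.    68.4 -118.9]
turn units (tool xyz): [-0.05 -0.   -0.  ] | shift units in FINAL tool frame: [3.09 0.09 0.07] | in current frame: [3.09 0.09 0.07]
```

{"name": "step_arm", "arguments": {"moves": [{"translation": [0.8,0.09,0.07],"dr": [0,0,0]},{"translation": [0.8,0,0],"dr": [0,0,0]},{"translation": [0.75,0,0],"dr": [0,0,0]},{"translation": [0.45,0,0],"dr": [0,0,0]},{"translation": [0.29,0,0],"dr": [0,0,0]},{"translation": [0,0,0],"dr": [0,0,0]}]}}

```text
time_s: 5.5
eef_pos: [618.2, -252.5, 83.2]
tcp_rot: [[-0.001, 0.003, 1.0], [0.0, 1.0, -0.003], [-1.0, 0.0, -0.001]]
contact_force: [-0.1, -0.2, -0.1]
opening: 0.848
```

{"name": "step_arm", "arguments": {"moves": [{"translation": [0,0,0],"dr": [0,0,0]},{"translation": [0,0,0],"dr": [0,0,0]},{"translation": [0,0,0],"dr": [0,0,0]},{"translation": [0,0,0],"dr": [0,0,0]},{"translation": [0,0,0],"dr": [0,0,0]},{"translation": [0,0,0],"dr": [0,0,0]}], "gripper": 0.5, "force": 50}}

```text
time_s: 6.1
eef_pos: [619.1, -253.0, 84.8]
tcp_rot: [[0.001, 0.002, 1.0], [-0.001, 1.0, -0.002], [-1.0, -0.001, 0.001]]
contact_force: [-1.1, -0.7, 4.7]
opening: 0.627
```

```bash
python3 -c "
from plan import *
show()"
```

```text
t 6.1 tcp [ 619.08 -252.97   84.84] psi 89.88 xax [ 0. -0. -1.] F [-1.12 -0.74  4.68] op 0.627 j [ -29.    30.4   88.3   -0.    61.3 -118.8]
```

{"name": "step_arm", "arguments": {"moves": [{"translation": [-0.2,0,0],"dr": [0,0,0]},{"translation": [-0.5,0,0],"dr": [0,0,0]},{"translation": [-0.9,0,0],"dr": [0,0,0]},{"translation": [-1,0,0],"dr": [0,0,0]},{"translation": [-1,0,0],"dr": [0,0,0]},{"translation": [-1,0,0],"dr": [0,0,0]},{"translation": [-1,0,0],"dr": [0,0,0]},{"translation": [-0.4,0,0],"dr": [0,0,0]},{"translation": [0,0,0],"dr": [0,0,0]}], "gripper": 0.3}}

```text
time_s: 7.0
eef_pos: [619.2, -252.8, 235.8]
tcp_rot: [[0.003, 0.002, 1.0], [-0.002, 1.0, -0.002], [-1.0, -0.002, 0.003]]
contact_force: [0.1, 0.1, -2.9]
opening: 0.625
```

```bash
python3 -c "
from plan import *
todo((446.3,-32.6,235),41)"
```

```text
t 7.0 tcp [ 619.22 -252.78  235.83] psi 89.89 xax [ 0. -0. -1.] F [ 0.07  0.09 -2.9 ] op 0.625 j [ -29.    20.8   83.7    0.    75.4 -118.8]
turn units (tool xyz): [6.11 0.03 0.  ] | shift units in FINAL tool frame: [  0.03   0.56 -11.19] | in current frame: [-0.    8.79 -6.93]
```

{"name": "step_arm", "arguments": {"moves": [{"translation": [0,0.88,-0.69],"dr": [0,0,0]},{"translation": [0,0.88,-0.69],"dr": [0,0,0]},{"translation": [0,0.88,-0.69],"dr": [0,0,0]},{"translation": [0,0.88,-0.69],"dr": [0,0,0]},{"translation": [0,0.88,-0.69],"dr": [0,0,0]},{"translation": [0,0.88,-0.69],"dr": [0,0,0]},{"translation": [0,0.88,-0.69],"dr": [0,0,0]},{"translation": [0,0.88,-0.69],"dr": [0,0,0]},{"translation": [0,0.88,-0.69],"dr": [0,0,0]},{"translation": [0,0.87,-0.72],"dr": [0,0,0]}]}}

```text
time_s: 8.0
eef_pos: [443.9, -31.3, 231.8]
tcp_rot: [[-0.003, 0.002, 1.0], [0.001, 1.0, -0.002], [-1.0, 0.001, -0.003]]
contact_force: [0.5, 0.8, -4.1]
opening: 0.628
```

{"name": "step_arm", "arguments": {"moves": [{"translation": [0,0,0],"dr": [0.8,0,0]},{"translation": [0,0,0],"dr": [0.8,0,0]},{"translation": [0,0,0],"dr": [0.8,0,0]},{"translation": [0,0,0],"dr": [0.8,0,0]},{"translation": [0,0,0],"dr": [0.8,0,0]},{"translation": [0,0,0],"dr": [0.8,0,0]},{"translation": [0,0,0],"dr": [0.8,0,0]},{"translation": [0,0,0],"dr": [0.4,0,0]},{"translation": [0,0,0],"dr": [0,0,0]},{"translation": [0,0,0],"dr": [0,0,0]}]}}

```text
time_s: 9.0
eef_pos: [445.0, -32.2, 232.6]
tcp_rot: [[-0.002, 0.743, 0.669], [0.001, 0.669, -0.743], [-1.0, -0.001, -0.002]]
contact_force: [-0.6, 0.2, -3.5]
opening: 0.625
```

```bash
python3 -c "
from plan import *
todo((446.3,-32.6,235),41.8)
im=env.camera('top');im2=env.camera('side')
np.save('pics/t2.npy',im);np.save('pics/s2.npy',im2)
print(proj('side',env.state()['eef_pos']+np.array([0,0,-57.])))
a=cv2.resize(im[200:280,220:300,::-1],(560,560));b=cv2.resize(im2[120:240,270:370,::-1],(500,600))
cv2.imwrite('pics/p2.png',np.hstack([b,cv2.resize(im[140:240,190:240,::-1],(300,600))]));"
```

```text
t 9.0 tcp [445.   -32.21 232.55] psi 41.97 xax [-0.  0. -1.] F [-0.6   0.2  -3.53] op 0.625 j [-14.3  -9.5 116.7   0.   73.  -56.3]
turn units (tool xyz): [ 0.02 -0.01  0.01] | shift units in FINAL tool frame: [-0.1   0.03  0.05] | in current frame: [-0.1   0.03  0.05]
[[324.93 174.77]]
```

View pics/p2.png

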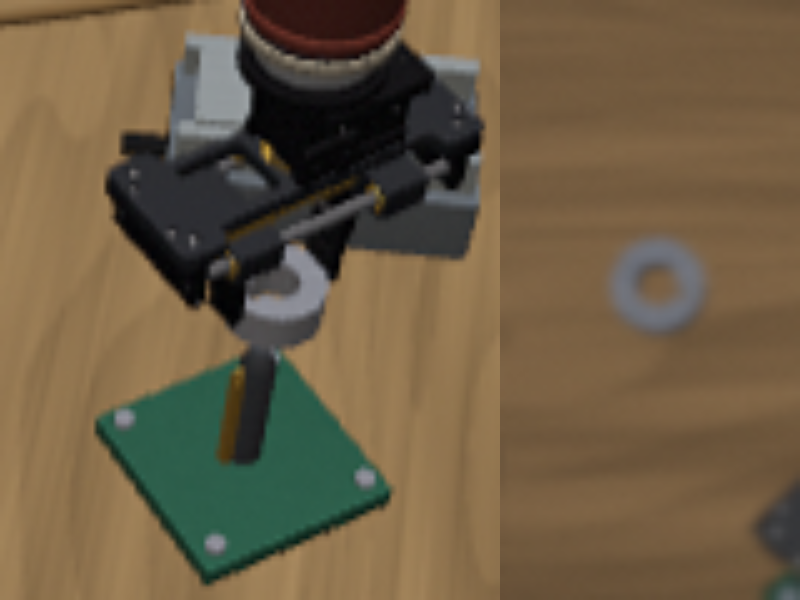

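```bash
cat > ov.py <<'E'
from plan import *
def ovl(im,n,x0,y0,x1,y1,k,rings,name,keyw=True):
    cr=cv2.resize(im[y0:y1,x0:x1,::-1],None,fx=k,fy=k,interpolation=cv2.INTER_CUBIC)
    th=np.linspace(0,2*np.pi,72)
    for (x,y,z,r,a,col) in rings:
        if a is None: P=np.c_[x+r*np.cos(th),y+r*np.sin(th),0*th+z]
        else:
            A=np.radians(a);t=np.arcsin(5.5/13);t2=np.linspace(t,2*np.pi-t,60)
            L=np.r_[np.c_[13*np.cos(t2),13*np.sin(t2)],[[20,-5.5],[20,5.5]]]
            R=np.array([[np.cos(A),-np.sin(A)],[np.sin(A),np.cos(A)]]);P=np.c_[L@R.T+[x,y],[z]*len(L)]
        q=((proj(n,P)-[x0-.5,y0-.5])*k).astype(int);cv2.polylines(cr,[q],True,col,1)
    cv2.imwrite(name,cr)
E
python3 - <<'E'
from ov import *
im=np.load('pics/s2.npy');s=env.state();x,y=s['eef_pos'][:2];zb=232.55-84.3
ovl(im,'side',295,165,345,205,15,[(x,y,zb+26,28,None,(0,0,255)),(x,y,zb,28,None,(0,0,255)),(x,y,zb+26,13,39.5,(0,255,0)),(446.3,-32.6,114,5,None,(255,255,0)),(446.3,-32.6,100,11,None,(255,255,0))],'pics/o2.png')
E
```

```text
(no output)
```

View pics/o2.png

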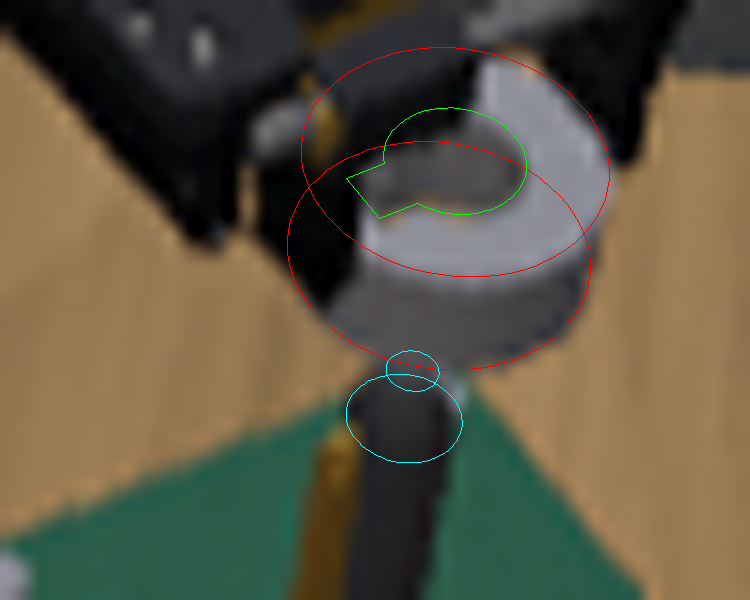

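{"name": "step_arm", "arguments": {"moves": [{"translation": [0.4,0.04,0.06],"dr": [0,0,0]},{"translation": [0.5,0,0],"dr": [0,0,0]},{"translation": [0.4,0,0],"dr": [0,0,0]},{"translation": [0.2,0,0],"dr": [0,0,0]},{"translation": [0.15,0,0],"dr": [0,0,0]},{"translation": [0.15,0,0],"dr": [0,0,0]},{"translation": [0.1,0,0],"dr": [0,0,0]},{"translation": [0,0,0],"dr": [0,0,0]}]}}

```text
time_s: 9.9
eef_pos: [447.4, -32.8, 186.1]
tcp_rot: [[-0.0, 0.745, 0.668], [0.0, 0.668, -0.745], [-1.0, -0.0, -0.0]]
contact_force: [-0.1, 0.3, -3.1]
opening: 0.63
```

```bash
python3 - <<'E'
from ov import *
s=show();x,y,z=s['eef_pos'];im=env.camera('side');zb=z-84.3
ovl(im,'side',295,165,345,215,12,[(x,y,zb+26,28,None,(0,0,255)),(x,y,zb,28,None,(0,0,255)),(x,y,zb+26,13,39.5,(0,255,0))],'pics/o3.png')
E
```

```text
t 9.9 tcp [447.38 -32.82 186.06] psi 41.88 xax [-0.  0. -1.] F [-0.12  0.28 -3.07] op 0.63 j [-14.3  -5.9 118.8   0.   67.1 -56.2]
```

View pics/o3.png

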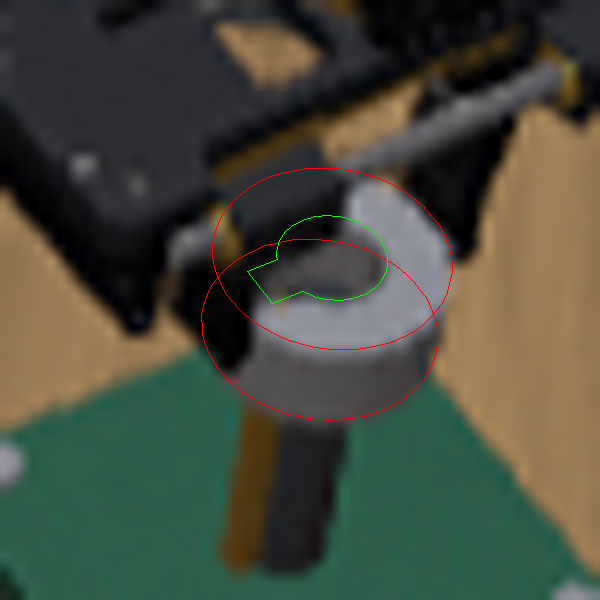

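{"name": "step_arm", "arguments": {"moves": [{"translation": [0.12,0,0],"dr": [0,0,0]},{"translation": [0.12,0,0],"dr": [0,0,0]},{"translation": [0.12,0,0],"dr": [0,0,0]},{"translation": [0.12,0,0],"dr": [0,0,0]},{"translation": [0.12,0,0],"dr": [0,0,0]},{"translation": [0,0,0],"dr": [0,0,0]}]}}

```text
time_s: 10.55
eef_pos: [447.1, -32.8, 170.7]
tcp_rot: [[-0.001, 0.745, 0.668], [0.0, 0.668, -0.745], [-1.0, -0.001, -0.001]]
contact_force: [0.1, 0.2, -3.0]
opening: 0.626
```

{"name": "step_arm", "arguments": {"moves": [{"translation": [0.3,0,0],"dr": [0,0,0]},{"translation": [0.4,0,0],"dr": [0,0,0]},{"translation": [0.4,0,0],"dr": [0,0,0]},{"translation": [0.4,0,0],"dr": [0,0,0]},{"translation": [0.3,0,0],"dr": [0,0,0]},{"translation": [0.2,0,0],"dr": [0,0,0]},{"translation": [0,0,0],"dr": [0,0,0]},{"translation": [0,0,0],"dr": [0,0,0]}]}}

```text
time_s: 11.35
eef_pos: [447.6, -32.9, 121.3]
tcp_rot: [[0.0, 0.745, 0.668], [-0.0, 0.668, -0.745], [-1.0, 0.0, 0.0]]
contact_force: [0.2, 0.1, -3.1]
opening: 0.631
```

{"name": "step_arm", "arguments": {"moves": [{"translation": [0,0,0],"dr": [0,0,0]},{"translation": [0,0,0],"dr": [0,0,0]},{"translation": [0,0,0],"dr": [0,0,0]},{"translation": [0,0,0],"dr": [0,0,0]}], "gripper": 0.85}}

```text
time_s: 11.75
eef_pos: [447.9, -32.9, 121.8]
tcp_rot: [[0.001, 0.745, 0.668], [-0.0, 0.668, -0.745], [-1.0, 0.001, 0.001]]
contact_force: [0.6, -0.1, 0.2]
opening: 0.83
```

{"name": "step_arm", "arguments": {"moves": [{"translation": [-0.6,0,0],"dr": [0,0,0]},{"translation": [-1,0,0],"dr": [0,0,0]},{"translation": [-1,0,0],"dr": [0,0,0]},{"translation": [-1,0,0],"dr": [0,0,0]},{"translation": [-1,0,0],"dr": [0,0,0]},{"translation": [0,0,0],"dr": [0,0,0]}]}}

```text
time_s: 12.35
eef_pos: [449.6, -33.4, 240.4]
tcp_rot: [[0.007, 0.744, 0.668], [-0.002, 0.668, -0.745], [-1.0, 0.004, 0.006]]
contact_force: [-0.2, -0.3, -0.1]
opening: 0.854
```

```bash
python3 - <<'E'
from ov import *
s=show();im=env.camera('side');tp=env.camera('top');np.save('pics/s4.npy',im);np.save('pics/t4.npy',tp)
ovl(im,'side',280,150,360,240,6,[(447.5,-32.6,44,28,None,(0,0,255)),(447.5,-32.6,18,28,None,(0,0,255))],'pics/o4.png')
for a,b in zip([(257,181),(250.5,205),(243,238)],[(277,184),(250,185),(216,187)]):
    for n,I,uv in (("side",im,a),("top",tp,b)):
        for w,(c,p) in fithub(n,I,uv).items(): print(n,uv,w,round(c,1),p[:2],round(np.degrees(p[2])%360,1))
E
```

```text
t 12.3 tcp [449.62 -33.35 240.36] psi 41.88 xax [ 0.01 -0.   -1.  ] F [-0.2  -0.31 -0.1 ] op 0.854 j [-14.3  -9.7 115.9   0.   73.3 -56.2]
side (257, 181) 0.01 229.8 [ 649.94 -105.52] 0.9
side (257, 181) 5 219.9 [ 650.16 -105.87] 137.2
side (257, 181) 11 215.5 [ 650.21 -105.89] 133.1
top (277, 184) 0.01 130.0 [ 647.72 -105.99] 4.2
top (277, 184) 5 126.9 [ 648.07 -105.99] 131.4
top (277, 184) 11 125.8 [ 648.13 -106.22] 132.3
side (250.5, 205) 0.01 44.7 [650.42  -9.24] 2.4
side (250.5, 205) 5 30.3 [650.53  -9.  ] 237.6
side (250.5, 205) 11 27.2 [650.58  -8.87] 234.9
top (250, 185) 0.01 14.5 [648.93  -9.39] 1.2
top (250, 185) 5 8.6 [648.45  -9.03] 234.4
top (250, 185) 11 7.5 [648.76  -8.96] 231.4
side (243, 238) 0.01 31.9 [644.95 114.46] 6.5
side (243, 238) 5 29.7 [645.03 114.51] 246.9
side (243, 238) 11 42.0 [644.94 114.53] 103.1
top (216, 187) 0.01 8.0 [643.26 114.24] 2.4
top (216, 187) 5 7.6 [643.23 114.3 ] 246.1
top (216, 187) 11 9.8 [642.84 114.33] 239.9
```

View pics/o4.png

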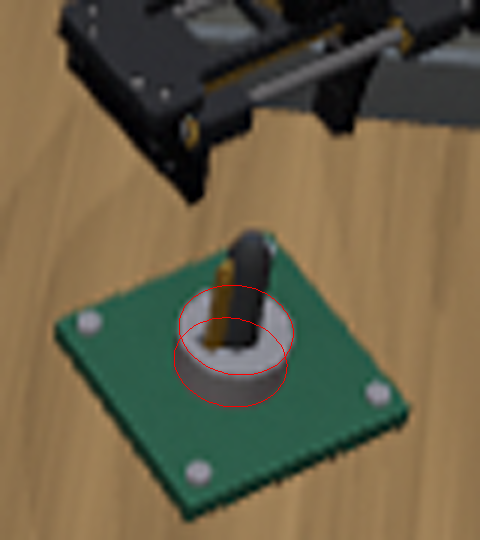

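```bash
python3 - <<'E'
from plan import *
print(back('top',[(296,168),(272,158)],26))
todo((648.8,-106.1,150),41.9)
E
```

```text
[[ 704.59 -178.94]
 [ 743.75  -92.83]]
 t 12.4 tcp [447.74 -32.92 236.67] psi 41.88 xax [ 0. -0. -1.] F [0.33 0.02 0.22] op 0.855 j [-14.3  -9.5 116.2   0.   73.2 -56.2]
turn units (tool xyz): [-0.    0.01 -0.01] | shift units in FINAL tool frame: [3.47 4.03 7.55] | in current frame: [3.48 4.03 7.54]
```

{"name": "step_arm", "arguments": {"moves": [{"translation": [0,0.5,0.94],"dr": [0,0,0]},{"translation": [0,0.5,0.94],"dr": [0,0,0]},{"translation": [0,0.5,0.94],"dr": [0,0,0]},{"translation": [0,0.5,0.94],"dr": [0,0,0]},{"translation": [0.7,0.5,0.94],"dr": [0,0,0]},{"translation": [0.7,0.5,0.94],"dr": [0,0,0]},{"translation": [0.7,0.5,0.94],"dr": [0,0,0]},{"translation": [0.7,0.5,0.94],"dr": [0,0,0]},{"translation": [0.7,0,0],"dr": [0,0,0]},{"translation": [0,0,0],"dr": [0,0,0]}]}}

```text
time_s: 13.45
eef_pos: [644.3, -105.3, 143.1]
tcp_rot: [[-0.009, 0.745, 0.667], [0.003, 0.667, -0.745], [-1.0, -0.005, -0.008]]
contact_force: [-1.5, 0.3, -0.5]
opening: 0.848
```

```bash
python3 - <<'E'
from plan import *
todo((648.8,-106.1,76),41.9)
im=env.camera('side')
cv2.imwrite('pics/p5.png',cv2.resize(im[130:230,200:320,::-1],(720,600)))
for w,(c,p) in fithub('side',im,(257,181),w=11).items(): print(w,round(c,1),p[:2],round(np.degrees(p[2])%360,1))
E
```

```text
t 13.4 tcp [ 644.3  -105.28  143.08] psi 41.87 xax [-0.01  0.   -1.  ] F [-1.5   0.28 -0.48] op 0.848 j [-16.2  24.5  89.3   0.   66.7 -58.1]
turn units (tool xyz): [-0.01 -0.06  0.04] | shift units in FINAL tool frame: [2.68 0.11 0.14] | in current frame: [2.68 0.12 0.17]
11 521.6 [ 650.15 -106.03] 132.9
```

View pics/p5.png

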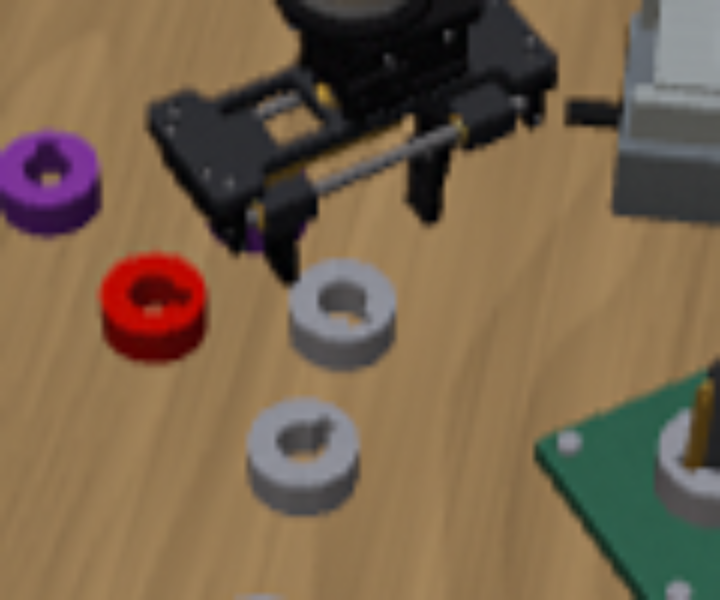

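{"name": "step_arm", "arguments": {"moves": [{"translation": [0.8,0,0],"dr": [0,0,0]},{"translation": [0.6,0,0],"dr": [0,0,0]},{"translation": [0,0,0],"dr": [0,0,0]},{"translation": [0,0,0],"dr": [0,0,0]}]}}

```text
time_s: 13.9
eef_pos: [646.9, -105.8, 113.9]
tcp_rot: [[-0.001, 0.744, 0.668], [0.0, 0.668, -0.744], [-1.0, -0.0, -0.001]]
contact_force: [0.5, -0.2, -0.2]
opening: 0.849
```

```bash
python3 - <<'E'
from plan import *
todo((648.8,-106.1,76),41.9)
E
```

```text
t 13.9 tcp [ 646.9  -105.78  113.88] psi 41.89 xax [-0.  0. -1.] F [ 0.52 -0.19 -0.2 ] op 0.849 j [-16.2  26.7  89.9   0.   63.4 -58.1]
turn units (tool xyz): [-0.   -0.01  0.  ] | shift units in FINAL tool frame: [1.51 0.05 0.06] | in current frame: [1.51 0.05 0.06]
```

{"name": "step_arm", "arguments": {"moves": [{"translation": [0.6,0.05,0.06],"dr": [0,0,0]},{"translation": [0.5,0,0],"dr": [0,0,0]},{"translation": [0.4,0,0],"dr": [0,0,0]},{"translation": [0,0,0],"dr": [0,0,0]},{"translation": [0,0,0],"dr": [0,0,0]}]}}

```text
time_s: 14.4
eef_pos: [649.0, -106.2, 75.5]
tcp_rot: [[-0.001, 0.745, 0.668], [0.0, 0.668, -0.745], [-1.0, -0.001, -0.001]]
contact_force: [-0.9, 0.4, 0.1]
opening: 0.85
```

{"name": "step_arm", "arguments": {"moves": [{"translation": [0,0,0],"dr": [0,0,0]},{"translation": [0,0,0],"dr": [0,0,0]},{"translation": [0,0,0],"dr": [0,0,0]},{"translation": [0,0,0],"dr": [0,0,0]},{"translation": [0,0,0],"dr": [0,0,0]},{"translation": [0,0,0],"dr": [0,0,0]}], "gripper": 0.3, "force": 50}}

```text
time_s: 15.0
eef_pos: [649.7, -106.4, 76.8]
tcp_rot: [[0.001, 0.745, 0.668], [-0.0, 0.668, -0.745], [-1.0, 0.0, 0.001]]
contact_force: [-0.1, 0.2, 2.8]
opening: 0.626
```

{"name": "step_arm", "arguments": {"moves": [{"translation": [-0.2,0,0],"dr": [0,0,0]},{"translation": [-0.5,0,0],"dr": [0,0,0]},{"translation": [-0.9,0,0],"dr": [0,0,0]},{"translation": [-1,0,0],"dr": [0,0,0]},{"translation": [-1,0,0],"dr": [0,0,0]},{"translation": [-1,0,0],"dr": [0,0,0]},{"translation": [-1,0,0],"dr": [0,0,0]},{"translation": [-0.7,0,0],"dr": [0,0,0]},{"translation": [0,0,0],"dr": [0,0,0]},{"translation": [0,0,0],"dr": [0,0,0]}]}}

```text
time_s: 16.0
eef_pos: [649.1, -106.3, 233.4]
tcp_rot: [[-0.0, 0.745, 0.668], [0.0, 0.668, -0.745], [-1.0, -0.0, -0.0]]
contact_force: [-0.4, 0.8, -4.4]
opening: 0.63
```

```bash
python3 - <<'E'
from plan import *
todo((446.8,-32.6,230),-51.2)
E
```

```text
t 16.0 tcp [ 649.1  -106.26  233.4 ] psi 41.88 xax [-0.  0. -1.] F [-0.44  0.81 -4.4 ] op 0.63 j [-16.2  19.5  85.5   0.   75.  -58. ]
turn units (tool xyz): [11.63 -0.    0.  ] | shift units in FINAL tool frame: [ 0.14 -7.37  4.46] | in current frame: [ 0.14 -4.06 -7.6 ]
```

{"name": "step_arm", "arguments": {"moves": [{"translation": [0,-0.5,-0.94],"dr": [0,0,0]},{"translation": [0,-0.5,-0.94],"dr": [0,0,0]},{"translation": [0,-0.5,-0.94],"dr": [0,0,0]},{"translation": [0,-0.5,-0.94],"dr": [0,0,0]},{"translation": [0,-0.5,-0.94],"dr": [0,0,0]},{"translation": [0,-0.5,-0.94],"dr": [0,0,0]},{"translation": [0,-0.5,-0.94],"dr": [0,0,0]},{"translation": [0,-0.5,-0.94],"dr": [0,0,0]},{"translation": [0,-0.06,-0.08],"dr": [0.5,0,0]},{"translation": [0,0,0],"dr": [0.9,0,0]}]}}

```text
time_s: 17.0
eef_pos: [445.0, -32.0, 231.8]
tcp_rot: [[-0.003, 0.862, 0.508], [0.001, 0.508, -0.862], [-1.0, -0.002, -0.002]]
contact_force: [1.3, -0.7, -3.5]
opening: 0.631
```

{"name": "step_arm", "arguments": {"moves": [{"translation": [0,0,0],"dr": [0.9,0,0]},{"translation": [0,0,0],"dr": [0.9,0,0]},{"translation": [0,0,0],"dr": [0.9,0,0]},{"translation": [0,0,0],"dr": [0.9,0,0]},{"translation": [0,0,0],"dr": [0.9,0,0]},{"translation": [0,0,0],"dr": [0.9,0,0]},{"translation": [0,0,0],"dr": [0.9,0,0]},{"translation": [0,0,0],"dr": [0.9,0,0]},{"translation": [0,0,0],"dr": [0.9,0,0]},{"translation": [0,0,0],"dr": [0.9,0,0]}]}}

```text
time_s: 18.0
eef_pos: [445.8, -32.4, 231.7]
tcp_rot: [[-0.004, 0.748, -0.664], [0.001, -0.664, -0.748], [-1.0, -0.003, 0.002]]
contact_force: [-0.5, 0.3, -2.4]
opening: 0.629
```

{"name": "step_arm", "arguments": {"moves": [{"translation": [0,0,0],"dr": [0.9,0,0]},{"translation": [0,0,0],"dr": [0.33,0,0]},{"translation": [0,0,0],"dr": [0,0,0]},{"translation": [0,0,0],"dr": [0,0,0]}]}}

```text
time_s: 18.4
eef_pos: [446.2, -32.5, 232.5]
tcp_rot: [[-0.002, 0.628, -0.778], [0.001, -0.778, -0.628], [-1.0, -0.002, 0.001]]
contact_force: [-0.4, 0.2, -2.7]
opening: 0.631
```

```bash
python3 - <<'E'
from ov import *
todo((446.8,-32.6,202),-51.2)
s=env.state();x,y,z=s['eef_pos'];im=env.camera('side');zb=z-76.3;x+=1
ovl(im,'side',295,150,345,205,11,[(x,y,zb+26,28,None,(0,0,255)),(x,y,zb,28,None,(0,0,255)),(x,y,zb+26,13,39.5,(0,255,0))],'pics/o6.png')
E
```

```text
t 18.4 tcp [446.2  -32.48 232.47] psi -51.08 xax [-0.  0. -1.] F [-0.37  0.18 -2.75] op 0.631 j [-14.3  -9.3 116.5  -0.   73.   36.8]
turn units (tool xyz): [0.01 0.01 0.01] | shift units in FINAL tool frame: [ 1.22  0.02 -0.02] | in current frame: [ 1.22  0.02 -0.02]
```

View pics/o6.png

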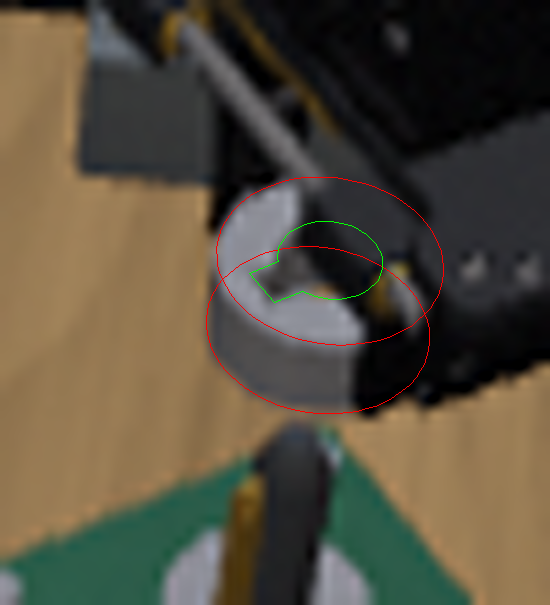

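{"name": "step_arm", "arguments": {"moves": [{"translation": [0.5,0,0],"dr": [0,0,0]},{"translation": [0.6,0,0],"dr": [0,0,0]},{"translation": [0.5,0,0],"dr": [0,0,0]},{"translation": [0.25,0,0],"dr": [0,0,0]},{"translation": [0.15,0,0],"dr": [0,0,0]},{"translation": [0.15,0,0],"dr": [0,0,0]},{"translation": [0.15,0,0],"dr": [0,0,0]},{"translation": [0.15,0,0],"dr": [0,0,0]},{"translation": [0.15,0,0],"dr": [0,0,0]},{"translation": [0,0,0],"dr": [0,0,0]}]}}

```text
time_s: 19.45
eef_pos: [446.6, -32.6, 168.2]
tcp_rot: [[-0.001, 0.627, -0.779], [0.0, -0.779, -0.627], [-1.0, -0.001, 0.001]]
contact_force: [-0.9, 0.1, -3.5]
opening: 0.632
```

{"name": "step_arm", "arguments": {"moves": [{"translation": [0.15,0,0],"dr": [0,0,0]},{"translation": [0.25,0,0],"dr": [0,0,0]},{"translation": [0.35,0,0],"dr": [0,0,0]},{"translation": [0.35,0,0],"dr": [0,0,0]},{"translation": [0.3,0,0],"dr": [0,0,0]},{"translation": [0.2,0,0],"dr": [0,0,0]},{"translation": [0.15,0,0],"dr": [0,0,0]},{"translation": [0.1,0,0],"dr": [0,0,0]},{"translation": [0,0,0],"dr": [0,0,0]},{"translation": [0,0,0],"dr": [0,0,0]}]}}

```text
time_s: 20.45
eef_pos: [447.1, -32.7, 122.7]
tcp_rot: [[0.0, 0.627, -0.779], [-0.0, -0.779, -0.627], [-1.0, 0.0, -0.0]]
contact_force: [-0.6, -0.5, -3.1]
opening: 0.63
```

Release about 2 mm above, then go up.

{"name": "step_arm", "arguments": {"moves": [{"translation": [0.06,0,0],"dr": [0,0,0]},{"translation": [0,0,0],"dr": [0,0,0]}]}}

```text
time_s: 20.65
eef_pos: [447.0, -32.6, 121.1]
tcp_rot: [[0.0, 0.627, -0.779], [-0.0, -0.779, -0.627], [-1.0, 0.0, -0.0]]
contact_force: [0.1, -0.6, -3.0]
opening: 0.63
```

{"name": "step_arm", "arguments": {"moves": [{"translation": [0,0,0],"dr": [0,0,0]},{"translation": [0,0,0],"dr": [0,0,0]},{"translation": [0,0,0],"dr": [0,0,0]},{"translation": [0,0,0],"dr": [0,0,0]}], "gripper": 0.85}}

```text
time_s: 21.05
eef_pos: [447.3, -32.7, 121.4]
tcp_rot: [[0.001, 0.627, -0.779], [-0.0, -0.779, -0.627], [-1.0, 0.001, -0.001]]
contact_force: [-0.3, -0.1, -0.4]
opening: 0.836
```

{"name": "step_arm", "arguments": {"moves": [{"translation": [-0.6,0,0],"dr": [0,0,0]},{"translation": [-1,0,0],"dr": [0,0,0]},{"translation": [-1,0,0],"dr": [0,0,0]},{"translation": [-1,0,0],"dr": [0,0,0]},{"translation": [-1,0,0],"dr": [0,0,0]},{"translation": [0,0,0],"dr": [0,0,0]}]}}

```text
time_s: 21.65
eef_pos: [449.1, -33.2, 240.0]
tcp_rot: [[0.007, 0.627, -0.779], [-0.002, -0.779, -0.627], [-1.0, 0.006, -0.004]]
contact_force: [0.6, -1.1, -0.0]
opening: 0.849
```

```bash
python3 - <<'E'
from ov import *
s=show();im=env.camera('side');tp=env.camera('top')
ovl(im,'side',230,150,360,240,6,[(447.5,-32.6,44,28,None,(0,0,255)),(447.5,-32.6,18,28,None,(0,0,255)),(447.5,-32.6,70,28,None,(0,255,255))],'pics/o7.png')
for n,I,uv in (("side",im,(250,205)),("top",tp,(250,185))):
        for w,(c,p) in fithub(n,I,uv).items(): print(n,uv,w,round(c,1),p[:2],round(np.degrees(p[2])%360,1))
todo((649.2,-9,150),-20)
E
```

```text
t 21.6 tcp [449.09 -33.16 240.  ] psi -51.16 xax [ 0.01 -0.   -1.  ] F [ 0.6  -1.13 -0.03] op 0.849 j [-14.3  -9.7 116.    0.   73.3  36.9]
side (250, 205) 0.01 43.4 [650.32  -9.2 ] 7.9
side (250, 205) 5 28.9 [650.5   -8.99] 237.4
side (250, 205) 11 25.9 [650.62  -8.83] 235.0
top (250, 185) 0.01 14.6 [648.73  -9.44] 0.7
top (250, 185) 5 8.7 [648.49  -9.09] 236.5
top (250, 185) 11 7.4 [648.49  -9.11] 233.4
 t 21.8 tcp [447.17 -32.71 236.31] psi -51.16 xax [ 0. -0. -1.] F [-0.28 -0.11 -0.22] op 0.849 j [-14.3  -9.6 116.3  -0.   73.2  36.9]
turn units (tool xyz): [-3.9  -0.   -0.01] | shift units in FINAL tool frame: [ 3.45  7.27 -3.65] | in current frame: [ 3.46  4.33 -6.89]
```

View pics/o7.png

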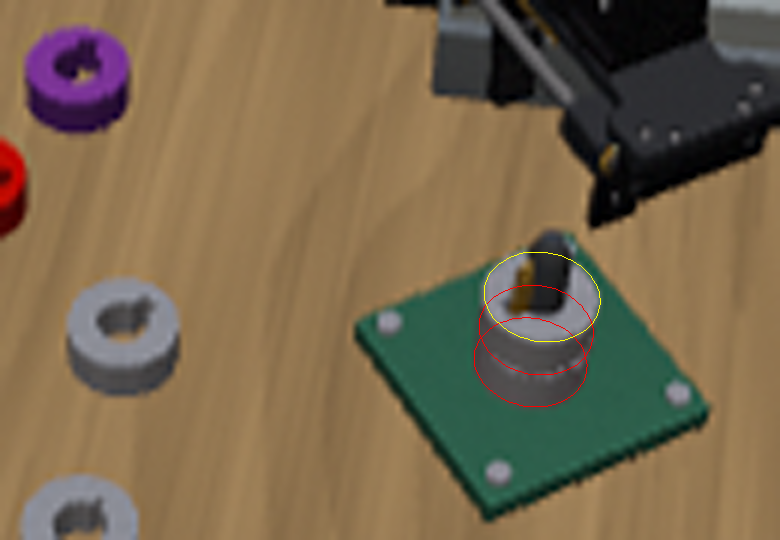

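{"name": "step_arm", "arguments": {"moves": [{"translation": [0,0.54,-0.86],"dr": [0,0,0]},{"translation": [0,0.54,-0.86],"dr": [0,0,0]},{"translation": [0,0.54,-0.86],"dr": [0,0,0]},{"translation": [0,0.54,-0.86],"dr": [0,0,0]},{"translation": [0.7,0.54,-0.86],"dr": [0,0,0]},{"translation": [0.9,0.54,-0.86],"dr": [0,0,0]},{"translation": [0.9,0.54,-0.86],"dr": [0,0,0]},{"translation": [0.9,0.54,-0.86],"dr": [0,0,0]},{"translation": [0.9,0,0],"dr": [0,0,0]},{"translation": [0,0,0],"dr": [0,0,0]}]}}

```text
time_s: 22.75
eef_pos: [645.1, -8.3, 121.9]
tcp_rot: [[-0.011, 0.627, -0.779], [0.001, -0.779, -0.627], [-1.0, -0.008, 0.008]]
contact_force: [-1.5, -0.7, 0.3]
opening: 0.848
```

{"name": "step_arm", "arguments": {"moves": [{"translation": [0.2,0,0],"dr": [0,0,0]},{"translation": [0,0,0],"dr": [0,0,0]},{"translation": [0,0,0],"dr": [0,0,0]}]}}

```text
time_s: 23.05
eef_pos: [649.0, -9.0, 124.8]
tcp_rot: [[0.002, 0.627, -0.779], [-0.0, -0.779, -0.627], [-1.0, 0.001, -0.001]]
contact_force: [-0.3, 0.2, 0.2]
opening: 0.85
```

```bash
python3 - <<'E'
from ov import *
todo((649.1,-9,76),-51.1)
im=env.camera('side')
ovl(im,'side',200,130,320,230,6,[(650.5,-9,26,28,None,(0,0,255))],'pics/o8.png')
E
```

```text
t 23.1 tcp [648.96  -9.03 124.75] psi -51.17 xax [ 0. -0. -1.] F [-0.28  0.21  0.2 ] op 0.85 j [-7.8 25.  90.9  0.  64.  43.4]
turn units (tool xyz): [-0.01 -0.01 -0.01] | shift units in FINAL tool frame: [ 1.95  0.   -0.01] | in current frame: [ 1.95  0.   -0.  ]
```

View pics/o8.png

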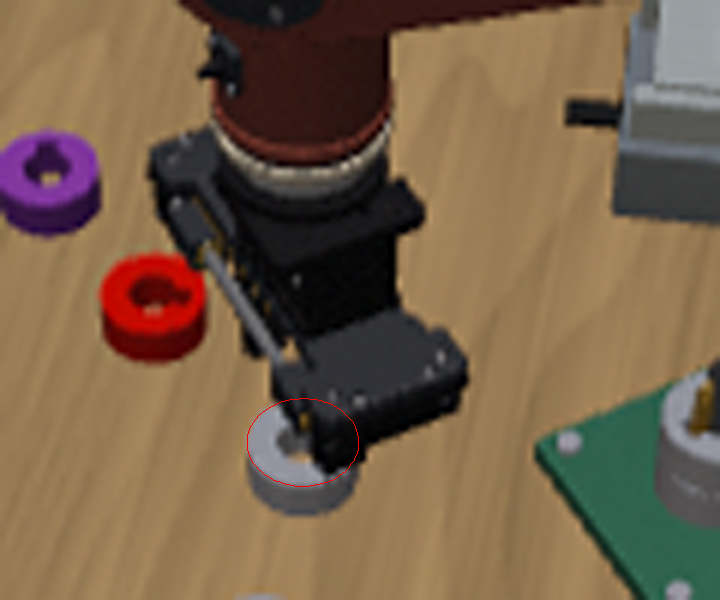

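{"name": "step_arm", "arguments": {"moves": [{"translation": [0.8,0,0],"dr": [0,0,0]},{"translation": [0.7,0,0],"dr": [0,0,0]},{"translation": [0.42,0,0],"dr": [0,0,0]},{"translation": [0,0,0],"dr": [0,0,0]},{"translation": [0,0,0],"dr": [0,0,0]}]}}

```text
time_s: 23.6
eef_pos: [648.5, -8.9, 75.3]
tcp_rot: [[-0.001, 0.627, -0.779], [0.0, -0.779, -0.627], [-1.0, -0.0, 0.0]]
contact_force: [0.3, 0.7, 0.7]
opening: 0.851
```

{"name": "step_arm", "arguments": {"moves": [{"translation": [0,0,0],"dr": [0,0,0]},{"translation": [0,0,0],"dr": [0,0,0]},{"translation": [0,0,0],"dr": [0,0,0]},{"translation": [0,0,0],"dr": [0,0,0]},{"translation": [0,0,0],"dr": [0,0,0]},{"translation": [0,0,0],"dr": [0,0,0]}], "gripper": 0.3, "force": 50}}

```text
time_s: 24.2
eef_pos: [649.1, -9.0, 76.2]
tcp_rot: [[0.001, 0.627, -0.779], [-0.0, -0.779, -0.627], [-1.0, 0.001, -0.001]]
contact_force: [-0.3, 0.2, 3.5]
opening: 0.628
```

{"name": "step_arm", "arguments": {"moves": [{"translation": [-0.2,0,0],"dr": [0,0,0]},{"translation": [-0.5,0,0],"dr": [0,0,0]},{"translation": [-0.9,0,0],"dr": [0,0,0]},{"translation": [-1,0,0],"dr": [0,0,0]},{"translation": [-1,0,0],"dr": [0,0,0]},{"translation": [-1,0,0],"dr": [0,0,0]},{"translation": [-1,0,0],"dr": [0,0,0]},{"translation": [-0.7,0,0],"dr": [0,0,0]},{"translation": [0,0,0],"dr": [0,0,0]},{"translation": [0,0,0],"dr": [0,0,0]}]}}

```text
time_s: 25.2
eef_pos: [648.3, -8.8, 232.8]
tcp_rot: [[-0.0, 0.627, -0.779], [0.0, -0.779, -0.627], [-1.0, -0.0, 0.0]]
contact_force: [-1.0, -0.4, -3.8]
opening: 0.629
```

```bash
python3 - <<'E'
from plan import *
todo((446.8,-32.6,230),113.7)
E
```

```text
t 25.2 tcp [648.33  -8.82 232.84] psi -51.16 xax [-0.  0. -1.] F [-1.03 -0.43 -3.79] op 0.629 j [-7.7 18.3 87.1  0.  74.6 43.4]
turn units (tool xyz): [-20.61  -0.     0.  ] | shift units in FINAL tool frame: [ 0.11  2.37 -7.76] | in current frame: [ 0.12 -4.32  6.88]
```

{"name": "step_arm", "arguments": {"moves": [{"translation": [0,-0.54,0.86],"dr": [0,0,0]},{"translation": [0,-0.54,0.86],"dr": [0,0,0]},{"translation": [0,-0.54,0.86],"dr": [0,0,0]},{"translation": [0,-0.54,0.86],"dr": [0,0,0]},{"translation": [0,-0.54,0.86],"dr": [0,0,0]},{"translation": [0,-0.54,0.86],"dr": [0,0,0]},{"translation": [0,-0.54,0.86],"dr": [0,0,0]},{"translation": [0,-0.54,0.86],"dr": [0,0,0]},{"translation": [0,0,0],"dr": [-0.5,0,0]},{"translation": [0,0,0],"dr": [-0.9,0,0]}]}}

```text
time_s: 26.2
eef_pos: [445.2, -32.4, 231.2]
tcp_rot: [[-0.003, 0.768, -0.64], [0.001, -0.64, -0.768], [-1.0, -0.003, 0.001]]
contact_force: [0.3, -0.1, -4.4]
opening: 0.63
```

{"name": "step_arm", "arguments": {"moves": [{"translation": [0,0,0],"dr": [-1,0,0]},{"translation": [0,0,0],"dr": [-1,0,0]},{"translation": [0,0,0],"dr": [-1,0,0]},{"translation": [0,0,0],"dr": [-1,0,0]},{"translation": [0,0,0],"dr": [-1,0,0]},{"translation": [0,0,0],"dr": [-1,0,0]},{"translation": [0,0,0],"dr": [-1,0,0]},{"translation": [0,0,0],"dr": [-1,0,0]},{"translation": [0,0,0],"dr": [-1,0,0]},{"translation": [0,0,0],"dr": [-1,0,0]}]}}

```text
time_s: 27.2
eef_pos: [445.7, -32.3, 231.1]
tcp_rot: [[-0.003, 0.762, 0.648], [0.001, 0.648, -0.762], [-1.0, -0.002, -0.003]]
contact_force: [0.0, 0.6, -3.1]
opening: 0.63
```

{"name": "step_arm", "arguments": {"moves": [{"translation": [0,0,0],"dr": [-1,0,0]},{"translation": [0,0,0],"dr": [-1,0,0]},{"translation": [0,0,0],"dr": [-1,0,0]},{"translation": [0,0,0],"dr": [-1,0,0]},{"translation": [0,0,0],"dr": [-1,0,0]},{"translation": [0,0,0],"dr": [-1,0,0]},{"translation": [0,0,0],"dr": [-1,0,0]},{"translation": [0,0,0],"dr": [-1,0,0]},{"translation": [0,0,0],"dr": [-0.8,0,0]},{"translation": [0,0,0],"dr": [-0.4,0,0]}]}}

```text
time_s: 28.2
eef_pos: [445.7, -32.3, 231.1]
tcp_rot: [[-0.003, -0.405, 0.915], [0.001, 0.915, 0.405], [-1.0, 0.002, -0.003]]
contact_force: [1.2, -0.5, -3.9]
opening: 0.633
```

{"name": "step_arm", "arguments": {"moves": [{"translation": [0,0,0],"dr": [0,0,0]},{"translation": [0,0,0],"dr": [0,0,0]}]}}

```text
time_s: 28.4
eef_pos: [446.2, -32.5, 231.8]
tcp_rot: [[-0.002, -0.399, 0.917], [0.001, 0.917, 0.399], [-1.0, 0.001, -0.002]]
contact_force: [-0.2, 0.6, -4.4]
opening: 0.632
```

```bash
python3 - <<'E'
from ov import *
todo((446.8,-32.6,202),113.7)
s=env.state();x,y,z=s['eef_pos'];im=env.camera('side');zb=z-76.;x+=1
ovl(im,'side',295,150,345,205,11,[(x,y,zb+26,28,None,(0,0,255)),(x,y,zb,28,None,(0,0,255)),(x,y,zb+26,13,39.5,(0,255,0))],'pics/o9.png')
E
```

```text
t 28.4 tcp [446.19 -32.46 231.81] psi 113.54 xax [-0.  0. -1.] F [-0.2   0.61 -4.37] op 0.632 j [ -14.3   -9.3  116.6    0.    72.9 -127.8]
turn units (tool xyz): [-0.02 -0.01 -0.01] | shift units in FINAL tool frame: [ 1.19 -0.01  0.02] | in current frame: [ 1.19 -0.02  0.02]
```

View pics/o9.png

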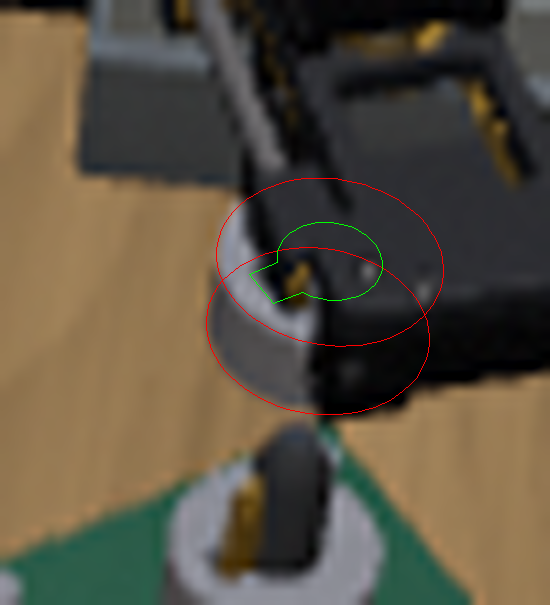

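{"name": "step_arm", "arguments": {"moves": [{"translation": [0.5,0,0],"dr": [0,0,0]},{"translation": [0.6,0,0],"dr": [0,0,0]},{"translation": [0.5,0,0],"dr": [0,0,0]},{"translation": [0.25,0,0],"dr": [0,0,0]},{"translation": [0.15,0,0],"dr": [0,0,0]},{"translation": [0.15,0,0],"dr": [0,0,0]},{"translation": [0.15,0,0],"dr": [0,0,0]},{"translation": [0.15,0,0],"dr": [0,0,0]},{"translation": [0.15,0,0],"dr": [0,0,0]},{"translation": [0,0,0],"dr": [0,0,0]}]}}

```text
time_s: 29.45
eef_pos: [446.6, -32.6, 167.5]
tcp_rot: [[-0.001, -0.401, 0.916], [0.0, 0.916, 0.401], [-1.0, 0.0, -0.001]]
contact_force: [-0.4, -0.6, -3.9]
opening: 0.63
```

{"name": "step_arm", "arguments": {"moves": [{"translation": [0.15,0,0],"dr": [0,0,0]},{"translation": [0.2,0,0],"dr": [0,0,0]},{"translation": [0.2,0,0],"dr": [0,0,0]},{"translation": [0.15,0,0],"dr": [0,0,0]},{"translation": [0.1,0,0],"dr": [0,0,0]},{"translation": [0,0,0],"dr": [0,0,0]},{"translation": [0,0,0],"dr": [0,0,0]}]}}

```text
time_s: 30.15
eef_pos: [447.0, -32.6, 148.0]
tcp_rot: [[0.0, -0.401, 0.916], [0.0, 0.916, 0.401], [-1.0, 0.0, 0.0]]
contact_force: [1.0, 0.3, -3.2]
opening: 0.629
```

{"name": "step_arm", "arguments": {"moves": [{"translation": [0,0,0],"dr": [0,0,0]},{"translation": [0,0,0],"dr": [0,0,0]},{"translation": [0,0,0],"dr": [0,0,0]},{"translation": [0,0,0],"dr": [0,0,0]}], "gripper": 0.85}}

```text
time_s: 30.55
eef_pos: [447.3, -32.7, 148.5]
tcp_rot: [[0.001, -0.401, 0.916], [-0.0, 0.916, 0.401], [-1.0, -0.001, 0.001]]
contact_force: [0.2, 0.3, -0.5]
opening: 0.833
```

{"name": "step_arm", "arguments": {"moves": [{"translation": [-0.6,0,0],"dr": [0,0,0]},{"translation": [-1,0,0],"dr": [0,0,0]},{"translation": [-1,0,0],"dr": [0,0,0]},{"translation": [-1,0,0],"dr": [0,0,0]},{"translation": [0,0,0],"dr": [0,0,0]},{"translation": [0,0,0],"dr": [0,0,0]}]}}

```text
time_s: 31.15
eef_pos: [447.2, -32.7, 238.4]
tcp_rot: [[0.002, -0.401, 0.916], [-0.0, 0.916, 0.401], [-1.0, -0.001, 0.001]]
contact_force: [0.3, 0.3, -0.7]
opening: 0.85
```

```bash
python3 - <<'E'
from ov import *
im=env.camera('side')
ovl(im,'side',280,150,360,240,6,[(447.5,-32.6,96,28,None,(0,255,255)),(447.5,-32.6,18,28,None,(0,0,255)),(447.5,-32.6,70,28,None,(0,255,255))],'pics/o10.png')
todo((471,-275,235),4)
E
```

```text
t 31.2 tcp [446.59 -32.58 237.37] psi 113.64 xax [-0.  0. -1.] F [ 0.28 -0.21  0.45] op 0.85 j [ -14.3   -9.6  116.2   -0.    73.5 -127.9]
turn units (tool xyz): [13.71 -0.01  0.  ] | shift units in FINAL tool frame: [0.1  0.3  9.74] | in current frame: [ 0.09 -9.28 -2.99]
```

View pics/o10.png

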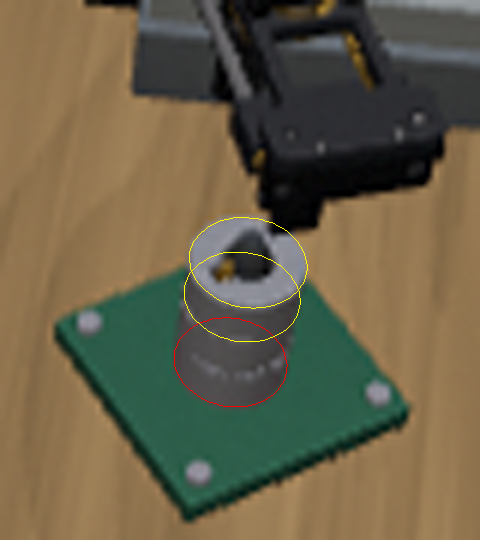

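{"name": "step_arm", "arguments": {"moves": [{"translation": [0,-0.93,-0.3],"dr": [0,0,0]},{"translation": [0,-0.93,-0.3],"dr": [0,0,0]},{"translation": [0,-0.93,-0.3],"dr": [0,0,0]},{"translation": [0,-0.93,-0.3],"dr": [0,0,0]},{"translation": [0,-0.93,-0.3],"dr": [0,0,0]},{"translation": [0,-0.93,-0.3],"dr": [0,0,0]},{"translation": [0,-0.93,-0.3],"dr": [0,0,0]},{"translation": [0,-0.93,-0.3],"dr": [0,0,0]},{"translation": [0,-0.93,-0.3],"dr": [0,0,0]},{"translation": [0,-0.91,-0.3],"dr": [0,0,0]}], "gripper": 0.5}}

```text
time_s: 32.2
eef_pos: [470.5, -275.7, 235.9]
tcp_rot: [[-0.002, -0.401, 0.916], [0.002, 0.916, 0.401], [-1.0, 0.003, -0.001]]
contact_force: [0.6, 0.1, -0.3]
opening: 0.499
```

{"name": "step_arm", "arguments": {"moves": [{"translation": [0,0,0],"dr": [0.7,0,0]},{"translation": [0,0,0],"dr": [1,0,0]},{"translation": [0,0,0],"dr": [1,0,0]},{"translation": [0,0,0],"dr": [1,0,0]},{"translation": [0,0,0],"dr": [1,0,0]},{"translation": [0,0,0],"dr": [1,0,0]},{"translation": [0,0,0],"dr": [1,0,0]},{"translation": [0,0,0],"dr": [1,0,0]},{"translation": [0,0,0],"dr": [1,0,0]},{"translation": [0,0,0],"dr": [1,0,0]}]}}

```text
time_s: 33.2
eef_pos: [470.5, -274.6, 235.9]
tcp_rot: [[-0.003, 0.812, 0.584], [0.002, 0.584, -0.812], [-1.0, -0.001, -0.003]]
contact_force: [0.0, -0.1, -0.1]
opening: 0.502
```

{"name": "step_arm", "arguments": {"moves": [{"translation": [0,0,0],"dr": [1,0,0]},{"translation": [0,0,0],"dr": [1,0,0]},{"translation": [0,0,0],"dr": [1,0,0]},{"translation": [0,0,0],"dr": [1,0,0]},{"translation": [0,0,0],"dr": [0,0,0]},{"translation": [0,0,0],"dr": [0,0,0]}]}}

```text
time_s: 33.8
eef_pos: [470.7, -274.9, 236.7]
tcp_rot: [[-0.002, 0.997, 0.074], [0.001, 0.074, -0.997], [-1.0, -0.002, -0.002]]
contact_force: [-0.5, 0.7, -0.3]
opening: 0.498
```

```bash
python3 - <<'E'
from ov import *
todo((471,-275,163),4.1)
im=env.camera('side')
cv2.imwrite('pics/p11.png',cv2.resize(im[80:180,270:370,::-1],(600,600),interpolation=cv2.INTER_CUBIC))
E
```

```text
t 33.8 tcp [ 470.75 -274.87  236.65] psi 4.25 xax [-0.  0. -1.] F [-0.48  0.68 -0.26] op 0.498 j [-38.6   4.5 102.7  -0.   73.  -42.8]
turn units (tool xyz): [ 0.02 -0.01  0.01] | shift units in FINAL tool frame: [2.95 0.01 0.01] | in current frame: [2.95 0.01 0.01]
```

View pics/p11.png

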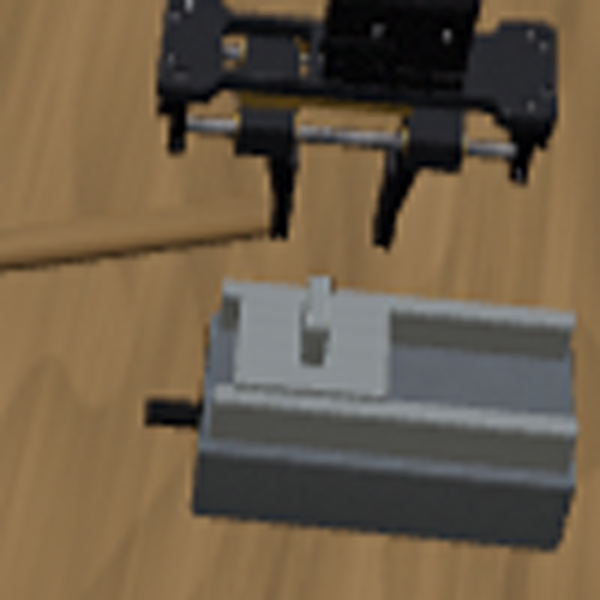

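{"name": "step_arm", "arguments": {"moves": [{"translation": [0.6,0,0],"dr": [0,0,0]},{"translation": [0.8,0,0],"dr": [0,0,0]},{"translation": [0.7,0,0],"dr": [0,0,0]},{"translation": [0.4,0,0],"dr": [0,0,0]},{"translation": [0.3,0,0],"dr": [0,0,0]},{"translation": [0,0,0],"dr": [0,0,0]},{"translation": [0,0,0],"dr": [0,0,0]}]}}

```text
time_s: 34.55
eef_pos: [471.5, -275.4, 168.3]
tcp_rot: [[0.0, 0.997, 0.071], [-0.0, 0.071, -0.997], [-1.0, 0.0, 0.0]]
contact_force: [-0.2, -0.3, -0.9]
opening: 0.501
```

{"name": "step_arm", "arguments": {"moves": [{"translation": [0,0,0],"dr": [0,0,0]},{"translation": [0,0,0],"dr": [0,0,0]},{"translation": [0,0,0],"dr": [0,0,0]},{"translation": [0,0,0],"dr": [0,0,0]},{"translation": [0,0,0],"dr": [0,0,0]},{"translation": [0,0,0],"dr": [0,0,0]}], "gripper": 0, "force": 30}}

```text
time_s: 35.15
eef_pos: [471.2, -275.3, 168.2]
tcp_rot: [[-0.0, 0.998, 0.071], [-0.0, 0.071, -0.998], [-1.0, -0.0, 0.0]]
contact_force: [-0.6, 0.0, 2.3]
opening: 0.138
```

```bash
python3 - <<'E'
from ov import *
show()
im=env.camera('side')
cv2.imwrite('pics/p12.png',cv2.resize(im[80:180,270:370,::-1],(600,600),interpolation=cv2.INTER_CUBIC))
E
```

```text
t 35.1 tcp [ 471.2  -275.31  168.17] psi 4.04 xax [-0. -0. -1.] F [-0.6   0.03  2.29] op 0.138 j [-38.6   9.  105.7  -0.   65.3 -42.6]
```

View pics/p12.png

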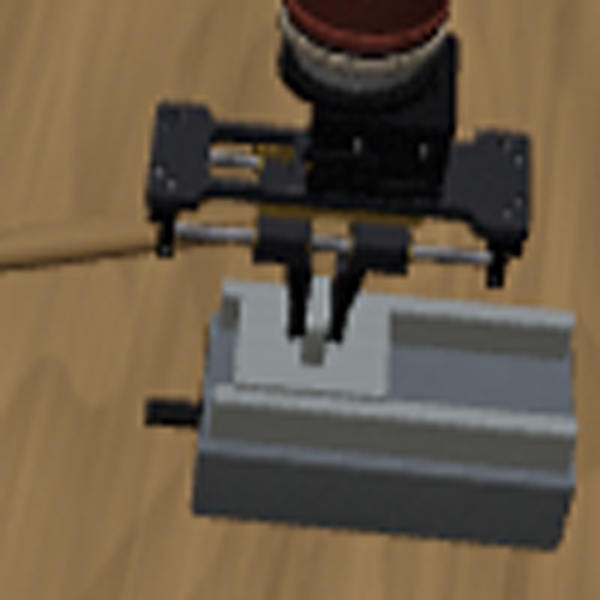

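{"name": "step_arm", "arguments": {"moves": [{"translation": [0,-0.2,0],"dr": [0,0,0]},{"translation": [0,-0.4,0],"dr": [0,0,0]},{"translation": [0,-0.4,0],"dr": [0,0,0]},{"translation": [0,-0.5,0],"dr": [0,0,0]},{"translation": [0,-0.5,0],"dr": [0,0,0]},{"translation": [0,-0.5,0],"dr": [0,0,0]},{"translation": [0,-0.4,0],"dr": [0,0,0]},{"translation": [0,-0.3,0],"dr": [0,0,0]},{"translation": [0,-0.2,0],"dr": [0,0,0]},{"translation": [0,0,0],"dr": [0,0,0]}]}}

```text
time_s: 36.2
eef_pos: [386.3, -281.4, 168.2]
tcp_rot: [[0.001, 0.998, 0.07], [-0.0, 0.07, -0.998], [-1.0, 0.001, 0.0]]
contact_force: [3.3, -1.1, -1.4]
opening: 0.138
```

{"name": "step_arm", "arguments": {"moves": [{"translation": [0,-0.1,0],"dr": [0,0,0]},{"translation": [0,0,0],"dr": [0,0,0]},{"translation": [0,0,0],"dr": [0,0,0]}]}}

```text
time_s: 36.5
eef_pos: [385.9, -281.4, 168.2]
tcp_rot: [[0.005, 0.998, 0.07], [-0.001, 0.07, -0.998], [-1.0, 0.005, 0.001]]
contact_force: [12.7, 0.5, -5.5]
opening: 0.135
```

{"name": "step_arm", "arguments": {"moves": [{"translation": [0,0,0],"dr": [0,0,0]},{"translation": [0,0,0],"dr": [0,0,0]},{"translation": [0,0,0],"dr": [0,0,0]},{"translation": [0,0,0],"dr": [0,0,0]}], "gripper": 0.5}}

```text
time_s: 36.9
eef_pos: [383.5, -281.3, 167.8]
tcp_rot: [[-0.001, 0.998, 0.07], [0.0, 0.07, -0.998], [-1.0, -0.001, -0.0]]
contact_force: [-0.9, 0.4, 0.1]
opening: 0.412
```

{"name": "step_arm", "arguments": {"moves": [{"translation": [-0.6,0,0],"dr": [0,0,0]},{"translation": [-0.8,0,0],"dr": [0,0,0]},{"translation": [0,0.6,0],"dr": [0,0,0]},{"translation": [0,1,0],"dr": [0,0,0]},{"translation": [0,1,0],"dr": [0,0,0]},{"translation": [0,0.8,0],"dr": [0,0,0]},{"translation": [0,0,0],"dr": [0,0,0]},{"translation": [0,0,0],"dr": [0,0,0]}]}}

```text
time_s: 37.7
eef_pos: [468.7, -274.9, 201.9]
tcp_rot: [[-0.002, 0.997, 0.071], [0.001, 0.071, -0.997], [-1.0, -0.002, -0.001]]
contact_force: [-0.6, 0.1, 0.0]
opening: 0.499
```

{"name": "step_arm", "arguments": {"moves": [{"translation": [0,0,0],"dr": [0,0,0]},{"translation": [0,0,0],"dr": [0,0,0]},{"translation": [0,0,0],"dr": [0,0,0]},{"translation": [0,0,0],"dr": [0,0,0]},{"translation": [0,0,0],"dr": [0,0,0]},{"translation": [0,0,0],"dr": [0,0,0]}], "gripper": 0}}

```text
time_s: 38.3
eef_pos: [468.7, -275.5, 203.1]
tcp_rot: [[0.0, 0.998, 0.07], [-0.0, 0.07, -0.998], [-1.0, 0.0, 0.0]]
contact_force: [0.3, -0.2, 0.8]
opening: 0.05
```

```bash
python3 - <<'E'
from ov import *
todo((471.2,-275.5,150),4.1)
im=env.camera('side');x,y,z=471.2,-275.5,77
ovl(im,'side',270,80,370,180,6,[(x+1,y,77,14,None,(0,0,255)),(x+1,y,55,22,None,(0,255,255))],'pics/o13.png')
print(env.search_frame('side','button_top'),proj('side',[x+1,y,z]))
E
```

```text
t 38.3 tcp [ 468.68 -275.51  203.1 ] psi 4.03 xax [ 0. -0. -1.] F [ 0.32 -0.16  0.81] op 0.05 j [-38.8   6.3 104.6   0.   69.1 -42.8]
turn units (tool xyz): [-0.01  0.   -0.  ] | shift units in FINAL tool frame: [2.12 0.1  0.01] | in current frame: [2.12 0.1  0.01]
[{'xy': [321.2, 141.7], 'p': 0.53}] [[321.35 138.93]]
```

View pics/o13.png

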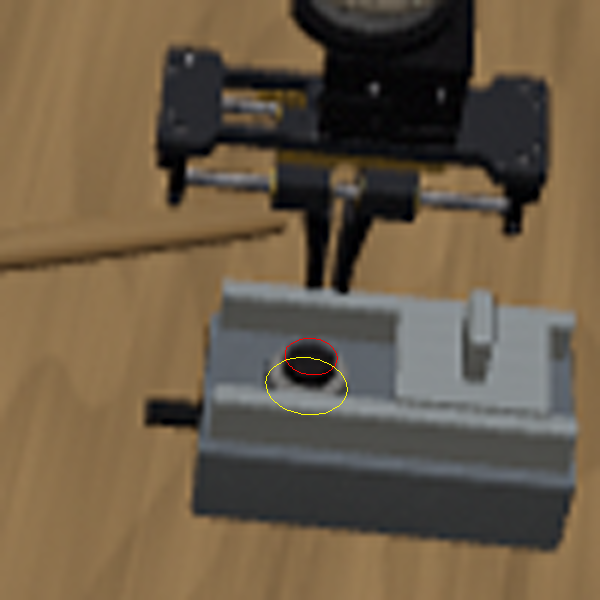

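{"name": "step_arm", "arguments": {"moves": [{"translation": [0.5,0.1,0],"dr": [0,0,0]},{"translation": [0.6,0,0],"dr": [0,0,0]},{"translation": [0.5,0,0],"dr": [0,0,0]},{"translation": [0.3,0,0],"dr": [0,0,0]},{"translation": [0.2,0,0],"dr": [0,0,0]},{"translation": [0,0,0],"dr": [0,0,0]},{"translation": [0,0,0],"dr": [0,0,0]}]}}

```text
time_s: 39.1
eef_pos: [471.4, -275.4, 150.6]
tcp_rot: [[0.0, 0.998, 0.07], [-0.0, 0.07, -0.998], [-1.0, 0.0, 0.0]]
contact_force: [-0.4, 0.2, 1.2]
opening: 0.007
```

{"name": "step_arm", "arguments": {"moves": [{"translation": [0.1,0,0],"dr": [0,0,0]},{"translation": [0.1,0,0],"dr": [0,0,0]},{"translation": [0.1,0,0],"dr": [0,0,0]},{"translation": [0.08,0,0],"dr": [0,0,0]},{"translation": [0,0,0],"dr": [0,0,0]},{"translation": [0,0,0],"dr": [0,0,0]}]}}

```text
time_s: 39.7
eef_pos: [471.7, -275.6, 141.6]
tcp_rot: [[0.001, 0.998, 0.07], [-0.001, 0.07, -0.998], [-1.0, 0.001, 0.001]]
contact_force: [1.3, -0.2, 4.0]
opening: 0.003
```

{"name": "step_arm", "arguments": {"moves": [{"translation": [0.06,0,0],"dr": [0,0,0]},{"translation": [0.06,0,0],"dr": [0,0,0]},{"translation": [0.04,0,0],"dr": [0,0,0]},{"translation": [0,0,0],"dr": [0,0,0]}]}}

```text
time_s: 40.1
eef_pos: [471.9, -275.7, 140.7]
tcp_rot: [[0.001, 0.997, 0.071], [-0.001, 0.071, -0.997], [-1.0, 0.001, 0.001]]
contact_force: [-8.2, 5.2, 28.2]
opening: 0.006
```

{"name": "step_arm", "arguments": {"moves": [{"translation": [0,0,0],"dr": [0,0,0]},{"translation": [0,0,0],"dr": [0,0,0]},{"translation": [0,0,0],"dr": [0,0,0]},{"translation": [0,0,0],"dr": [0,0,0]},{"translation": [0,0,0],"dr": [0,0,0]},{"translation": [0,0,0],"dr": [0,0,0]},{"translation": [0,0,0],"dr": [0,0,0]},{"translation": [0,0,0],"dr": [0,0,0]},{"translation": [0,0,0],"dr": [0,0,0]},{"translation": [0,0,0],"dr": [0,0,0]}]}}

```text
time_s: 41.1
eef_pos: [471.9, -275.7, 140.6]
tcp_rot: [[0.001, 0.997, 0.071], [-0.001, 0.071, -0.997], [-1.0, 0.001, 0.001]]
contact_force: [-8.2, 6.0, 27.7]
opening: 0.007
```

{"name": "step_arm", "arguments": {"moves": [{"translation": [0,0,0],"dr": [0,0,0]},{"translation": [0,0,0],"dr": [0,0,0]},{"translation": [0,0,0],"dr": [0,0,0]},{"translation": [0,0,0],"dr": [0,0,0]},{"translation": [0,0,0],"dr": [0,0,0]},{"translation": [0,0,0],"dr": [0,0,0]},{"translation": [0,0,0],"dr": [0,0,0]},{"translation": [0,0,0],"dr": [0,0,0]},{"translation": [0,0,0],"dr": [0,0,0]},{"translation": [0,0,0],"dr": [0,0,0]}]}}

```text
time_s: 42.1
eef_pos: [471.9, -275.7, 140.7]
tcp_rot: [[0.001, 0.997, 0.071], [-0.001, 0.071, -0.997], [-1.0, 0.001, 0.001]]
contact_force: [-8.3, 6.3, 27.7]
opening: 0.004
```

{"name": "step_arm", "arguments": {"moves": [{"translation": [0,0,0],"dr": [0,0,0]},{"translation": [0,0,0],"dr": [0,0,0]},{"translation": [0,0,0],"dr": [0,0,0]},{"translation": [0,0,0],"dr": [0,0,0]},{"translation": [0,0,0],"dr": [0,0,0]},{"translation": [0,0,0],"dr": [0,0,0]},{"translation": [0,0,0],"dr": [0,0,0]},{"translation": [0,0,0],"dr": [0,0,0]}]}}

```text
time_s: 42.9
eef_pos: [471.9, -275.7, 140.7]
tcp_rot: [[0.001, 0.997, 0.071], [-0.001, 0.071, -0.997], [-1.0, 0.001, 0.001]]
contact_force: [-8.2, 4.9, 27.8]
opening: 0.008
```

{"name": "step_arm", "arguments": {"moves": [{"translation": [-0.3,0,0],"dr": [0,0,0]},{"translation": [-0.6,0,0],"dr": [0,0,0]},{"translation": [-0.9,0,0],"dr": [0,0,0]},{"translation": [-0.9,0,0],"dr": [0,0,0]},{"translation": [0,0,0],"dr": [0,0,0]},{"translation": [0,0,0],"dr": [0,0,0]}]}}

```text
time_s: 43.5
eef_pos: [471.1, -275.1, 204.3]
tcp_rot: [[-0.0, 0.998, 0.07], [0.0, 0.07, -0.998], [-1.0, -0.0, -0.0]]
contact_force: [-1.0, -0.5, -1.0]
opening: 0.009
```

{"name": "step_arm", "arguments": {"moves": [{"translation": [0,-0.6,0],"dr": [0,0,0]},{"translation": [0,-1,0],"dr": [0,0,0]},{"translation": [0,-1,0],"dr": [0,0,0]},{"translation": [0,-0.8,0],"dr": [0,0,0]},{"translation": [0,0,0],"dr": [0,0,0]},{"translation": [0,0,0],"dr": [0,0,0]},{"translation": [0,0,0],"dr": [0,0,0]}], "gripper": 0.5}}

```text
time_s: 44.2
eef_pos: [386.9, -281.1, 204.0]
tcp_rot: [[-0.0, 0.998, 0.071], [0.001, 0.071, -0.998], [-1.0, -0.0, -0.001]]
contact_force: [-1.0, 0.4, 0.1]
opening: 0.477
```

```bash
python3 - <<'E'
from ov import *
todo((386.2,-281.5,168),4.1)
E
```

```text
t 44.2 tcp [ 386.89 -281.06  204.  ] psi 4.05 xax [-0.  0. -1.] F [-1.    0.4   0.14] op 0.477 j [-45.5  -2.9 113.9   0.   69.  -49.5]
turn units (tool xyz): [-0.01 -0.01  0.  ] | shift units in FINAL tool frame: [ 1.44 -0.03  0.02] | in current frame: [ 1.44 -0.03  0.02]
```

{"name": "step_arm", "arguments": {"moves": [{"translation": [0.5,-0.03,0],"dr": [0,0,0]},{"translation": [0.5,0,0],"dr": [0,0,0]},{"translation": [0.44,0,0],"dr": [0,0,0]},{"translation": [0,0,0],"dr": [0,0,0]},{"translation": [0,0,0],"dr": [0,0,0]}]}}

```text
time_s: 44.7
eef_pos: [385.5, -281.0, 167.7]
tcp_rot: [[-0.001, 0.998, 0.071], [0.001, 0.071, -0.998], [-1.0, -0.001, -0.001]]
contact_force: [0.1, 0.5, -0.3]
opening: 0.502
```

{"name": "step_arm", "arguments": {"moves": [{"translation": [0,0,0],"dr": [0,0,0]},{"translation": [0,0,0],"dr": [0,0,0]},{"translation": [0,0,0],"dr": [0,0,0]},{"translation": [0,0,0],"dr": [0,0,0]},{"translation": [0,0,0],"dr": [0,0,0]},{"translation": [0,0,0],"dr": [0,0,0]}], "gripper": 0, "force": 30}}

```text
time_s: 45.3
eef_pos: [386.3, -281.3, 168.8]
tcp_rot: [[0.002, 0.998, 0.07], [-0.0, 0.07, -0.998], [-1.0, 0.001, 0.0]]
contact_force: [3.6, 0.0, -0.8]
opening: 0.134
```

{"name": "step_arm", "arguments": {"moves": [{"translation": [0,0.2,0],"dr": [0,0,0]},{"translation": [0,0.4,0],"dr": [0,0,0]},{"translation": [0,0.4,0],"dr": [0,0,0]},{"translation": [0,0.5,0],"dr": [0,0,0]},{"translation": [0,0.5,0],"dr": [0,0,0]},{"translation": [0,0.5,0],"dr": [0,0,0]},{"translation": [0,0.4,0],"dr": [0,0,0]},{"translation": [0,0.3,0],"dr": [0,0,0]},{"translation": [0,0.2,0],"dr": [0,0,0]},{"translation": [0,0,0],"dr": [0,0,0]}]}}

```text
time_s: 46.3
eef_pos: [471.0, -275.3, 168.7]
tcp_rot: [[-0.0, 0.997, 0.071], [-0.0, 0.071, -0.997], [-1.0, -0.0, 0.0]]
contact_force: [-0.7, 1.2, 3.9]
opening: 0.136
```

{"name": "step_arm", "arguments": {"moves": [{"translation": [0,0.1,0],"dr": [0,0,0]},{"translation": [0,0,0],"dr": [0,0,0]},{"translation": [0,0,0],"dr": [0,0,0]}]}}

```text
time_s: 46.6
eef_pos: [471.5, -275.3, 168.7]
tcp_rot: [[-0.004, 0.998, 0.071], [0.0, 0.071, -0.998], [-1.0, -0.004, -0.0]]
contact_force: [-8.6, 0.1, 9.6]
opening: 0.138
```

{"name": "step_arm", "arguments": {"moves": [{"translation": [0,0.08,0],"dr": [0,0,0]},{"translation": [0,0,0],"dr": [0,0,0]},{"translation": [0,0,0],"dr": [0,0,0]}]}}

```text
time_s: 46.9
eef_pos: [471.9, -275.3, 168.7]
tcp_rot: [[-0.008, 0.997, 0.071], [0.001, 0.071, -0.998], [-1.0, -0.008, -0.001]]
contact_force: [-16.8, -0.5, 14.0]
opening: 0.136
```

{"name": "step_arm", "arguments": {"moves": [{"translation": [0,0,0],"dr": [0,0,0]},{"translation": [0,0,0],"dr": [0,0,0]},{"translation": [0,0,0],"dr": [0,0,0]},{"translation": [0,0,0],"dr": [0,0,0]}], "gripper": 0.5}}

```text
time_s: 47.3
eef_pos: [475.1, -274.9, 168.3]
tcp_rot: [[0.0, 0.998, 0.071], [0.0, 0.071, -0.998], [-1.0, 0.0, -0.0]]
contact_force: [-0.9, 1.1, 0.5]
opening: 0.411
```

{"name": "step_arm", "arguments": {"moves": [{"translation": [-0.6,0,0],"dr": [0,0,0]},{"translation": [-0.9,0,0],"dr": [0,0,0]},{"translation": [-0.9,0,0],"dr": [0,0,0]},{"translation": [-0.4,0,0],"dr": [0,0,0]},{"translation": [0,0,0],"dr": [0,0,0]},{"translation": [0,0,0],"dr": [0,0,0]}], "gripper": 0.85}}

```text
time_s: 47.9
eef_pos: [474.9, -274.8, 238.2]
tcp_rot: [[-0.0, 0.998, 0.071], [0.0, 0.071, -0.998], [-1.0, -0.0, -0.0]]
contact_force: [-1.1, 0.1, -1.4]
opening: 0.841
```

```bash
python3 - <<'E'
from ov import *
show()
im=env.camera('side');tp=env.camera('top');np.save('pics/s14.npy',im);np.save('pics/t14.npy',tp)
cv2.imwrite('pics/p14.png',cv2.resize(im[80:230,250:380,::-1],(520,600),interpolation=cv2.INTER_CUBIC))
a=np.load('pics/side0.npy').astype(int)
# compare cover region with initial
d=abs(im[135:165,295:362].astype(int)-a[135:165,295:362]).mean(2);print(d.max(),d.mean())
# tray
n='top';I=tp
c=I[200:300,130:200];cv2.imwrite('pics/tray.png',cv2.resize(c[:,:,::-1],None,fx=6,fy=6))
E
```

```text
t 47.9 tcp [ 474.88 -274.8   238.2 ] psi 4.05 xax [-0.  0. -1.] F [-1.11  0.09 -1.39] op 0.841 j [-38.3   4.8 102.2   0.   73.  -42.3]
3.3333333333333335 1.4608623548922057
```

View pics/p14.png

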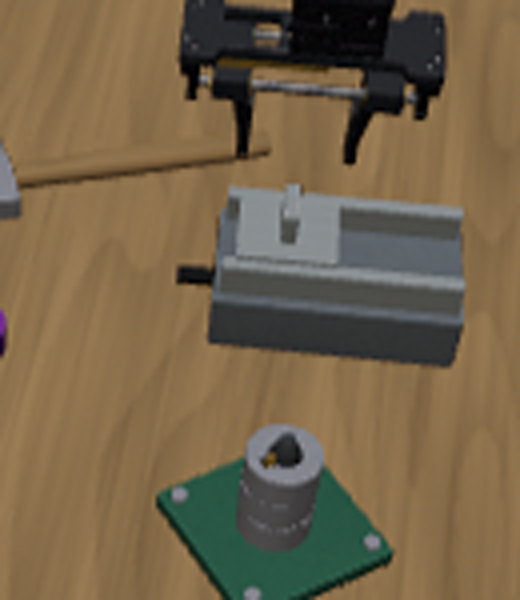

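View pics/tray.png

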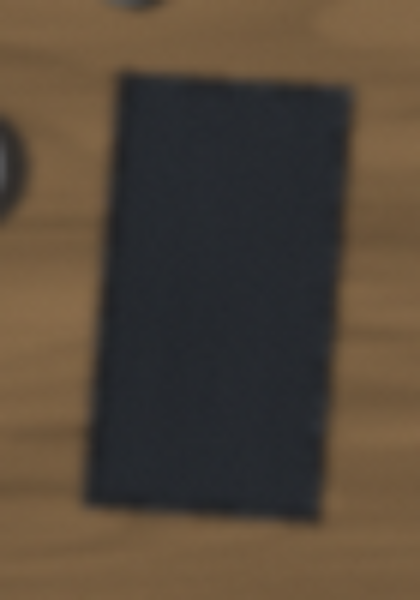

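```bash
python3 - <<'E'
from hp import *
q=(np.array([(120,75),(352,90),(320,518),(85,500)])+.5)/6-.5+[130,200]
P=back('top',q,17);print(P,P.mean(0));
e=(P[0]-P[3]+P[1]-P[2])/2;print(np.hypot(*e),np.degrees(np.arctan2(e[1],e[0])));e=(P[0]-P[1]+P[3]-P[2])/2;print(np.hypot(*e),np.degrees(np.arctan2(e[1],e[0])))
from plan import *
todo((447,-32.7,235),113.6)
todo((447,-32.7,235),-66.4)
todo((447,-32.7,235),0)
E
```

```text
[[560.   356.21]
 [546.89 216.75]
 [292.5  240.77]
 [307.37 380.25]] [426.69 298.49]
254.6419861078435 -5.415268374836302
140.1725765039804 84.27367782896192
 t 48.0 tcp [ 474.43 -274.49  237.14] psi 4.04 xax [-0.  0. -1.] F [ 0.23 -0.61 -0.31] op 0.848 j [-38.3   4.9 102.2   0.   73.  -42.3]
turn units (tool xyz): [-13.7   -0.02  -0.  ] | shift units in FINAL tool frame: [0.09 9.3  2.87] | in current frame: [ 0.1  -0.41 -9.72]
 t 48.0 tcp [ 474.43 -274.49  237.14] psi 4.04 xax [-0.  0. -1.] F [ 0.23 -0.61 -0.31] op 0.848 j [-38.3   4.9 102.2   0.   73.  -42.3]
turn units (tool xyz): [ 8.8  -0.    0.02] | shift units in FINAL tool frame: [ 0.09 -9.3  -2.87] | in current frame: [ 0.1  -0.41 -9.72]
 t 48.0 tcp [ 474.43 -274.49  237.14] psi 4.04 xax [-0.  0. -1.] F [ 0.23 -0.61 -0.31] op 0.848 j [-38.3   4.9 102.2   0.   73.  -42.3]
turn units (tool xyz): [ 0.51 -0.01  0.01] | shift units in FINAL tool frame: [ 0.09 -1.1  -9.67] | in current frame: [ 0.1  -0.41 -9.72]
```

{"name": "step_arm", "arguments": {"moves": [{"translation": [0,-0.04,-0.97],"dr": [0,0,0]},{"translation": [0,-0.04,-0.97],"dr": [0,0,0]},{"translation": [0,-0.04,-0.97],"dr": [0,0,0]},{"translation": [0,-0.04,-0.97],"dr": [0,0,0]},{"translation": [0,-0.04,-0.97],"dr": [0,0,0]},{"translation": [0,-0.04,-0.97],"dr": [0,0,0]},{"translation": [0,-0.04,-0.97],"dr": [0,0,0]},{"translation": [0,-0.04,-0.97],"dr": [0,0,0]},{"translation": [0,-0.04,-0.97],"dr": [0,0,0]},{"translation": [0,-0.05,-0.99],"dr": [0,0,0]}]}}

```text
time_s: 49.0
eef_pos: [446.8, -32.2, 237.3]
tcp_rot: [[-0.002, 0.998, 0.07], [0.001, 0.07, -0.998], [-1.0, -0.002, -0.001]]
contact_force: [0.4, 0.0, -0.2]
opening: 0.849
```

{"name": "step_arm", "arguments": {"moves": [{"translation": [0,0,0],"dr": [-1,0,0]},{"translation": [0,0,0],"dr": [-1,0,0]},{"translation": [0,0,0],"dr": [-1,0,0]},{"translation": [0,0,0],"dr": [-1,0,0]},{"translation": [0,0,0],"dr": [-1,0,0]},{"translation": [0,0,0],"dr": [-1,0,0]},{"translation": [0,0,0],"dr": [-1,0,0]},{"translation": [0,0,0],"dr": [-1,0,0]},{"translation": [0,0,0],"dr": [-1,0,0]},{"translation": [0,0,0],"dr": [-1,0,0]}]}}

```text
time_s: 50.0
eef_pos: [447.0, -33.2, 237.2]
tcp_rot: [[-0.002, 0.098, 0.995], [0.001, 0.995, -0.098], [-1.0, 0.0, -0.002]]
contact_force: [-0.4, -1.0, -0.2]
opening: 0.852
```

{"name": "step_arm", "arguments": {"moves": [{"translation": [0.5,0,0],"dr": [0,0,0]},{"translation": [0,0,0],"dr": [0,0,0]},{"translation": [0,0,0],"dr": [0,0,0]}]}}

```text
time_s: 50.3
eef_pos: [446.9, -33.1, 224.7]
tcp_rot: [[-0.003, 0.107, 0.994], [0.001, 0.994, -0.107], [-1.0, 0.0, -0.003]]
contact_force: [1.4, 0.7, 0.4]
opening: 0.853
```

```bash
python3 - <<'E'
from ov import *
todo((447,-32.7,146),84.5)
E
```

```text
t 50.3 tcp [446.88 -33.13 224.68] psi 83.88 xax [-0.  0. -1.] F [1.4  0.75 0.4 ] op 0.853 j [-14.3  -8.7 116.8  -0.   72.  -98.2]
turn units (tool xyz): [-0.08 -0.02 -0.  ] | shift units in FINAL tool frame: [3.15 0.02 0.  ] | in current frame: [3.15 0.02 0.01]
```

{"name": "step_arm", "arguments": {"moves": [{"translation": [0.7,0,0],"dr": [0,0,0]},{"translation": [0.8,0,0],"dr": [0,0,0]},{"translation": [0.8,0,0],"dr": [0,0,0]},{"translation": [0.5,0,0],"dr": [0,0,0]},{"translation": [0.33,0,0],"dr": [0,0,0]},{"translation": [0,0,0],"dr": [0,0,0]},{"translation": [0,0,0],"dr": [0,0,0]}]}}

```text
time_s: 51.0
eef_pos: [448.1, -33.4, 148.3]
tcp_rot: [[0.001, 0.104, 0.995], [-0.0, 0.995, -0.104], [-1.0, -0.0, 0.001]]
contact_force: [-0.4, 0.3, 0.1]
opening: 0.847
```

{"name": "step_arm", "arguments": {"moves": [{"translation": [0,0,0],"dr": [0,0,0]},{"translation": [0,0,0],"dr": [0,0,0]},{"translation": [0,0,0],"dr": [0,0,0]},{"translation": [0,0,0],"dr": [0,0,0]},{"translation": [0,0,0],"dr": [0,0,0]},{"translation": [0,0,0],"dr": [0,0,0]}], "gripper": 0.3, "force": 50}}

```text
time_s: 51.6
eef_pos: [448.0, -33.3, 148.3]
tcp_rot: [[0.001, 0.104, 0.995], [0.0, 0.995, -0.104], [-1.0, 0.0, 0.001]]
contact_force: [0.0, 1.0, 4.3]
opening: 0.634
```

{"name": "step_arm", "arguments": {"moves": [{"translation": [-0.2,0,0],"dr": [0,0,0]},{"translation": [-0.3,0,0],"dr": [0,0,0]},{"translation": [-0.4,0,0],"dr": [0,0,0]},{"translation": [-0.4,0,0],"dr": [0,0,0]},{"translation": [-0.5,0,0],"dr": [0,0,0]},{"translation": [-0.7,0,0],"dr": [0,0,0]},{"translation": [-0.7,0,0],"dr": [0,0,0]},{"translation": [-0.3,0,0],"dr": [0,0,0]},{"translation": [0,0,0],"dr": [0,0,0]},{"translation": [0,0,0],"dr": [0,0,0]}]}}

```text
time_s: 52.6
eef_pos: [447.4, -33.2, 234.9]
tcp_rot: [[-0.0, 0.104, 0.995], [0.0, 0.995, -0.104], [-1.0, 0.0, -0.0]]
contact_force: [-0.1, 0.2, -4.3]
opening: 0.63
```

```bash
python3 - <<'E'
from ov import *
todo((502,291,225),84.5)
im=env.camera('side')
cv2.imwrite('pics/p15.png',cv2.resize(im[110:240,260:360,::-1],(460,598),interpolation=cv2.INTER_CUBIC))
E
```

```text
t 52.6 tcp [447.38 -33.25 234.94] psi 84.04 xax [-0.  0. -1.] F [-0.06  0.19 -4.33] op 0.63 j [-14.3  -9.4 116.3  -0.   73.1 -98.4]
turn units (tool xyz): [-0.06 -0.   -0.  ] | shift units in FINAL tool frame: [ 0.4  13.12  0.93] | in current frame: [ 0.4  13.13  0.83]
```

View pics/p15.png

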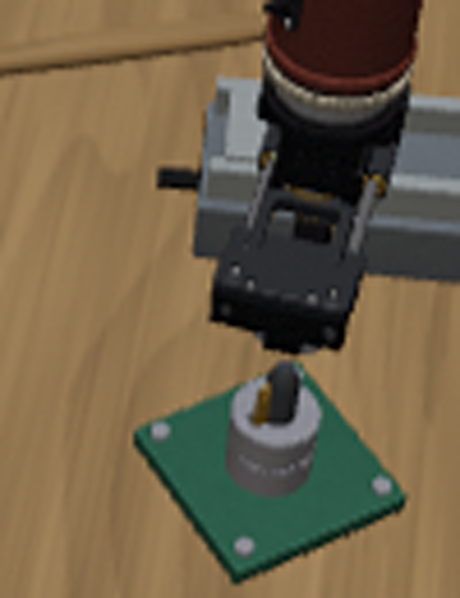

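{"name": "step_arm", "arguments": {"moves": [{"translation": [0,0.94,0.06],"dr": [0,0,0]},{"translation": [0,0.94,0.06],"dr": [0,0,0]},{"translation": [0,0.94,0.06],"dr": [0,0,0]},{"translation": [0,0.94,0.06],"dr": [0,0,0]},{"translation": [0,0.94,0.06],"dr": [0,0,0]},{"translation": [0,0.94,0.06],"dr": [0,0,0]},{"translation": [0,0.94,0.06],"dr": [0,0,0]},{"translation": [0,0.94,0.06],"dr": [0,0,0]},{"translation": [0,0.94,0.06],"dr": [0,0,0]},{"translation": [0,0.94,0.06],"dr": [0,0,0]}]}}

```text
time_s: 53.65
eef_pos: [486.4, 199.7, 233.8]
tcp_rot: [[-0.002, 0.104, 0.995], [-0.001, 0.995, -0.104], [-1.0, -0.001, -0.002]]
contact_force: [-0.3, -1.1, -4.1]
opening: 0.629
```

{"name": "step_arm", "arguments": {"moves": [{"translation": [0.4,0.94,0.06],"dr": [0,0,0]},{"translation": [0.6,0.94,0.06],"dr": [0,0,0]},{"translation": [0.8,0.94,0.06],"dr": [0,0,0]},{"translation": [0.9,0.9,0.06],"dr": [0,0,0]},{"translation": [0.9,0,0],"dr": [0,0,0]},{"translation": [0,0,0],"dr": [0,0,0]},{"translation": [0,0,0],"dr": [0,0,0]},{"translation": [0,0,0],"dr": [0,0,0]}]}}

```text
time_s: 54.45
eef_pos: [503.2, 290.6, 146.3]
tcp_rot: [[0.001, 0.104, 0.995], [0.0, 0.995, -0.104], [-1.0, 0.001, 0.001]]
contact_force: [-0.5, -0.2, -4.2]
opening: 0.631
```

```bash
python3 - <<'E'
from ov import *
todo((502,291,90),84.5)
im=env.camera('side');tp=env.camera('top')
s=env.state();x,y,z=s['eef_pos']
ovl(im,'side',230,240,370,360,5,[(x+1,y,z-78.3,28,None,(0,0,255)),(x+1,y,4,28,None,(0,255,255))],'pics/o16.png')
E
```

```text
t 54.5 tcp [503.23 290.59 146.28] psi 84.01 xax [ 0.  0. -1.] F [-0.51 -0.16 -4.15] op 0.631 j [ 22.2  15.1 101.1  -0.   63.7 -61.8]
turn units (tool xyz): [-0.06  0.01 -0.  ] | shift units in FINAL tool frame: [ 2.25  0.01 -0.05] | in current frame: [ 2.25  0.01 -0.05]
```

View pics/o16.png

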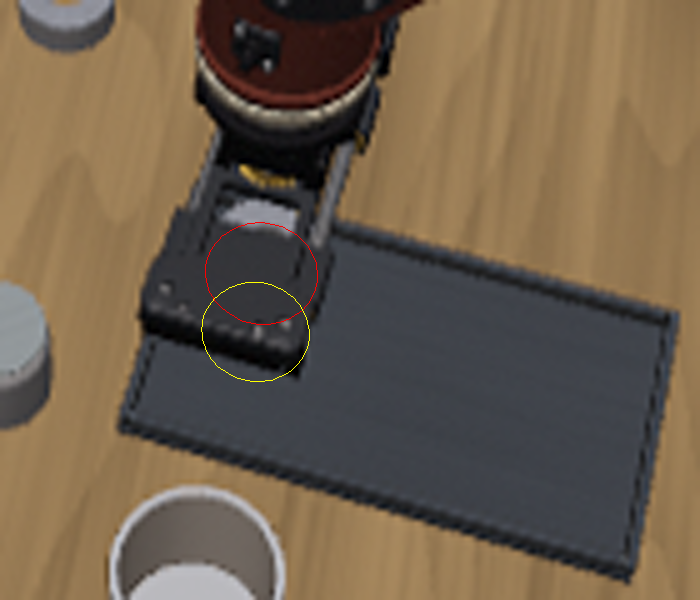

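```bash
python3 - <<'E'
from hp import *
im=np.load('pics/top0.npy');
for n,uvs in (('top',[(187/1.5625,356/1.5625)]),('side',[(421/1.5625,560/1.5625)])):
    print(back(n,uvs,90),back(n,uvs,45))
print(back('top',[(236/1.5625,301/1.5625)],65), back('side',[(358/1.5625,479/1.5625)],65))
cv2.imwrite('pics/mug.png',cv2.resize(im[190:260,90:170,::-1],None,fx=7,fy=7))
E
```

```text
[[504.47 446.92]] [[505.59 457.73]]
[[504.14 464.15]] [[505.97 447.51]]
[[625.96 341.53]] [[626.01 349.09]]
```

View pics/mug.png

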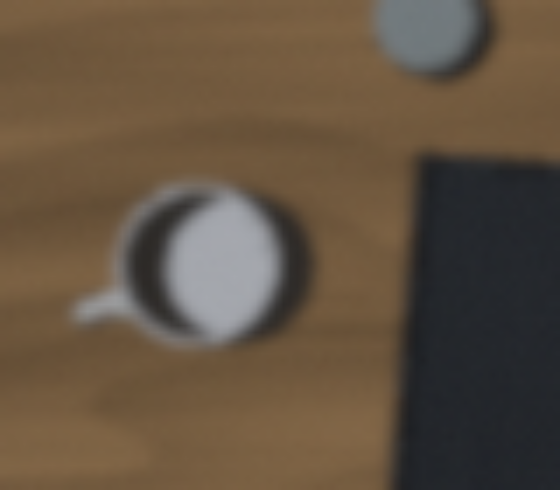

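{"name": "step_arm", "arguments": {"moves": [{"translation": [0.6,0,-0.05],"dr": [0,0,0]},{"translation": [0.8,0,0],"dr": [0,0,0]},{"translation": [0.6,0,0],"dr": [0,0,0]},{"translation": [0.4,0,0],"dr": [0,0,0]},{"translation": [0,0,0],"dr": [0,0,0]},{"translation": [0,0,0],"dr": [0,0,0]}]}}

```text
time_s: 55.15
eef_pos: [501.4, 290.8, 84.9]
tcp_rot: [[0.0, 0.104, 0.995], [0.0, 0.995, -0.104], [-1.0, 0.0, 0.0]]
contact_force: [0.6, 0.2, -3.5]
opening: 0.63
```

{"name": "step_arm", "arguments": {"moves": [{"translation": [0.06,0,0],"dr": [0,0,0]},{"translation": [0.04,0,0],"dr": [0,0,0]},{"translation": [0,0,0],"dr": [0,0,0]},{"translation": [0,0,0],"dr": [0,0,0]}]}}

```text
time_s: 55.55
eef_pos: [501.7, 291.0, 83.7]
tcp_rot: [[0.001, 0.104, 0.995], [0.0, 0.995, -0.104], [-1.0, 0.0, 0.001]]
contact_force: [-3.5, -1.4, 5.3]
opening: 0.631
```

{"name": "step_arm", "arguments": {"moves": [{"translation": [0,0,0],"dr": [0,0,0]},{"translation": [0,0,0],"dr": [0,0,0]},{"translation": [0,0,0],"dr": [0,0,0]},{"translation": [0,0,0],"dr": [0,0,0]}], "gripper": 0.8}}

```text
time_s: 55.95
eef_pos: [501.5, 290.9, 82.7]
tcp_rot: [[0.0, 0.104, 0.995], [0.0, 0.995, -0.104], [-1.0, 0.0, 0.0]]
contact_force: [0.7, 0.4, -0.0]
opening: 0.79
```

{"name": "step_arm", "arguments": {"moves": [{"translation": [-0.4,0,0],"dr": [0,0,0]},{"translation": [-0.9,0,0],"dr": [0,0,0]},{"translation": [-0.9,0,0],"dr": [0,0,0]},{"translation": [-1,0,0],"dr": [0,0,0]},{"translation": [-1,0,0],"dr": [0,0,0]},{"translation": [-1,-0.4,0],"dr": [0,0,0]},{"translation": [-0.8,-0.9,0],"dr": [0,0,0]},{"translation": [0,-0.9,0],"dr": [0,0,0]},{"translation": [0,-0.9,0],"dr": [0,0,0]},{"translation": [0,-0.9,0],"dr": [0,0,0]}]}}

```text
time_s: 56.95
eef_pos: [491.0, 190.7, 233.9]
tcp_rot: [[0.001, 0.104, 0.995], [0.0, 0.995, -0.104], [-1.0, 0.0, 0.001]]
contact_force: [0.6, -1.0, 0.7]
opening: 0.796
```

```bash
python3 - <<'E'
from ov import *
todo((447.3,-33,225),84)
im=env.camera('side');np.save('pics/s17.npy',im)
ovl(im,'side',230,240,370,360,5,[(503,291,31,28,None,(0,0,255)),(503,291,5,28,None,(0,255,255))],'pics/o17.png')
E
```

```text
t 57.0 tcp [490.96 190.67 233.86] psi 84.05 xax [ 0.  0. -1.] F [ 0.6  -1.01  0.7 ] op 0.796 j [ 12.6   2.  105.6  -0.   72.3 -71.4]
turn units (tool xyz): [ 0.01  0.01 -0.  ] | shift units in FINAL tool frame: [ 0.35 -9.08 -0.8 ] | in current frame: [ 0.35 -9.08 -0.81]
```

View pics/o17.png

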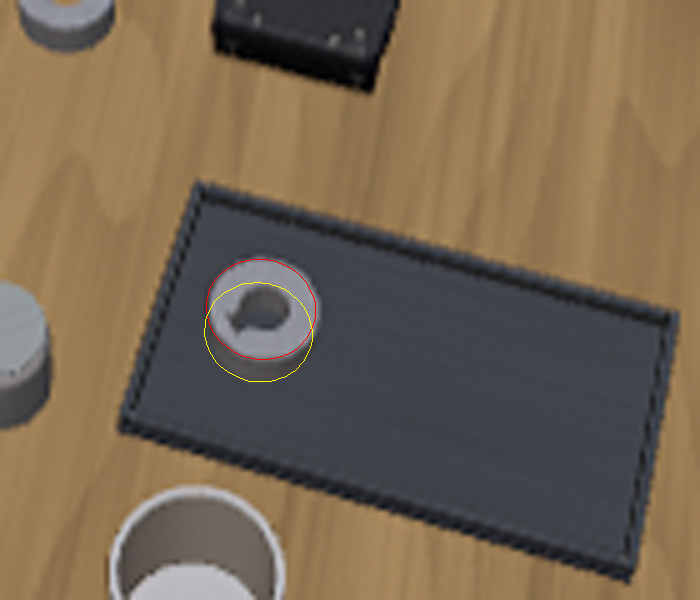

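{"name": "step_arm", "arguments": {"moves": [{"translation": [0,-0.9,-0.08],"dr": [0,0,0]},{"translation": [0,-0.9,-0.08],"dr": [0,0,0]},{"translation": [0,-0.9,-0.08],"dr": [0,0,0]},{"translation": [0,-0.9,-0.08],"dr": [0,0,0]},{"translation": [0,-0.9,-0.08],"dr": [0,0,0]},{"translation": [0,-0.9,-0.08],"dr": [0,0,0]},{"translation": [0,-0.9,-0.08],"dr": [0,0,0]},{"translation": [0,-0.9,-0.08],"dr": [0,0,0]},{"translation": [0,-0.9,-0.08],"dr": [0,0,0]},{"translation": [0,-0.9,-0.08],"dr": [0,0,0]}]}}

```text
time_s: 58.0
eef_pos: [447.6, -31.0, 233.5]
tcp_rot: [[0.001, 0.104, 0.995], [-0.0, 0.995, -0.104], [-1.0, -0.0, 0.001]]
contact_force: [0.4, -0.2, -0.3]
opening: 0.802
```

{"name": "step_arm", "arguments": {"moves": [{"translation": [0,0,0],"dr": [0,0,0]},{"translation": [0,0,0],"dr": [0,0,0]},{"translation": [0,0,0],"dr": [0,0,0]}]}}

```text
time_s: 58.3
eef_pos: [447.9, -29.7, 233.0]
tcp_rot: [[0.0, 0.103, 0.995], [0.0, 0.995, -0.103], [-1.0, 0.0, 0.0]]
contact_force: [-0.1, -1.5, 0.2]
opening: 0.799
```

```bash
python3 - <<'E'
from ov import *
todo((447.2,-32.8,122.5),84)
E
```

```text
t 58.3 tcp [447.91 -29.65 233.03] psi 84.06 xax [ 0.  0. -1.] F [-0.11 -1.48  0.25] op 0.799 j [-13.9  -9.2 116.4   0.   72.9 -98. ]
turn units (tool xyz): [ 0.01  0.   -0.  ] | shift units in FINAL tool frame: [ 4.42 -0.13 -0.01] | in current frame: [ 4.42 -0.13 -0.02]
```

{"name": "step_arm", "arguments": {"moves": [{"translation": [0.6,-0.13,-0.02],"dr": [0,0,0]},{"translation": [0.8,0,0],"dr": [0,0,0]},{"translation": [0.8,0,0],"dr": [0,0,0]},{"translation": [0.8,0,0],"dr": [0,0,0]},{"translation": [0.6,0,0],"dr": [0,0,0]},{"translation": [0.45,0,0],"dr": [0,0,0]},{"translation": [0.3,0,0],"dr": [0,0,0]},{"translation": [0,0,0],"dr": [0,0,0]},{"translation": [0,0,0],"dr": [0,0,0]}]}}

```text
time_s: 59.2
eef_pos: [447.3, -33.4, 124.4]
tcp_rot: [[0.001, 0.104, 0.995], [-0.0, 0.995, -0.104], [-1.0, -0.0, 0.001]]
contact_force: [-1.2, 0.9, 0.7]
opening: 0.798
```

{"name": "step_arm", "arguments": {"moves": [{"translation": [0,0,0],"dr": [0,0,0]},{"translation": [0,0,0],"dr": [0,0,0]},{"translation": [0,0,0],"dr": [0,0,0]},{"translation": [0,0,0],"dr": [0,0,0]},{"translation": [0,0,0],"dr": [0,0,0]},{"translation": [0,0,0],"dr": [0,0,0]}], "gripper": 0.3, "force": 50}}

```text
time_s: 59.8
eef_pos: [447.3, -33.4, 124.6]
tcp_rot: [[0.001, 0.104, 0.995], [0.0, 0.995, -0.104], [-1.0, 0.0, 0.001]]
contact_force: [-0.5, 2.0, 5.0]
opening: 0.63
```

{"name": "step_arm", "arguments": {"moves": [{"translation": [-0.2,0,0],"dr": [0,0,0]},{"translation": [-0.3,0,0],"dr": [0,0,0]},{"translation": [-0.4,0,0],"dr": [0,0,0]},{"translation": [-0.5,0,0],"dr": [0,0,0]},{"translation": [-0.6,0,0],"dr": [0,0,0]},{"translation": [-0.7,0,0],"dr": [0,0,0]},{"translation": [-0.7,0,0],"dr": [0,0,0]},{"translation": [-0.7,0,0],"dr": [0,0,0]},{"translation": [-0.4,0,0],"dr": [0,0,0]},{"translation": [0,0,0],"dr": [0,0,0]}]}}

```text
time_s: 60.8
eef_pos: [447.9, -33.8, 238.7]
tcp_rot: [[0.004, 0.104, 0.995], [-0.001, 0.995, -0.104], [-1.0, -0.001, 0.004]]
contact_force: [0.6, -0.5, -2.6]
opening: 0.628
```

```bash
python3 - <<'E'
from ov import *
todo((427,298,225),84)
im=env.camera('side')
cv2.imwrite('pics/p18.png',cv2.resize(im[110:240,260:360,::-1],(460,598),interpolation=cv2.INTER_CUBIC))
E
```

```text
t 60.8 tcp [447.88 -33.76 238.66] psi 84.04 xax [ 0. -0. -1.] F [ 0.65 -0.54 -2.61] op 0.628 j [-14.4  -9.7 116.1  -0.   73.3 -98.4]
turn units (tool xyz): [0.01 0.03 0.01] | shift units in FINAL tool frame: [ 0.55 13.11 -2.22] | in current frame: [ 0.53 13.11 -2.21]
```

View pics/p18.png

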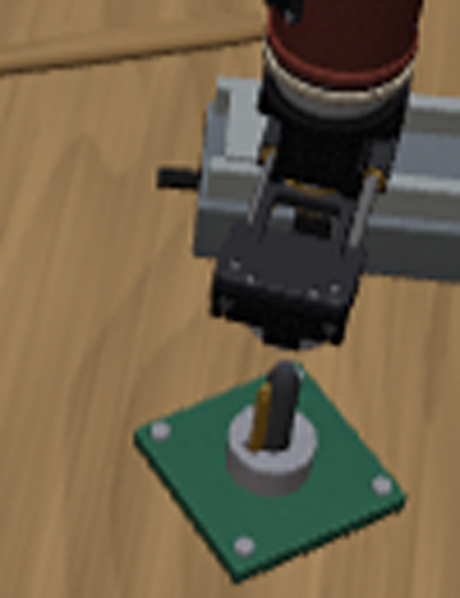

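{"name": "step_arm", "arguments": {"moves": [{"translation": [0,0.94,-0.16],"dr": [0,0,0]},{"translation": [0,0.94,-0.16],"dr": [0,0,0]},{"translation": [0,0.94,-0.16],"dr": [0,0,0]},{"translation": [0,0.94,-0.16],"dr": [0,0,0]},{"translation": [0,0.94,-0.16],"dr": [0,0,0]},{"translation": [0,0.94,-0.16],"dr": [0,0,0]},{"translation": [0,0.94,-0.16],"dr": [0,0,0]},{"translation": [0,0.94,-0.16],"dr": [0,0,0]},{"translation": [0,0.94,-0.16],"dr": [0,0,0]},{"translation": [0,0.94,-0.16],"dr": [0,0,0]}]}}

```text
time_s: 61.85
eef_pos: [430.6, 205.2, 235.1]
tcp_rot: [[-0.002, 0.104, 0.995], [-0.001, 0.995, -0.104], [-1.0, -0.001, -0.002]]
contact_force: [0.4, -0.1, -3.1]
opening: 0.629
```

{"name": "step_arm", "arguments": {"moves": [{"translation": [0.4,0.94,-0.16],"dr": [0,0,0]},{"translation": [0.6,0.94,-0.16],"dr": [0,0,0]},{"translation": [0.8,0.94,-0.16],"dr": [0,0,0]},{"translation": [0.9,0.89,-0.13],"dr": [0,0,0]},{"translation": [0.9,0,0],"dr": [0,0,0]},{"translation": [0,0,0],"dr": [0,0,0]},{"translation": [0,0,0],"dr": [0,0,0]},{"translation": [0,0,0],"dr": [0,0,0]}]}}

```text
time_s: 62.65
eef_pos: [426.6, 298.1, 147.4]
tcp_rot: [[0.001, 0.104, 0.995], [0.001, 0.995, -0.104], [-1.0, 0.001, 0.001]]
contact_force: [-0.1, -0.8, -2.2]
opening: 0.63
```

```bash
python3 - <<'E'
from ov import *
todo((427,298,88),84)
E
```

```text
t 62.6 tcp [426.59 298.13 147.43] psi 84.0 xax [ 0.  0. -1.] F [-0.08 -0.77 -2.19] op 0.63 j [ 26.3   7.3 110.2  -0.   62.5 -57.7]
turn units (tool xyz): [ 0.    0.01 -0.  ] | shift units in FINAL tool frame: [ 2.38 -0.    0.02] | in current frame: [ 2.38 -0.01  0.01]
```

{"name": "step_arm", "arguments": {"moves": [{"translation": [0.6,0,0],"dr": [0,0,0]},{"translation": [0.8,0,0],"dr": [0,0,0]},{"translation": [0.6,0,0],"dr": [0,0,0]},{"translation": [0.35,0,0],"dr": [0,0,0]},{"translation": [0,0,0],"dr": [0,0,0]},{"translation": [0,0,0],"dr": [0,0,0]}]}}

```text
time_s: 63.25
eef_pos: [426.4, 298.3, 88.3]
tcp_rot: [[0.001, 0.104, 0.995], [0.0, 0.995, -0.104], [-1.0, 0.0, 0.001]]
contact_force: [0.3, -0.2, -3.4]
opening: 0.629
```

{"name": "step_arm", "arguments": {"moves": [{"translation": [0.06,0,0],"dr": [0,0,0]},{"translation": [0.04,0,0],"dr": [0,0,0]},{"translation": [0,0,0],"dr": [0,0,0]},{"translation": [0,0,0],"dr": [0,0,0]}]}}

```text
time_s: 63.65
eef_pos: [426.6, 298.6, 86.5]
tcp_rot: [[0.001, 0.104, 0.995], [0.0, 0.995, -0.104], [-1.0, 0.001, 0.001]]
contact_force: [-1.7, -0.8, 5.4]
opening: 0.627
```

{"name": "step_arm", "arguments": {"moves": [{"translation": [0,0,0],"dr": [0,0,0]},{"translation": [0,0,0],"dr": [0,0,0]},{"translation": [0,0,0],"dr": [0,0,0]},{"translation": [0,0,0],"dr": [0,0,0]}], "gripper": 0.8}}

```text
time_s: 64.05
eef_pos: [426.0, 298.3, 85.2]
tcp_rot: [[0.0, 0.104, 0.995], [0.0, 0.995, -0.104], [-1.0, 0.0, 0.0]]
contact_force: [0.0, 0.3, 1.0]
opening: 0.79
```

{"name": "step_arm", "arguments": {"moves": [{"translation": [-0.4,0,0],"dr": [0,0,0]},{"translation": [-0.9,0,0],"dr": [0,0,0]},{"translation": [-0.9,0,0],"dr": [0,0,0]},{"translation": [-1,0,0],"dr": [0,0,0]},{"translation": [-1,0,0],"dr": [0,0,0]},{"translation": [-1,-0.4,0],"dr": [0,0,0]},{"translation": [-0.8,-0.9,0],"dr": [0,0,0]},{"translation": [0,-0.9,0],"dr": [0,0,0]},{"translation": [0,-0.9,0],"dr": [0,0,0]},{"translation": [0,-0.9,0],"dr": [0,0,0]}]}}

```text
time_s: 65.05
eef_pos: [415.5, 198.1, 236.3]
tcp_rot: [[0.001, 0.104, 0.995], [0.0, 0.995, -0.104], [-1.0, 0.001, 0.001]]
contact_force: [0.6, -0.8, -0.3]
opening: 0.796
```

```bash
python3 - <<'E'
from ov import *
todo((420,-30,225),84)
im=env.camera('side')
ovl(im,'side',230,240,370,360,5,[(428,298.5,31,28,None,(0,0,255))],'pics/o19.png')
E
```

```text
t 65.0 tcp [415.52 198.07 236.3 ] psi 84.06 xax [ 0.  0. -1.] F [ 0.63 -0.77 -0.34] op 0.796 j [ 15.7  -7.8 114.7   0.   73.  -68.4]
turn units (tool xyz): [ 0.01  0.01 -0.  ] | shift units in FINAL tool frame: [ 0.45 -9.05  1.13] | in current frame: [ 0.45 -9.05  1.12]
```

View pics/o19.png

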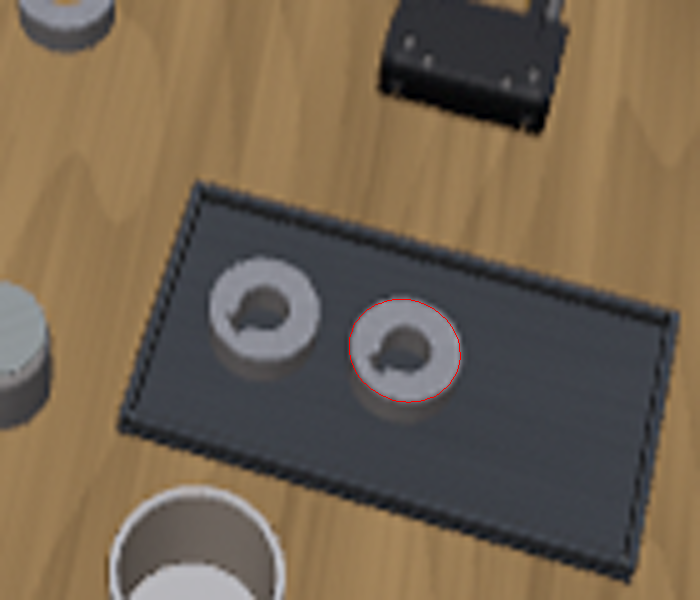

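Both lie flat. Now move toward the shaft, then tilt the tool about the jaw axis for the lowest hub.

{"name": "step_arm", "arguments": {"moves": [{"translation": [0,-0.9,0.06],"dr": [0,0,0]},{"translation": [0,-0.9,0.06],"dr": [0,0,0]},{"translation": [0,-0.9,0.06],"dr": [0,0,0]},{"translation": [0,-0.9,0.06],"dr": [0,0,0]},{"translation": [0,-0.9,0.06],"dr": [0,0,0]},{"translation": [0,-0.9,0.06],"dr": [0,0,0]},{"translation": [0,-0.9,0.06],"dr": [0,0,0]},{"translation": [0,-0.9,0.06],"dr": [0,0,0]},{"translation": [0,-0.9,0.06],"dr": [0,0,0]},{"translation": [0,-0.95,0.06],"dr": [0,0,0]}], "gripper": 0.85}}

```text
time_s: 66.1
eef_pos: [407.1, -28.5, 236.0]
tcp_rot: [[0.001, 0.104, 0.995], [-0.0, 0.995, -0.104], [-1.0, 0.0, 0.001]]
contact_force: [0.5, 0.4, -0.1]
opening: 0.847
```

{"name": "step_arm", "arguments": {"moves": [{"translation": [0,0,0],"dr": [0,-0.5,0]},{"translation": [0,0,0],"dr": [0,-0.5,0]},{"translation": [0,0,0],"dr": [0,-0.5,0]},{"translation": [0,0,0],"dr": [0,-0.5,0]},{"translation": [0,0,0],"dr": [0,0,0]},{"translation": [0,0,0],"dr": [0,0,0]}]}}

```text
time_s: 66.7
eef_pos: [407.0, -27.8, 235.9]
tcp_rot: [[0.274, 0.104, 0.956], [-0.029, 0.995, -0.1], [-0.961, -0.0, 0.275]]
contact_force: [0.0, 0.1, -0.6]
opening: 0.849
```

```bash
python3 - <<'E'
from ov import *
show()
E
```

```text
t 66.7 tcp [406.97 -27.79 235.9 ] psi 84.03 xax [ 0.27 -0.03 -0.96] F [ 0.    0.11 -0.64] op 0.849 j [ -17.1  -28.9  131.8    3.5   61.5 -102.4]
```

{"name": "step_arm", "arguments": {"moves": [{"translation": [0,0,0],"dr": [0,0.5,0]},{"translation": [0,0,0],"dr": [0,0.8,0]},{"translation": [0,0,0],"dr": [0,0.8,0]},{"translation": [0,0,0],"dr": [0,0.8,0]},{"translation": [0,0,0],"dr": [0,0.8,0]},{"translation": [0,0,0],"dr": [0,0.8,0]},{"translation": [0,0,0],"dr": [0,0.8,0]},{"translation": [0,0,0],"dr": [0,0.8,0]},{"translation": [0,0,0],"dr": [0,0.8,0]},{"translation": [0,0,0],"dr": [0,0.7,0]}]}}

```text
time_s: 67.7
eef_pos: [408.2, -27.9, 235.1]
tcp_rot: [[-0.705, 0.104, 0.702], [0.073, 0.995, -0.074], [-0.706, -0.001, -0.708]]
contact_force: [0.4, 0.3, -0.1]
opening: 0.848
```

{"name": "step_arm", "arguments": {"moves": [{"translation": [0,0,0],"dr": [0,0,0]},{"translation": [0,0,0],"dr": [0,0,0]}]}}

```text
time_s: 67.9
eef_pos: [407.5, -27.8, 234.5]
tcp_rot: [[-0.701, 0.104, 0.706], [0.073, 0.995, -0.074], [-0.71, -0.0, -0.705]]
contact_force: [-1.1, -0.1, -0.0]
opening: 0.851
```

```bash
python3 - <<'E'
from ov import *
todo((489.4,-37.2,190),84,45)
E
```

```text
t 67.9 tcp [407.51 -27.79 234.51] psi 84.05 xax [-0.7   0.07 -0.71] F [-1.14 -0.12 -0.02] op 0.851 j [-12.1  16.9  97.8  -4.6 109.9 -95.9]
turn units (tool xyz): [0.   0.03 0.01] | shift units in FINAL tool frame: [-1.07 -0.03  3.59] | in current frame: [-1.06 -0.04  3.59]
```

{"name": "step_arm", "arguments": {"moves": [{"translation": [-0.27,0,0.9],"dr": [0,0,0]},{"translation": [-0.27,-0.01,0.9],"dr": [0,0,0]},{"translation": [-0.27,-0.01,0.9],"dr": [0,0,0]},{"translation": [-0.26,-0.01,0.89],"dr": [0,0,0]},{"translation": [0,0,0],"dr": [0,0.03,0]},{"translation": [0,0,0],"dr": [0,0,0]},{"translation": [0,0,0],"dr": [0,0,0]}]}}

```text
time_s: 68.6
eef_pos: [488.6, -37.0, 192.0]
tcp_rot: [[-0.703, 0.104, 0.704], [0.073, 0.995, -0.074], [-0.708, -0.0, -0.707]]
contact_force: [-0.1, -0.9, -1.1]
opening: 0.849
```

```bash
python3 - <<'E'
from ov import *
todo((489.4,-37.2,78.8),84,45)
im=env.camera('side')
cv2.imwrite('pics/p20.png',cv2.resize(im[110:240,260:360,::-1],(460,598),interpolation=cv2.INTER_CUBIC))
E
```

```text
t 68.6 tcp [488.59 -37.   192.01] psi 84.05 xax [-0.7   0.07 -0.71] F [-0.12 -0.85 -1.07] op 0.849 j [-11.4  30.   85.4  -4.1 109.4 -95.2]
turn units (tool xyz): [0.   0.   0.01] | shift units in FINAL tool frame: [ 3.18 -0.    3.23] | in current frame: [ 3.18 -0.    3.22]
```

View pics/p20.png

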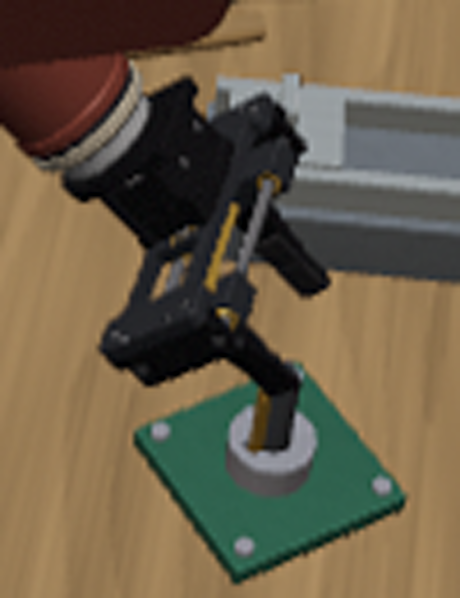

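{"name": "step_arm", "arguments": {"moves": [{"translation": [0.5,0,0.5],"dr": [0,0,0]},{"translation": [0.6,0,0.6],"dr": [0,0,0]},{"translation": [0.6,0,0.6],"dr": [0,0,0]},{"translation": [0.5,0,0.5],"dr": [0,0,0]},{"translation": [0.5,0,0.5],"dr": [0,0,0]},{"translation": [0.3,0,0.35],"dr": [0,0,0]},{"translation": [0,0,0],"dr": [0,0,0]},{"translation": [0,0,0],"dr": [0,0,0]}]}}

```text
time_s: 69.45
eef_pos: [489.9, -37.2, 84.1]
tcp_rot: [[-0.704, 0.104, 0.703], [0.073, 0.995, -0.073], [-0.706, -0.0, -0.708]]
contact_force: [0.2, -0.0, 0.5]
opening: 0.846
```

```bash
python3 - <<'E'
from ov import *
todo((489.4,-37.2,78.8),84,45)
im=env.camera('side')
cv2.imwrite('pics/p21.png',cv2.resize(im[110:240,260:360,::-1],(460,598),interpolation=cv2.INTER_CUBIC))
E
```

```text
t 69.5 tcp [489.94 -37.23  84.12] psi 84.04 xax [-0.7   0.07 -0.71] F [ 0.17 -0.01  0.52] op 0.846 j [-11.4  39.   85.6  -3.9 100.3 -94.5]
turn units (tool xyz): [ 0.   -0.01  0.  ] | shift units in FINAL tool frame: [ 0.17 -0.    0.14] | in current frame: [ 0.17 -0.    0.14]
```

View pics/p21.png

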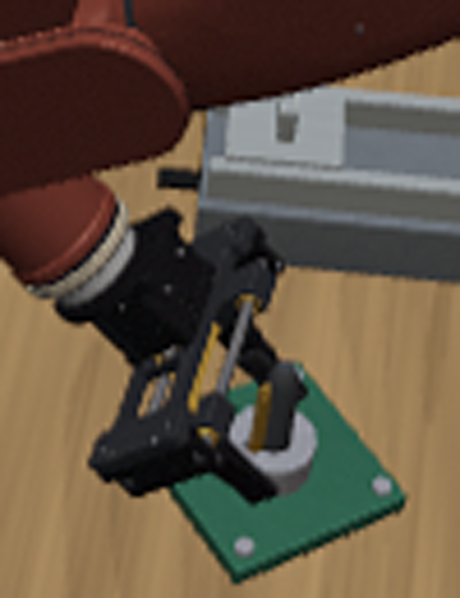

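{"name": "step_arm", "arguments": {"moves": [{"translation": [0.15,0,0.12],"dr": [0,0,0]},{"translation": [0,0,0],"dr": [0,0,0]},{"translation": [0,0,0],"dr": [0,0,0]}]}}

```text
time_s: 69.8
eef_pos: [489.4, -37.2, 79.5]
tcp_rot: [[-0.703, 0.104, 0.703], [0.073, 0.995, -0.073], [-0.707, -0.0, -0.707]]
contact_force: [-0.4, -0.2, 0.4]
opening: 0.85
```

{"name": "step_arm", "arguments": {"moves": [{"translation": [0,0,0],"dr": [0,0,0]},{"translation": [0,0,0],"dr": [0,0,0]},{"translation": [0,0,0],"dr": [0,0,0]},{"translation": [0,0,0],"dr": [0,0,0]},{"translation": [0,0,0],"dr": [0,0,0]},{"translation": [0,0,0],"dr": [0,0,0]}], "gripper": 0.3, "force": 58}}

```text
time_s: 70.4
eef_pos: [489.3, -37.0, 79.3]
tcp_rot: [[-0.704, 0.104, 0.703], [0.074, 0.995, -0.073], [-0.707, 0.0, -0.708]]
contact_force: [0.1, 2.0, 1.2]
opening: 0.628
```

```bash
python3 - <<'E'
from ov import *
show()
E
```

```text
t 70.4 tcp [489.34 -37.    79.34] psi 84.03 xax [-0.7   0.07 -0.71] F [0.12 1.97 1.17] op 0.628 j [-11.4  39.3  85.7  -3.9  99.9 -94.5]
```

{"name": "step_arm", "arguments": {"moves": [{"translation": [-0.15,0,-0.15],"dr": [0,0,0]},{"translation": [-0.2,0,-0.2],"dr": [0,0,0]},{"translation": [-0.25,0,-0.25],"dr": [0,0,0]},{"translation": [-0.3,0,-0.3],"dr": [0,0,0]},{"translation": [0,0,0],"dr": [0,0,0]}]}}

```text
time_s: 70.9
eef_pos: [490.4, -37.4, 113.0]
tcp_rot: [[-0.702, 0.104, 0.705], [0.073, 0.995, -0.074], [-0.709, -0.0, -0.705]]
contact_force: [0.1, -0.3, -3.1]
opening: 0.629
```

```bash
python3 - <<'E'
from ov import *
show()
im=env.camera('side')
cv2.imwrite('pics/p22.png',cv2.resize(im[110:240,260:360,::-1],(460,598),interpolation=cv2.INTER_CUBIC))
E
```

```text
t 70.9 tcp [490.38 -37.44 113.04] psi 84.04 xax [-0.7   0.07 -0.71] F [ 0.05 -0.33 -3.09] op 0.629 j [-11.4  36.4  85.8  -3.9 102.5 -94.7]
```

View pics/p22.png

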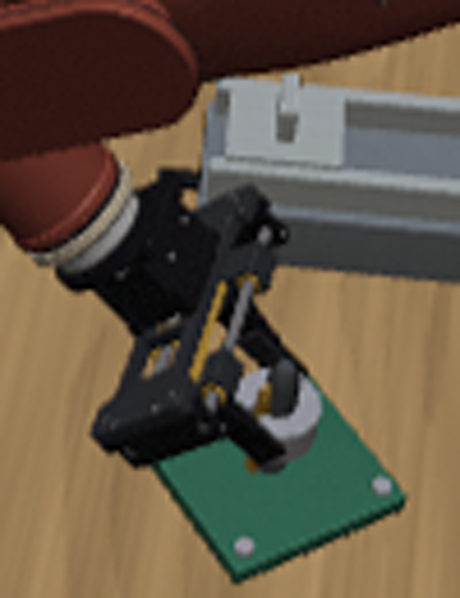

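{"name": "step_arm", "arguments": {"moves": [{"translation": [-0.3,0,-0.3],"dr": [0,0,0]},{"translation": [-0.4,0,-0.4],"dr": [0,0,0]},{"translation": [-0.4,0,-0.4],"dr": [0,0,0]},{"translation": [-0.5,0,-0.5],"dr": [0,0,0]},{"translation": [-0.5,0,-0.5],"dr": [0,0,0]},{"translation": [-0.5,0,-0.5],"dr": [0,0,0]},{"translation": [0,0,0],"dr": [0,0,0]},{"translation": [0,0,0],"dr": [0,0,0]}]}}

```text
time_s: 71.75
eef_pos: [489.7, -37.2, 203.5]
tcp_rot: [[-0.703, 0.104, 0.704], [0.073, 0.995, -0.074], [-0.708, -0.0, -0.706]]
contact_force: [0.1, -0.6, -4.7]
opening: 0.629
```

```bash
python3 - <<'E'
from ov import *
todo((632,-52,205),84,45)
im=env.camera('side')
cv2.imwrite('pics/p23.png',cv2.resize(im[110:240,260:360,::-1],(460,598),interpolation=cv2.INTER_CUBIC))
E
```

```text
t 71.8 tcp [489.66 -37.2  203.5 ] psi 84.04 xax [-0.7   0.07 -0.71] F [ 0.14 -0.6  -4.67] op 0.629 j [-11.4  29.3  85.   -4.1 110.5 -95.3]
turn units (tool xyz): [0.   0.01 0.  ] | shift units in FINAL tool frame: [-4.09  0.01  4.  ] | in current frame: [-4.09  0.    4.01]
```

View pics/p23.png

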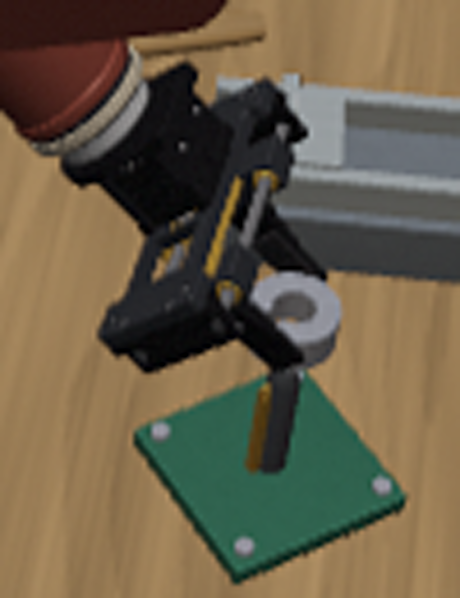

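```bash
python3 - <<'E'
from ov import *
todo((627,-94,203.5),84,45)
todo((627,-94,66),84,45)
E
```

```text
t 71.8 tcp [489.21 -37.13 202.71] psi 84.04 xax [-0.7   0.07 -0.71] F [-0.65  0.25 -4.18] op 0.631 j [-11.4  29.4  85.   -4.1 110.4 -95.3]
turn units (tool xyz): [ 0. -0.  0.] | shift units in FINAL tool frame: [-4.07 -1.69  4.02] | in current frame: [-4.07 -1.69  4.02]
 t 71.8 tcp [489.21 -37.13 202.71] psi 84.04 xax [-0.7   0.07 -0.71] F [-0.65  0.25 -4.18] op 0.631 j [-11.4  29.4  85.   -4.1 110.4 -95.3]
turn units (tool xyz): [ 0. -0.  0.] | shift units in FINAL tool frame: [-0.18 -1.69  7.91] | in current frame: [-0.18 -1.69  7.91]
```

{"name": "step_arm", "arguments": {"moves": [{"translation": [-0.58,-0.24,0.57],"dr": [0,0,0]},{"translation": [-0.58,-0.24,0.57],"dr": [0,0,0]},{"translation": [-0.58,-0.24,0.57],"dr": [0,0,0]},{"translation": [-0.58,-0.24,0.57],"dr": [0,0,0]},{"translation": [-0.58,-0.24,0.57],"dr": [0,0,0]},{"translation": [-0.58,-0.24,0.57],"dr": [0,0,0]},{"translation": [-0.58,-0.24,0.57],"dr": [0,0,0]},{"translation": [0,0,0],"dr": [0,0,0]},{"translation": [0,0,0],"dr": [0,0,0]}]}}

```text
time_s: 72.7
eef_pos: [626.0, -93.6, 202.2]
tcp_rot: [[-0.706, 0.104, 0.701], [0.074, 0.995, -0.073], [-0.704, 0.001, -0.71]]
contact_force: [-0.3, 1.0, -4.0]
opening: 0.632
```

{"name": "step_arm", "arguments": {"moves": [{"translation": [0.5,0,0.5],"dr": [0,0,0]},{"translation": [0.6,0,0.6],"dr": [0,0,0]},{"translation": [0.6,0,0.6],"dr": [0,0,0]},{"translation": [0.6,0,0.6],"dr": [0,0,0]},{"translation": [0.5,0,0.5],"dr": [0,0,0]},{"translation": [0.5,0,0.5],"dr": [0,0,0]},{"translation": [0.4,0,0.4],"dr": [0,0,0]},{"translation": [0,0,0],"dr": [0,0,0]},{"translation": [0,0,0],"dr": [0,0,0]}]}}

```text
time_s: 73.6
eef_pos: [626.5, -93.7, 73.3]
tcp_rot: [[-0.704, 0.104, 0.702], [0.074, 0.995, -0.073], [-0.706, 0.0, -0.708]]
contact_force: [0.5, 1.2, -3.2]
opening: 0.63
```

```bash
python3 - <<'E'
from ov import *
todo((627,-94,62),84,45)
im=env.camera('side')
cv2.imwrite('pics/p24.png',cv2.resize(im[110:240,210:340,::-1],(598,598),interpolation=cv2.INTER_CUBIC))
E
```

```text
t 73.6 tcp [626.48 -93.71  73.27] psi 84.04 xax [-0.7   0.07 -0.71] F [ 0.48  1.22 -3.18] op 0.63 j [-13.4  56.7  57.4  -5.6 110.7 -97.2]
turn units (tool xyz): [ 0.   -0.01  0.  ] | shift units in FINAL tool frame: [ 0.3  -0.01  0.33] | in current frame: [ 0.3  -0.01  0.34]
```

View pics/p24.png

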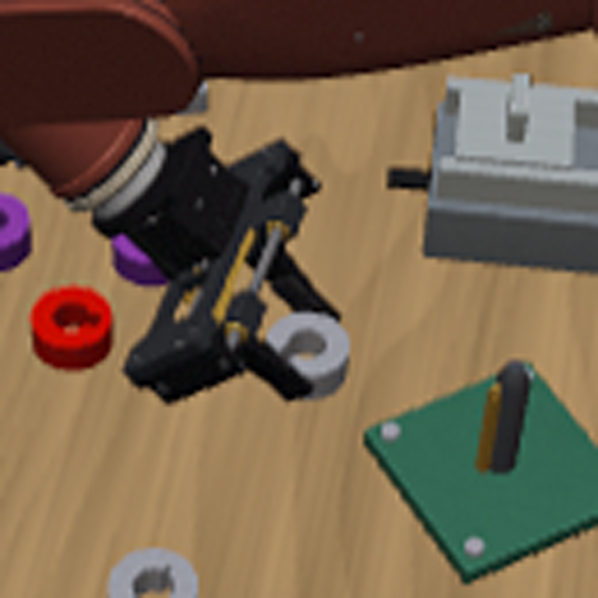

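{"name": "step_arm", "arguments": {"moves": [{"translation": [0.2,0,0.2],"dr": [0,0,0]},{"translation": [0.09,0,0.09],"dr": [0,0,0]},{"translation": [0.04,0,0.04],"dr": [0,0,0]},{"translation": [0,0,0],"dr": [0,0,0]},{"translation": [0,0,0],"dr": [0,0,0]}]}}

```text
time_s: 74.15
eef_pos: [626.5, -93.7, 61.8]
tcp_rot: [[-0.704, 0.104, 0.703], [0.073, 0.995, -0.073], [-0.707, -0.0, -0.708]]
contact_force: [0.6, 0.2, -3.5]
opening: 0.632
```

{"name": "step_arm", "arguments": {"moves": [{"translation": [0.03,0,0.03],"dr": [0,0,0]},{"translation": [0,0,0],"dr": [0,0,0]},{"translation": [0,0,0],"dr": [0,0,0]}]}}

```text
time_s: 74.45
eef_pos: [626.6, -93.7, 61.4]
tcp_rot: [[-0.704, 0.104, 0.703], [0.073, 0.995, -0.073], [-0.707, -0.0, -0.708]]
contact_force: [-0.7, 0.4, 2.6]
opening: 0.627
```

{"name": "step_arm", "arguments": {"moves": [{"translation": [0,0,0],"dr": [0,0,0]},{"translation": [0,0,0],"dr": [0,0,0]},{"translation": [0,0,0],"dr": [0,0,0]},{"translation": [0,0,0],"dr": [0,0,0]}], "gripper": 0.85}}

```text
time_s: 74.85
eef_pos: [626.4, -93.7, 60.5]
tcp_rot: [[-0.704, 0.104, 0.703], [0.073, 0.995, -0.073], [-0.706, 0.0, -0.708]]
contact_force: [0.2, 0.2, -0.4]
opening: 0.835
```

{"name": "step_arm", "arguments": {"moves": [{"translation": [-0.5,0,-0.5],"dr": [0,0,0]},{"translation": [-0.6,0,-0.6],"dr": [0,0,0]},{"translation": [-0.6,0,-0.6],"dr": [0,0,0]},{"translation": [-0.6,0,-0.6],"dr": [0,0,0]},{"translation": [-0.6,0,-0.6],"dr": [0,0,0]},{"translation": [-0.3,0,-0.3],"dr": [0,0,0]},{"translation": [0,0,0],"dr": [0,-0.5,0]},{"translation": [0,0,0],"dr": [0,-0.8,0]},{"translation": [0,0,0],"dr": [0,-0.9,0]},{"translation": [0,0,0],"dr": [0,-0.9,0]}]}}

```text
time_s: 75.85
eef_pos: [626.8, -93.7, 174.3]
tcp_rot: [[-0.339, 0.104, 0.935], [0.035, 0.995, -0.098], [-0.94, -0.0, -0.341]]
contact_force: [0.3, -0.1, 0.5]
opening: 0.851
```

{"name": "step_arm", "arguments": {"moves": [{"translation": [0,0,0],"dr": [0,-0.9,0]},{"translation": [0,0,0],"dr": [0,-0.9,0]},{"translation": [0,0,0],"dr": [0,-0.72,0]},{"translation": [0,0,0],"dr": [0,0,0]},{"translation": [0,0,0],"dr": [0,0,0]}]}}

```text
time_s: 76.35
eef_pos: [626.2, -93.7, 174.4]
tcp_rot: [[-0.003, 0.104, 0.995], [0.0, 0.995, -0.104], [-1.0, -0.0, -0.003]]
contact_force: [-1.3, -0.1, -0.3]
opening: 0.847
```

```bash
python3 - <<'E'
from ov import *
im=env.camera('side');tp=env.camera('top')
cv2.imwrite('pics/p25.png',cv2.resize(im[110:240,210:340,::-1],(598,598),interpolation=cv2.INTER_CUBIC))
uv=proj('side',[585,-91,26])[0];print(uv)
for w,(c,p) in fithub('side',im,uv,w=11).items(): print(w,c,p[:2],np.degrees(p[2])%360)
todo((584.5,-90,160),84,0)
E
```

```text
[276.25 186.28]
11 274.67409840876365 [585.15 -89.32] 42.894792275932986
 t 76.5 tcp [627.11 -93.89 174.04] psi 84.04 xax [-0.  0. -1.] F [ 0.58  0.4  -1.13] op 0.848 j [-15.6  19.9  91.7  -0.   68.5 -99.7]
turn units (tool xyz): [ 0.01 -0.02  0.  ] | shift units in FINAL tool frame: [ 0.56 -0.02 -1.71] | in current frame: [ 0.57 -0.02 -1.71]
```

View pics/p25.png

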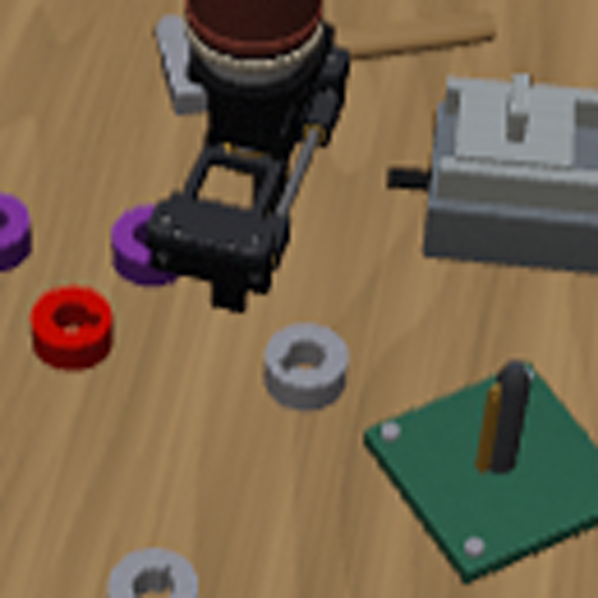

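{"name": "step_arm", "arguments": {"moves": [{"translation": [0,0,-0.85],"dr": [0,0,0]},{"translation": [0,0,-0.86],"dr": [0,0,0]},{"translation": [0.7,0,0],"dr": [0,0,0]},{"translation": [0.8,0,0],"dr": [0,0,0]},{"translation": [0.8,0,0],"dr": [0,0,0]},{"translation": [0,0,0],"dr": [0,0,0]},{"translation": [0,0,0],"dr": [0,0,0]}]}}

```text
time_s: 77.15
eef_pos: [584.2, -89.3, 116.0]
tcp_rot: [[-0.003, 0.104, 0.995], [0.001, 0.995, -0.104], [-1.0, 0.0, -0.003]]
contact_force: [-0.5, -0.1, 0.6]
opening: 0.848
```

```bash
python3 - <<'E'
from ov import *
todo((584.3,-89.3,78),84,0)
E
```

```text
t 77.2 tcp [584.23 -89.33 115.98] psi 84.05 xax [-0.  0. -1.] F [-0.45 -0.07  0.62] op 0.848 j [ -16.3   18.9  100.1   -0.    61.2 -100.4]
turn units (tool xyz): [ 0.01 -0.02 -0.  ] | shift units in FINAL tool frame: [1.52 0.   0.  ] | in current frame: [1.52 0.   0.01]
```

{"name": "step_arm", "arguments": {"moves": [{"translation": [0.6,0,0],"dr": [0,0,0]},{"translation": [0.5,0,0],"dr": [0,0,0]},{"translation": [0.42,0,0],"dr": [0,0,0]},{"translation": [0,0,0],"dr": [0,0,0]},{"translation": [0,0,0],"dr": [0,0,0]}]}}

```text
time_s: 77.65
eef_pos: [583.5, -89.2, 77.8]
tcp_rot: [[-0.002, 0.104, 0.995], [0.0, 0.995, -0.104], [-1.0, 0.0, -0.003]]
contact_force: [1.2, 1.0, 0.9]
opening: 0.849
```

{"name": "step_arm", "arguments": {"moves": [{"translation": [0,0,0],"dr": [0,0,0]},{"translation": [0,0,0],"dr": [0,0,0]},{"translation": [0,0,0],"dr": [0,0,0]},{"translation": [0,0,0],"dr": [0,0,0]},{"translation": [0,0,0],"dr": [0,0,0]},{"translation": [0,0,0],"dr": [0,0,0]}], "gripper": 0.3, "force": 50}}

```text
time_s: 78.25
eef_pos: [584.2, -89.3, 78.8]
tcp_rot: [[-0.001, 0.104, 0.995], [-0.0, 0.995, -0.104], [-1.0, -0.0, -0.001]]
contact_force: [-0.2, -0.1, 3.9]
opening: 0.632
```

{"name": "step_arm", "arguments": {"moves": [{"translation": [-0.2,0,0],"dr": [0,0,0]},{"translation": [-0.5,0,0],"dr": [0,0,0]},{"translation": [-0.9,0,0],"dr": [0,0,0]},{"translation": [-1,0,0],"dr": [0,0,0]},{"translation": [-1,0,0],"dr": [0,0,0]},{"translation": [-1,0,0],"dr": [0,0,0]},{"translation": [-1,0,0],"dr": [0,0,0]},{"translation": [-0.7,0,0],"dr": [0,0,0]},{"translation": [0,0,0],"dr": [0,0,0]}]}}

```text
time_s: 79.15
eef_pos: [585.5, -89.7, 239.6]
tcp_rot: [[0.004, 0.104, 0.995], [-0.002, 0.995, -0.104], [-1.0, -0.001, 0.005]]
contact_force: [1.2, -0.8, -3.5]
opening: 0.629
```

```bash
python3 - <<'E'
from ov import *
todo((352,305.5,233),84,0)
E
```

```text
t 79.2 tcp [585.54 -89.67 239.63] psi 84.04 xax [ 0. -0. -1.] F [ 1.15 -0.81 -3.48] op 0.629 j [ -16.3   10.4   95.8   -0.    73.5 -100.4]
turn units (tool xyz): [0.01 0.03 0.01] | shift units in FINAL tool frame: [  0.27  14.74 -10.94] | in current frame: [  0.2   14.75 -10.93]
```

{"name": "step_arm", "arguments": {"moves": [{"translation": [0,0.92,-0.68],"dr": [0,0,0]},{"translation": [0,0.92,-0.68],"dr": [0,0,0]},{"translation": [0,0.92,-0.68],"dr": [0,0,0]},{"translation": [0,0.92,-0.68],"dr": [0,0,0]},{"translation": [0,0.92,-0.68],"dr": [0,0,0]},{"translation": [0,0.92,-0.68],"dr": [0,0,0]},{"translation": [0,0.92,-0.68],"dr": [0,0,0]},{"translation": [0,0.92,-0.68],"dr": [0,0,0]},{"translation": [0,0.92,-0.68],"dr": [0,0,0]},{"translation": [0,0.92,-0.68],"dr": [0,0,0]}]}}

```text
time_s: 80.15
eef_pos: [437.4, 157.9, 234.8]
tcp_rot: [[-0.003, 0.104, 0.995], [-0.0, 0.995, -0.104], [-1.0, -0.001, -0.003]]
contact_force: [1.0, 0.1, -3.7]
opening: 0.631
```

{"name": "step_arm", "arguments": {"moves": [{"translation": [0,0.92,-0.68],"dr": [0,0,0]},{"translation": [0,0.92,-0.68],"dr": [0,0,0]},{"translation": [0,0.92,-0.68],"dr": [0,0,0]},{"translation": [0,0.92,-0.68],"dr": [0,0,0]},{"translation": [0,0.92,-0.68],"dr": [0,0,0]},{"translation": [0,0.92,-0.68],"dr": [0,0,0]},{"translation": [0.8,0,0],"dr": [0,0,0]},{"translation": [0.9,0,0],"dr": [0,0,0]},{"translation": [0,0,0],"dr": [0,0,0]},{"translation": [0,0,0],"dr": [0,0,0]}]}}

```text
time_s: 81.15
eef_pos: [351.0, 304.5, 192.9]
tcp_rot: [[-0.004, 0.104, 0.995], [-0.001, 0.995, -0.104], [-1.0, -0.002, -0.003]]
contact_force: [0.1, 0.1, -3.0]
opening: 0.629
```

```bash
python3 - <<'E'
from ov import *
todo((352,305.5,86),84,0)
im=env.camera('side')
cv2.imwrite('pics/p26.png',cv2.resize(im[220:370,240:390,::-1],(598,598),interpolation=cv2.INTER_CUBIC))
E
```

```text
t 81.2 tcp [350.99 304.51 192.9 ] psi 84.04 xax [-0. -0. -1.] F [ 0.08  0.14 -2.96] op 0.629 j [ 31.2  -3.9 116.2   0.1  68.  -52.9]
turn units (tool xyz): [ 0.01 -0.03  0.01] | shift units in FINAL tool frame: [4.28 0.04 0.04] | in current frame: [4.28 0.05 0.05]
```

View pics/p26.png

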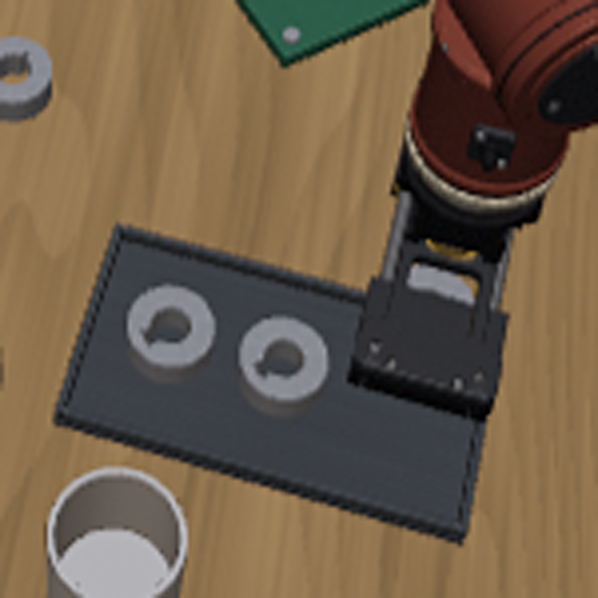

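{"name": "step_arm", "arguments": {"moves": [{"translation": [0.7,0.04,0.04],"dr": [0,0,0]},{"translation": [0.9,0,0],"dr": [0,0,0]},{"translation": [0.9,0,0],"dr": [0,0,0]},{"translation": [0.8,0,0],"dr": [0,0,0]},{"translation": [0.5,0,0],"dr": [0,0,0]},{"translation": [0.4,0,0],"dr": [0,0,0]},{"translation": [0,0,0],"dr": [0,0,0]},{"translation": [0,0,0],"dr": [0,0,0]}]}}

```text
time_s: 82.0
eef_pos: [353.2, 306.2, 89.4]
tcp_rot: [[-0.001, 0.104, 0.995], [0.001, 0.995, -0.104], [-1.0, 0.001, -0.001]]
contact_force: [0.5, 0.1, -4.0]
opening: 0.631
```

{"name": "step_arm", "arguments": {"moves": [{"translation": [0.06,0,0],"dr": [0,0,0]},{"translation": [0.04,0,0],"dr": [0,0,0]},{"translation": [0,0,0],"dr": [0,0,0]},{"translation": [0,0,0],"dr": [0,0,0]}]}}

```text
time_s: 82.4
eef_pos: [352.8, 306.0, 86.4]
tcp_rot: [[-0.001, 0.104, 0.995], [0.0, 0.995, -0.104], [-1.0, 0.0, -0.001]]
contact_force: [0.1, -0.2, -3.9]
opening: 0.63
```

{"name": "step_arm", "arguments": {"moves": [{"translation": [0.05,0,0],"dr": [0,0,0]},{"translation": [0.04,0,0],"dr": [0,0,0]},{"translation": [0,0,0],"dr": [0,0,0]},{"translation": [0,0,0],"dr": [0,0,0]}]}}

```text
time_s: 82.8
eef_pos: [352.8, 306.0, 84.8]
tcp_rot: [[-0.001, 0.104, 0.995], [0.0, 0.995, -0.104], [-1.0, -0.0, -0.001]]
contact_force: [-3.1, -2.3, 6.4]
opening: 0.626
```

Contact. Release and rise.

{"name": "step_arm", "arguments": {"moves": [{"translation": [0,0,0],"dr": [0,0,0]},{"translation": [0,0,0],"dr": [0,0,0]},{"translation": [0,0,0],"dr": [0,0,0]},{"translation": [0,0,0],"dr": [0,0,0]}], "gripper": 0.8}}

```text
time_s: 83.2
eef_pos: [352.8, 306.0, 84.0]
tcp_rot: [[-0.001, 0.104, 0.995], [0.0, 0.995, -0.104], [-1.0, 0.0, -0.001]]
contact_force: [-0.2, -0.8, -0.2]
opening: 0.791
```

{"name": "step_arm", "arguments": {"moves": [{"translation": [-0.4,0,0],"dr": [0,0,0]},{"translation": [-0.9,0,0],"dr": [0,0,0]},{"translation": [-0.9,0,0],"dr": [0,0,0]},{"translation": [-1,0,0],"dr": [0,0,0]},{"translation": [-1,0,0],"dr": [0,0,0]},{"translation": [-1,-0.4,0],"dr": [0,0,0]},{"translation": [-0.8,-0.9,0],"dr": [0,0,0]},{"translation": [0,-0.9,0],"dr": [0,0,0]},{"translation": [0,-0.9,0],"dr": [0,0,0]},{"translation": [0,-0.9,0],"dr": [0,0,0]}]}}

```text
time_s: 84.2
eef_pos: [342.4, 205.7, 234.9]
tcp_rot: [[-0.0, 0.103, 0.995], [0.001, 0.995, -0.103], [-1.0, 0.001, -0.0]]
contact_force: [0.2, -0.1, 0.2]
opening: 0.799
```

{"name": "step_arm", "arguments": {"moves": [{"translation": [0,-0.9,0],"dr": [0,0,0]},{"translation": [0,-0.9,0],"dr": [0,0,0]},{"translation": [0,0,0],"dr": [0,0,0]},{"translation": [0,0,0],"dr": [0,0,0]},{"translation": [0,0,0],"dr": [0,0,0]}]}}

```text
time_s: 84.7
eef_pos: [338.0, 162.2, 234.4]
tcp_rot: [[-0.001, 0.104, 0.995], [0.001, 0.995, -0.104], [-1.0, 0.001, -0.001]]
contact_force: [0.7, -0.3, -0.6]
opening: 0.802
```

```bash
python3 - <<'E'
from ov import *
show()
im=env.camera('side');tp=env.camera('top')
cv2.imwrite('pics/p27.png',cv2.resize(im[:,:,::-1],(800,600),interpolation=cv2.INTER_CUBIC))
cv2.imwrite('pics/p27t.png',cv2.resize(tp[150:300,110:420,::-1],(800,387),interpolation=cv2.INTER_CUBIC))
E
```

```text
t 84.7 tcp [338.   162.2  234.36] psi 84.05 xax [-0.  0. -1.] F [ 0.71 -0.3  -0.63] op 0.802 j [ 13.5 -21.5 125.9   0.1  75.7 -70.6]
```

View pics/p27.png

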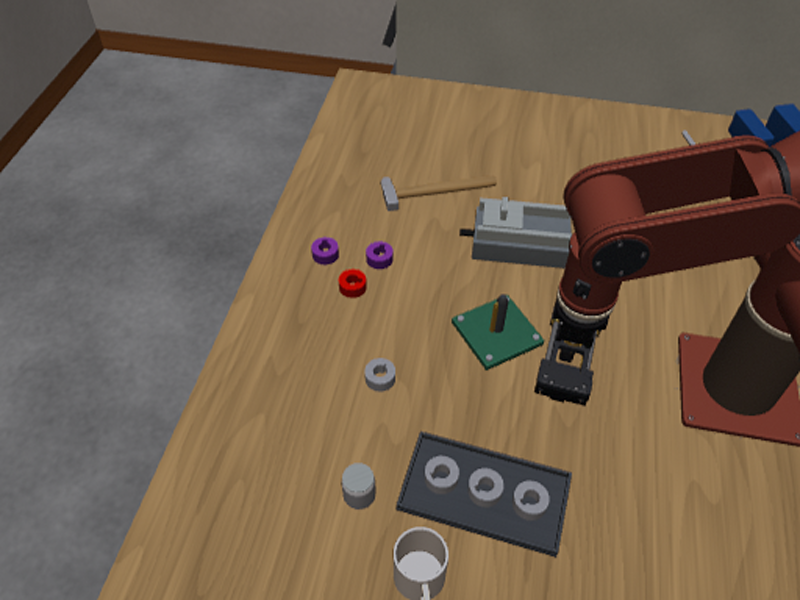

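View pics/p27t.png

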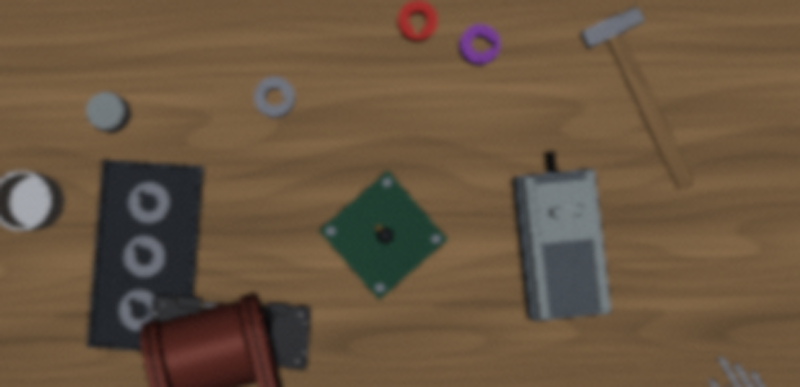

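Everything is in place: three hubs lie flat in the tray at side-view pixels (442,474), (486,487) and (532,498). The cover is closed, the shaft is empty and the other things are where they were. Handing in.

```bash
python3 -c "
from rig import env
print(env.hand_in())"
```

```text
the job is handed in; nothing more can be done
None
```

The job is done and handed in at about 85 s of the 210 s allowed. The hand-in reports no verdict.

**Hubs on the shaft:** The three wide-keyway hubs, with keyways at about 87°, 132° and 235°, went onto the shaft. Camera overlays showed each one down at its full-seat height. The 5 mm keyway hub was left in place, and no plain hub was in the scene.

**Cover and button:**
- The cover slid 85 mm to its end stop.
- The button was pressed to its stop and held there for about 2.8 s; the force sensor read about 28 N against a nominal 5 N to press it.
- The cover was then pushed back to its closed stop, where its picture matched the starting one.

**Unloading:** The lowest hub needed a 45° tilted grasp to clear the shaft. I set it down briefly on the bench and took it again upright before putting it in the tray.

**Last checks:** Both cameras showed three hubs flat and side by side on the tray floor and the shaft empty. The cover was closed, and the hammer, tin, mug, narrow hub and coloured look-alikes were in their original places. The robot was clear of everything, and no check failed. The side and top cameras disagreed by about 1.7 mm in x, which I allowed for.

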